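Find the heavy side of a wheel on the balancing stand and hold it down

ROBOT

A 7-joint arm with a two-finger parallel gripper is mounted at the origin on a cart in front of the work surface, level with it; the furniture and walls round the work are solid. World frame = base frame: x ahead of the robot, y to its left, z up, the work surface at z = 0. Lengths are in m, angles in degrees, forces in N, time in s.
With the tool pointing down it reaches from about 0.4 to 0.85 m from the base axis. Payload 4.4 kg.
Tool frame: the origin (TCP) lies on the centre line of the jaws, within the pads' length; the fingertips stand 14 mm ahead of it and the grasp point (between the pads) lies 5 mm behind it; z points along the fingers, y is the line along which they close (so a half turn about z gives the same grasp; the last joint's range is limited). The gripper opens to 94 mm and grips with 3 to 60 N. Pads are 16 mm wide; open, the fingers measure 119 mm over their backs; the gripper's body (75 mm by 177 mm) begins 78 mm behind the grasp point.
Start: joints at [-3.77, 36.005, 2.206, 86.941, -1.547, 57.084, -1.146], TCP at [0.65, 0, 0.182] pointing down, gripper open.
Joint ranges: [-175.42, 175.42], [-21.48, 121.26], [-71.46, 75.88], [10.55, 141.38], [-63.04, 243.04], [13.31, 113.54], [-168.57, 168.57]. Speed limits (degrees/s): [147.25, 147.25, 180, 180, 180, 180, 180].

INTERFACE

Orientations are given as [roll, pitch, yaw] about the fixed x, y, z axes, in that order (R = Rz(yaw) Ry(pitch) Rx(roll)).
In Python, from plant import ctrl gives the robot as it stands.
- The arm moves only by the shell command python3 -m creep 'ROWS' [FORCE]. ROWS is JSON, a list of rows, each an object of numbers: "fingers": the closure, from -1 (fully open) to 1 (shut); "dx", "dy", "dz": the shift along the tool's x, y, z in units of 25 mm (1.0 is 25 mm); "wx", "wy", "wz": the turn, a rotation vector about the tool's x, y, z in units of 5 degrees (1.0 is 5 degrees). A call has 1 to 10 rows; each row shifts and turns the commanded pose from where the row before left it, along the tool's axes as they then stand; what a row does not reach is not made up. A row lasts 1/12 s, in which the tool goes at most 41.7 mm and 7.16 degrees, less where a joint would pass 70% of its speed; a pose out of reach is approached as far as the arm can. A call is refused whole if a number of a shift passes 1 or a number of a turn 1, either way. A call with a gripper value outside its range is refused whole. The fingers move at their own pace and stop on an object; FORCE is the grip in N (left out, the last holds). Time passes only in rows, so rows that do not move let the fingers close. It gives the time, the measured TCP pose, the force, the opening and the grip force at its end, in the units of the state.
- ctrl.get_state(): the state, without advancing time (a new reading comes with each control period).
- ctrl.capture(name): name is "scene" or "top" or "wrist"; returns (picture, depth): 420x560x3 uint8, red, green, blue; 420x560 float32, m along the optical axis (not along the pixel's ray), 0 where there is no reading.
- ctrl.camera_params(name): a dict with "camera_matrix" (3x3 intrinsics, pixels), "distortion" ([k1, k2, p1, p2, k3] as OpenCV has them; the pictures are not rectified), "position" and "attitude" of the camera in the world. Camera axes: x right, y down, z forward; pixel columns grow to the right and rows downward; lengths in m; the calibration is good to about 2 mm. A picture is of the moment at which its call begins: read the wrist's pose just before it. camera_params takes no time and is no camera call; for the wrist camera it gives the pose at the moment of the call.
- ctrl.close_job(): hands the job in; it is judged then, once.
Trained networks look in the newest picture that a camera, given by its name, has taken for a name from the list of things; names that differ only in an ending like _2 or _b are one class to them, and where a whole thing is asked for, a point or a joint stands for the part that bears it (a point fixed in the world has none). Each returns a list of dicts, best first, with "confidence" (0 to 1); they miss things now and then, are a little off and sometimes report something else, mostly with a low value. They report only what shows in the picture. A call takes as long as a camera call.
- ctrl.recognise(label, camera): "location" ([column, row] in pixels, amid what is visible of it).
- ctrl.place_of(label, camera): "location" ([column, row] in pixels: a listed point, or the origin of a listed thing).
The state is a dict: "time": time; "joints": joint angles; "dq": joint speeds; "effort": joint torques, N m; "tcp_pos": TCP position; "tcp_rot": TCP orientation; "force": force on the tool from outside, world axes, zero at the start; "wrist_torque": the same for the moment, N m; "finger_gap": finger opening in m; "gripper_force": force on a finger pad.
Only numpy, scipy, OpenCV 4.12 (cv2) and the standard library are available. Lean on these libraries where they do the work, as an engineer would, in place of code of your own. Each camera call takes 0.05 s, during which the arm holds its last target. There are 200 camera calls.

TASK

The steel wheel on the balancing stand is heavier on one side, and nothing on it shows where; its bearings drag, so it stays wherever it is left. Turn it by hand at the rim, feel from the effort which side is heavy, then turn the heavy side straight down and finish still gripping the wheel in your fingers and holding it there at rest, ready for a balance weight to be fixed at the top. Leave the other things on the table where they are.

Things in the scene. Friction and masses are not known exactly. Their poses are not given: they have to be found in the camera images.
- stand: balancing stand, fixed to the table: dark base plate 130 (x) by 160 (y) by 12 mm and two upright grey cheeks 56 mm wide that carry the axle, from 29 to 48 mm either side of the wheel's middle plane; no part of it is over 150 mm above the table, so the top 60 mm of the wheel is free. Origin: centre of the underside; x along the axle (away from the robot at yaw 0), z up
- axle (a point): centre of the wheel, on the axle, 125 mm above the table; axes as the stand's (x along the level axle, y across, z up). The wheel is a plain steel disc, 170 mm in diameter, 26 mm thick, with a flat rim band 28 mm deep and a hub 40 mm across; it can be pinched across its two faces anywhere on the free part of the rim
- wheel (a joint): turning angle of the wheel about the axle's x axis, rad: 0 with its mark straight up; grows clockwise seen along +x (the top goes to -y); no stop within 12 rad. The drag, about 0.5 N m, always exceeds the pull of the heavy side (0.28 to 0.42 N m when level with the axle), so the wheel never moves by itself; turning it takes 0.1 to 0.9 N m
- mark (a point): dark line scribed across the wheel's rim to read its angle by; it tells nothing of the heavy side. The point is on the outer surface, 85 mm from the axle. The heavy spot is inside the wheel, unseen, 50 mm from the axle, at an angle to this mark that differs from start to start; at the start it is at least 0.7 rad from straight down
- pipe_stub: bystander: dark pipe stub 48x90x51 mm lying on its side, loose, origin at the centre of its underside
- paste_tin: bystander: round tin 71 mm across, 52 mm high, loose, origin at the centre of its underside
- coupon_tee: bystander: dark welded tee of two plates, 60x100x58 mm, loose, origin at the centre of its underside
- bolt: bystander: hexagon bolt standing on its head, 60 mm high, 23 mm across, loose, origin at the centre of its underside
- nut_1: bystander: hexagon nut 23x27x12 mm beside the stand, loose, origin at the centre of its underside

How it is judged:
By the outcome, as a careful person would: the job done as asked, in the order asked, and still so for the second after the job is handed in, while the arm keeps its last pose, push and grip.
It also fails if it takes over 72 s, if anything falls off the work surface, if the arm or the gripper's body presses on something with over 40 N, if the wrist force passes 120 N, or if a joint passes its speed limit or range.

## Working session

There is one attempt and no reset: what is moved stays moved. The work goes in short steps, Python scripts to look and compute and a shell command to move; the robot and the scene stay as the last step left them, time stands still between calls to the robot, and variables do not carry over. Pictures are saved under pics/ and viewed, at most 10 in all, crops included, and the job is handed in when it is done.

```bash
ls; mkdir -p pics; cat > h.py <<'E'
import numpy as np,cv2
from scipy.spatial.transform import Rotation as R
from plant import ctrl
def cam(n):
    p=ctrl.camera_params(n); return p
def rot(a):
    a=np.array(a,float)
    return a if a.shape==(3,3) else R.from_euler('xyz',a,degrees=True).as_matrix()
def ray(p,uv):
    q=cv2.undistortPoints(np.array([[uv]],float),np.array(p["camera_matrix"],float),np.array(p["distortion"],float))[0,0]
    return np.array(p["position"]),rot(p["attitude"])@np.array([q[0],q[1],1.])
def at(p,uv,d): o,r=ray(p,uv); return o+r*d
def onz(p,uv,z): o,r=ray(p,uv); return o+r*(z-o[2])/r[2]
E
python3 - <<'E'
from h import *
print(ctrl.get_state())
for n in("scene","top"):
    p=cam(n);print(p)
    im,d=ctrl.capture(n);cv2.imwrite(f"pics/{n}0.png",im[:,:,::-1])
    for l in("stand","axle","wheel","mark","pipe_stub","paste_tin","coupon_tee","bolt","nut_1"):
        r=ctrl.place_of(l,n)
        for k in r[:2]:
            u=k["location"];z={"axle":.125}.get(l,0)
            print(n,l,round(k["confidence"],2),np.round(u),onz(p,u,z).round(3),at(p,u,d[int(min(419,u[1])),int(min(559,u[0]))]).round(3))
E
```

```text
pics
{'time': 0.0, 'joints': array([-3.76815111, 36.05671903,  2.20176932, 86.99502114, -1.54742922,
       57.08170347, -1.14811457]), 'dq': array([ 0.07954191, -0.03760467,  0.16523258,  0.07703758, -0.04344727,
        0.02573542,  0.07201171]), 'effort': array([ 1.05774864e-04, -5.49729431e+01,  1.14371493e+00, -1.86633307e+01,
       -5.21096285e-02,  2.37884105e-02,  1.36332897e-04]), 'tcp_pos': array([6.49311040e-01, 1.82998219e-05, 1.80884196e-01]), 'tcp_rot': array([-1.79896201e+02,  3.89885682e-04,  8.99963140e+01]), 'force': array([ 0.09433446, -0.14827998, -0.02933473]), 'wrist_torque': array([-0.02497362, -0.00617733,  0.02042772]), 'gripper_force': 0.0, 'finger_gap': 0.09401530752913993}
{'camera_matrix': array([[445.33247613,   0.        , 282.97403894],
       [  0.        , 445.33247613, 213.0233384 ],
       [  0.        ,   0.        ,   1.        ]]), 'distortion': array([-0.01890155,  0.        ,  0.        ,  0.        ,  0.        ]), 'position': array([-0.10702595,  0.48845687,  0.59616746]), 'attitude': array([-118.71321112,    0.14492412, -128.88501182])}
scene stand 0.64 [229. 200.] [ 0.903 -0.12   0.   ] [0.553 0.091 0.206]
scene stand 0.63 [243. 282.] [0.552 0.07  0.   ] [0.512 0.095 0.036]Traceback (most recent call last):
  File "<stdin>", line 7, in <module>
ValueError: it knows: axle, bolt, coupon_tee, mark, nut, paste_tin, pipe_stub, stand
```

```bash
python3 - <<'E'
from h import *
for n in("scene","top"):
    p=cam(n);print(np.round(p["position"],3),np.round(p["attitude"],1))
    im,d=ctrl.capture(n);cv2.imwrite(f"pics/{n}0.png",im[:,:,::-1])
    for l in("stand","axle","mark","pipe_stub","paste_tin","coupon_tee","bolt","nut"):
        r=ctrl.place_of(l,n)
        for k in r[:2]:
            u=k["location"];z={"axle":.125}.get(l,0)
            print(n,l,round(k["confidence"],2),np.round(u),onz(p,u,z).round(3),at(p,u,d[int(min(419,u[1])),int(min(559,u[0]))]).round(3))
a=cv2.imread("pics/scene0.png");b=cv2.imread("pics/top0.png")
cv2.imwrite("pics/both0.png",cv2.resize(np.vstack([a,b]),(448,672))[:600] if 0 else cv2.resize(np.hstack([a,b]),(800,300)))
E
```

```text
[-0.107  0.488  0.596] [-1.187e+02  1.000e-01 -1.289e+02]
scene stand 0.92 [242. 280.] [0.559 0.067 0.   ] [0.515 0.095 0.039]
scene axle 0.61 [242. 233.] [0.551 0.066 0.125] [0.52  0.085 0.147]
scene mark 0.81 [229. 197.] [ 0.921 -0.133  0.   ] [0.564 0.083 0.207]
scene pipe_stub 0.72 [373. 240.] [ 0.488 -0.278  0.   ] [ 0.466 -0.249  0.022]
scene paste_tin 0.75 [285. 223.] [ 0.696 -0.163  0.   ] [ 0.68  -0.151  0.012]
scene coupon_tee 0.62 [300. 334.] [0.355 0.077 0.   ] [0.346 0.085 0.012]
scene coupon_tee 0.49 [233. 201.] [ 0.89  -0.125  0.   ] [0.546 0.087 0.206]
scene bolt 0.69 [191. 294.] [0.587 0.177 0.   ] [0.581 0.18  0.005]
scene nut 0.67 [288. 269.] [ 0.527 -0.036  0.   ] [ 0.519 -0.029  0.008]
[ 0.391 -0.014  1.258] [-1.72e+02  1.00e-01 -8.84e+01]
top stand 0.89 [241. 203.] [0.557 0.068 0.   ] [0.458 0.019 0.747]
top axle 0.97 [236. 198.] [0.553 0.073 0.125] [0.465 0.026 0.74 ]
top mark 0.67 [224. 194.] [0.581 0.114 0.   ] [0.549 0.092 0.211]
top pipe_stub 0.82 [375. 231.] [ 0.493 -0.285  0.   ] [ 0.49  -0.275  0.045]
top paste_tin 0.71 [334. 152.] [ 0.702 -0.174  0.   ] [ 0.689 -0.167  0.055]
top bolt 0.55 [202. 191.] [0.586 0.171 0.   ] [0.56  0.146 0.172]
top nut 0.18 [223. 193.] [0.583 0.115 0.   ] [0.551 0.094 0.206]
```

View pics/both0.png

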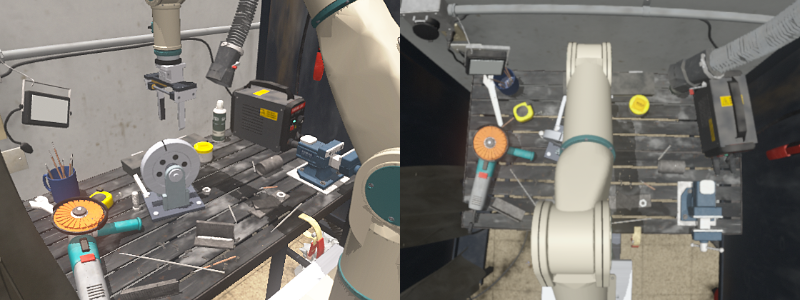

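Scene view: the wheel on its stand is at about (242,233) in the full-size picture. The mark is at about (229,197), near the top of the wheel, and the nut and bolt stand beside it. Next I fit the wheel's plane from depth.

```bash
cat > fit.py <<'E'
from h import *
import sys
from scipy.optimize import least_squares
def cloud(n):
    p=cam(n);im,d=ctrl.capture(n)
    v,u=np.mgrid[0:420,0:560]
    q=cv2.undistortPoints(np.stack([u.ravel(),v.ravel()],1)[:,None].astype(float),np.array(p["camera_matrix"]),np.array(p["distortion"]))[:,0]
    P=np.array(p["position"])+(np.c_[q,np.ones(len(q))]*d.ravel()[:,None])@rot(p["attitude"]).T
    return P[d.ravel()>0],im
def face(P,c=(.555,.07)):
    m=(np.hypot(P[:,0]-c[0],P[:,1]-c[1])<.11)&(P[:,2]>.155)&(P[:,2]<.213)
    return P[m]
E
python3 - <<'E'
from fit import *
P,im=cloud("scene");Q=face(P);print(len(Q))
# vertical plane near face: robust line fit in xy for z<.2
S=Q[Q[:,2]<.2]
f=lambda a:(S[:,0]*np.cos(a[0])+S[:,1]*np.sin(a[0])-a[1])
r=least_squares(f,[0,.54],loss='soft_l1',f_scale=.001);a,c=r.x
print("yaw",np.degrees(a),"c",c,"in",np.mean(abs(f(r.x))<.003))
n=np.array([np.cos(a),np.sin(a)]);t=np.array([-n[1],n[0]])
res=Q[:,:2]@n-c
F=Q[abs(res)<.004];s=F[:,:2]@t
for z in np.arange(.155,.212,.006):
    k=abs(F[:,2]-z)<.003
    if k.any(): print(round(z,3),s[k].min().round(4),s[k].max().round(4),((s[k].min()+s[k].max())/2).round(4),k.sum())
print(Q[:,2].max())
cv2.imwrite("pics/w.png",cv2.resize(im[170:310,170:330,::-1],(800,600),interpolation=cv2.INTER_CUBIC)[:, :])
E
```

```text
1764
yaw -17.255197008035275 c 0.4925506451374406 in 0.7830056179775281
0.155 0.1579 0.3119 0.2349 86
0.161 0.1595 0.311 0.2352 188
0.167 0.1626 0.3087 0.2356 177
0.173 0.1657 0.3042 0.2349 175
0.179 0.1704 0.3001 0.2352 161
0.185 0.1748 0.2957 0.2353 165
0.191 0.1807 0.2878 0.2342 145
0.197 0.187 0.2821 0.2345 129
0.203 0.1968 0.2731 0.235 106
0.209 0.2153 0.2575 0.2364 41
0.21259768017802189
```

View pics/w.png

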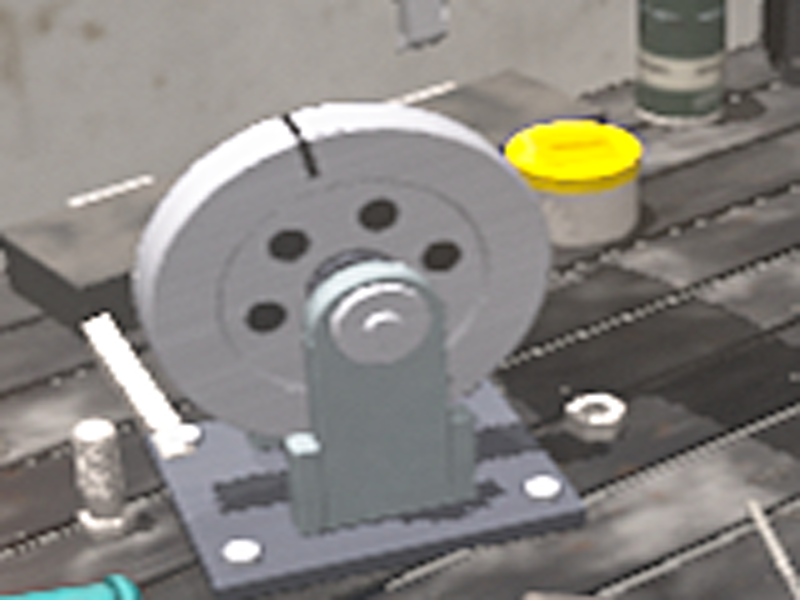

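The fit puts the axle centre at (0.5525, 0.0745), with the stand at yaw −17.3°. The picture shows the mark a little left of the top. I'll move above the wheel.

```bash
python3 -m creep '[{"dz":-0.8},{"dz":-0.8},{"dx":0.5,"dy":-0.64,"dz":-0.4,"fingers":-0.2},{"dx":0.5,"dy":-0.64,"dz":-0.4},{"dx":0.5,"dy":-0.64,"dz":-0.4},{"dx":0.5,"dy":-0.64,"dz":-0.4},{"dx":0.5,"dy":-0.64},{"dx":0.5,"dy":-0.66}]'
python3 -m creep '[{"wz":0.69},{"wz":0.69},{"wz":0.69},{"wz":0.69},{"wz":0.69},{},{}]'
cat > log.py <<'E'
from h import *
import json,sys
C=np.array([.5525,.0745,.125]);A=np.radians(-17.26);n=np.array([np.cos(A),np.sin(A),0]);t=np.array([-n[1],n[0],0])
s=ctrl.get_state();Rm=R.from_euler('xyz',s["tcp_rot"],degrees=True);z=Rm.apply([0,0,1]);y=Rm.apply([0,1,0]);p=s["tcp_pos"]-C
F=s["force"];M=s["wrist_torque"]
tilt=np.degrees(np.arctan2(-z@t*-1,-z[2]))  # + : fingers point to +t (tool leans to -t)
pos=np.degrees(np.arctan2(-p@t,p[2]))       # wheel-angle sense of tcp position
r=np.hypot(p@t,p[2])
tau=np.cross(p,F)@n; 
rec=dict(t=round(s["time"],2),pos=round(pos,2),tilt=round(tilt,2),r=round(r*1e3,1),off=round(p@n*1e3,1),skew=round(np.degrees(np.arcsin(np.clip(y@t,-1,1))),1),tau=round(tau,3),Mn=round(float(M@n),3),Frad=round(float(F@(p/np.linalg.norm(p))),1),Fn=round(float(F@n),1),Fm=round(float(np.linalg.norm(F)),1),gap=round(s["finger_gap"]*1e3,1),g=round(s["gripper_force"],1))
print(rec);open("log.txt","a").write(json.dumps(rec)+"\n")
E
python3 log.py; python3 -c "
from h import *
print(ctrl.get_state()['joints'].round(1),ctrl.get_state()['tcp_pos'])
from fit import *
P,im=cloud('wrist');cv2.imwrite('pics/wr.png',im[:,:,::-1])
p=cam('wrist');
for l in('axle','mark'):
  print([(k['confidence'],onz(p,k['location'],.125 if l=='axle' else .208).round(4)) for k in ctrl.place_of(l,'wrist')[:2]])
n=np.array([np.cos(np.radians(-17.26)),np.sin(np.radians(-17.26))]);t=np.array([-n[1],n[0]])
Q=face(P);Q=Q[Q[:,2]>.19];s=Q[:,:2]@n;print(len(Q),np.percentile(s,[1,5,50,95,99]),Q[:,2].max(),np.percentile(Q[:,:2]@t,[1,50,99]))
"
```

```text
{'t': 1.1, 'pos': np.float64(36.62), 'tilt': np.float64(0.0), 'r': np.float64(70.7), 'off': np.float64(115.2), 'skew': np.float64(17.3), 'tau': np.float64(-0.002), 'Mn': 0.004, 'Frad': 0.7, 'Fn': 0.6, 'Fm': 0.7, 'gap': 93.7, 'g': 0.0}
[-3.8 36.   2.2 86.9 -1.5 57.1 -1.1] [6.49990381e-01 2.79463465e-05 1.81777571e-01]
[(0.85, array([0.552 , 0.0734, 0.125 ]))]
[(0.94, array([0.5567, 0.0899, 0.208 ])), (0.5, array([0.5843, 0.0704, 0.208 ]))]
12913 [0.49261268 0.49441338 0.50847544 0.51813831 0.57247156] 0.21298421367101653 [0.17990275 0.23742733 0.28500343]invalid input
invalid input
```

View pics/wr.png

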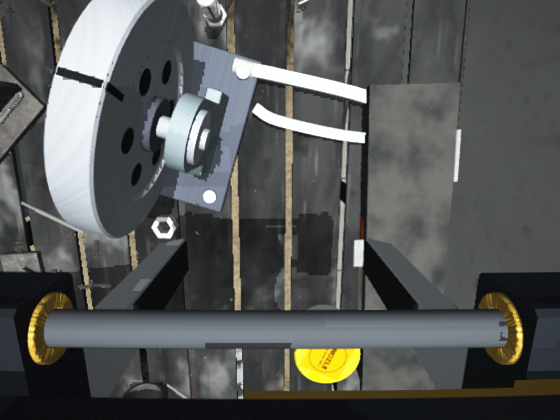

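The wrist view shows the wheel face at left with the mark at (85,80), and it agrees with the fit. Both moves were refused, so I'm checking the row format.

```bash
python3 -m creep '[{"fingers":-0.2,"dx":0,"dy":0,"dz":-0.8,"wx":0,"wy":0,"wz":0}]'; python3 -m creep '[{"dz":-0.8,"fingers":-0.2}]';  python3 -m creep '[{"dz":-0.8}]' 20; python3 log.py
```

```text
time: 1.33
tcp_pos: [0.6472, 0.0001, 0.1983]
tcp_rot: [-179.6, 0.0, 90.0]
force: [0.5, 0.2, -0.4]
finger_gap: 0.0901
gripper_force: 0.0
{'t': 1.33, 'pos': np.float64(30.39), 'tilt': np.float64(-0.14), 'r': np.float64(85.0), 'off': np.float64(112.5), 'skew': np.float64(17.3), 'tau': np.float64(-0.01), 'Mn': 0.034, 'Frad': 0.0, 'Fn': 0.5, 'Fm': 0.7, 'gap': 90.1, 'g': 0.0}invalid input
invalid input
```

```bash
python3 -m creep '[{"fingers":-0.2,"dx":0,"dy":0,"dz":-0.8,"wx":0,"wy":0,"wz":0},{"fingers":-0.2,"dx":0.25,"dy":-0.3,"dz":-0.8,"wx":0,"wy":0,"wz":0},{"fingers":-0.2,"dx":0.5,"dy":-0.65,"dz":-0.4,"wx":0,"wy":0,"wz":0},{"fingers":-0.2,"dx":0.5,"dy":-0.65,"dz":-0.4,"wx":0,"wy":0,"wz":0},{"fingers":-0.2,"dx":0.5,"dy":-0.65,"dz":0,"wx":0,"wy":0,"wz":0},{"fingers":-0.2,"dx":0.5,"dy":-0.65,"dz":0,"wx":0,"wy":0,"wz":0},{"fingers":-0.2,"dx":0.5,"dy":-0.65,"dz":0,"wx":0,"wy":0,"wz":0},{"fingers":-0.2,"dx":0.23,"dy":-0.35,"dz":0,"wx":0,"wy":0,"wz":0}]'
python3 -m creep '[{"fingers":-0.2,"dx":0,"dy":0,"dz":0,"wx":0,"wy":0,"wz":0.69},{"fingers":-0.2,"dx":0,"dy":0,"dz":0,"wx":0,"wy":0,"wz":0.69},{"fingers":-0.2,"dx":0,"dy":0,"dz":0,"wx":0,"wy":0,"wz":0.69},{"fingers":-0.2,"dx":0,"dy":0,"dz":0,"wx":0,"wy":0,"wz":0.69},{"fingers":-0.2,"dx":0,"dy":0,"dz":0,"wx":0,"wy":0,"wz":0.69},{"fingers":-0.2,"dx":0,"dy":0,"dz":0,"wx":0,"wy":0,"wz":0},{"fingers":-0.2,"dx":0,"dy":0,"dz":0,"wx":0,"wy":0,"wz":0}]'
python3 log.py; python3 -c "
from h import *
print(ctrl.get_state()['joints'].round(1))"
```

```text
time: 2.0
tcp_pos: [0.5507, 0.0766, 0.262]
tcp_rot: [-180.0, -0.1, 90.1]
force: [-0.3, -0.1, -0.2]
finger_gap: 0.0566
gripper_force: 0.0
time: 2.58
tcp_pos: [0.5528, 0.0743, 0.2618]
tcp_rot: [180.0, 0.0, 72.8]
force: [-0.5, -1.0, 0.2]
finger_gap: 0.0563
gripper_force: 0.0
{'t': 2.58, 'pos': np.float64(0.06), 'tilt': np.float64(-0.01), 'r': np.float64(136.8), 'off': np.float64(0.3), 'skew': np.float64(0.1), 'tau': np.float64(0.147), 'Mn': 0.012, 'Frad': 0.2, 'Fn': -0.2, 'Fm': 1.1, 'gap': 56.3, 'g': 0.0}
[-14.7  23.7   6.   95.9  -2.8  60.6 -24.9]
```

```bash
python3 -m creep '[{"fingers":-0.2,"dx":0,"dy":0,"dz":0.4,"wx":0,"wy":0,"wz":0},{"fingers":-0.2,"dx":0,"dy":0,"dz":0.4,"wx":0,"wy":0,"wz":0},{"fingers":-0.2,"dx":0,"dy":0,"dz":0.4,"wx":0,"wy":0,"wz":0},{"fingers":-0.2,"dx":0,"dy":0,"dz":0.4,"wx":0,"wy":0,"wz":0},{"fingers":-0.2,"dx":0,"dy":0,"dz":0.4,"wx":0,"wy":0,"wz":0},{"fingers":-0.2,"dx":0,"dy":0,"dz":0.4,"wx":0,"wy":0,"wz":0},{"fingers":-0.2,"dx":0,"dy":0,"dz":0.4,"wx":0,"wy":0,"wz":0},{"fingers":-0.2,"dx":0,"dy":0,"dz":0,"wx":0,"wy":0,"wz":0},{"fingers":-0.2,"dx":0,"dy":0,"dz":0,"wx":0,"wy":0,"wz":0}]'; python3 log.py
python3 -m creep '[{"fingers":1,"dx":0,"dy":0,"dz":0,"wx":0,"wy":0,"wz":0},{"fingers":1,"dx":0,"dy":0,"dz":0,"wx":0,"wy":0,"wz":0},{"fingers":1,"dx":0,"dy":0,"dz":0,"wx":0,"wy":0,"wz":0},{"fingers":1,"dx":0,"dy":0,"dz":0,"wx":0,"wy":0,"wz":0},{"fingers":1,"dx":0,"dy":0,"dz":0,"wx":0,"wy":0,"wz":0},{"fingers":1,"dx":0,"dy":0,"dz":0,"wx":0,"wy":0,"wz":0}]' 50; python3 log.py
```

```text
time: 3.33
tcp_pos: [0.5521, 0.0745, 0.1911]
tcp_rot: [-179.9, 0.0, 72.8]
force: [-0.4, 0.0, 0.5]
finger_gap: 0.0563
gripper_force: 0.0
{'t': 3.33, 'pos': np.float64(0.12), 'tilt': np.float64(-0.04), 'r': np.float64(66.1), 'off': np.float64(-0.4), 'skew': np.float64(0.0), 'tau': np.float64(0.006), 'Mn': 0.023, 'Frad': 0.5, 'Fn': -0.4, 'Fm': 0.6, 'gap': 56.3, 'g': 0.0}
time: 3.83
tcp_pos: [0.5526, 0.0746, 0.192]
tcp_rot: [180.0, -0.0, 72.7]
force: [-0.1, 0.5, 0.3]
finger_gap: 0.0198
gripper_force: 0.0
{'t': 3.83, 'pos': np.float64(-0.1), 'tilt': np.float64(0.02), 'r': np.float64(67.0), 'off': np.float64(0.1), 'skew': np.float64(0.0), 'tau': np.float64(-0.026), 'Mn': 0.003, 'Frad': 0.3, 'Fn': -0.3, 'Fm': 0.6, 'gap': 19.8, 'g': 0.0}
```

Gap is 19.8 mm with no pad force, which the 26 mm wheel should not allow. I'll look before doing anything else.

```bash
python3 -c "
from h import *
im,d=ctrl.capture('scene');im2,d=ctrl.capture('wrist')
print(ctrl.get_state()['finger_gap'],ctrl.get_state()['gripper_force'])
a=cv2.resize(im[130:310,150:350],(444,400));b=cv2.resize(im2,(356,267));o=np.zeros((400,800,3),np.uint8);o[:,:444]=a;o[:267,444:]=b
cv2.imwrite('pics/g1.png',o[:,:,::-1])"
```

```text
0.011936504970036208 0.0
```

View pics/g1.png

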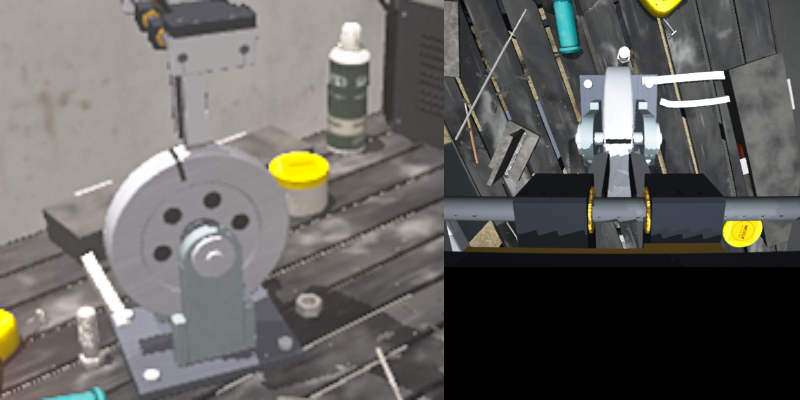

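The picture shows the closed fingers above or behind the rim, not straddling it. I'll measure the fingertip position from depth.

```bash
python3 -c "
from fit import *
s=ctrl.get_state();print(s['tcp_pos'],s['tcp_rot'],s['joints'].round(1),s['finger_gap'])
for n in('scene','top','wrist'):
  P,im=cloud(n)
  nn=np.array([np.cos(np.radians(-17.26)),np.sin(np.radians(-17.26))]);t=np.array([-nn[1],nn[0]])
  L=np.c_[P[:,:2]@nn-.5056,P[:,:2]@t-.235,P[:,2]]
  m=(abs(L[:,0])<.06)&(abs(L[:,1])<.05)
  for z in np.arange(.16,.31,.01):
    k=m&(abs(L[:,2]-z)<.005)
    if k.sum()>3: print(n,z.round(3),k.sum(),'n',np.percentile(L[k,0],[2,50,98]).round(3),'t',np.percentile(L[k,1],[2,50,98]).round(3))
"
```

```text
[0.55253506 0.07453262 0.19188926] [ 1.79992246e+02 -7.36747958e-03  7.27470521e+01] [-14.3  27.8   5.5 101.4  -3.3  51.  -24.5] 0.011936504970036208
scene 0.16 214 n [-0.016 -0.012 -0.009] t [-0.048  0.002  0.048]
scene 0.17 217 n [-0.016 -0.012 -0.009] t [-0.049 -0.001  0.048]
scene 0.18 204 n [-0.017 -0.014 -0.01 ] t [-0.048  0.002  0.048]
scene 0.19 241 n [-0.017 -0.014  0.004] t [-0.047  0.004  0.049]
scene 0.2 291 n [-0.016 -0.013  0.009] t [-0.043  0.007  0.044]
scene 0.21 154 n [-0.016 -0.007  0.01 ] t [-0.024  0.003  0.024]
scene 0.22 45 n [-0.019 -0.012  0.01 ] t [-0.007  0.008  0.012]
scene 0.23 65 n [-0.021 -0.018  0.014] t [-0.007  0.005  0.012]
scene 0.24 70 n [-0.021 -0.018  0.012] t [-0.008  0.006  0.012]
scene 0.25 71 n [-0.021 -0.018  0.016] t [-0.006  0.006  0.012]
scene 0.26 71 n [-0.022 -0.018  0.012] t [-0.007  0.006  0.012]
scene 0.27 66 n [-0.021 -0.018  0.012] t [-0.007  0.005  0.011]
scene 0.28 60 n [-0.021 -0.019 -0.011] t [-0.008  0.002  0.011]
scene 0.29 5 n [-0.021 -0.02  -0.018] t [-0.003  0.002  0.009]
top 0.18 9 n [-0.015 -0.015 -0.014] t [-0.049 -0.0
[... 256 characters left out ...]
 ]
wrist 0.2 1939 n [-0.013 -0.001  0.012] t [-0.037  0.034  0.044]
wrist 0.21 2084 n [-0.013 -0.     0.012] t [-0.025  0.013  0.025]
wrist 0.22 192 n [-0.012  0.002  0.012] t [0.007 0.009 0.01 ]
wrist 0.23 317 n [-0.013 -0.002  0.013] t [0.007 0.009 0.009]
wrist 0.24 407 n [-0.014 -0.002  0.013] t [0.007 0.009 0.009]
wrist 0.25 537 n [-0.014  0.002  0.013] t [-0.     0.009  0.01 ]
wrist 0.26 435 n [-0.014 -0.002  0.013] t [-0.007  0.009  0.01 ]
wrist 0.27 204 n [-0.005  0.002  0.005] t [0.007 0.009 0.01 ]
wrist 0.28 230 n [-0.005  0.002  0.004] t [0.005 0.008 0.009]
wrist 0.29 67 n [-0.004 -0.002  0.003] t [-0.01   0.006  0.009]
wrist 0.3 56 n [-0.004 -0.004  0.003] t [-0.009 -0.005 -0.001]
```

```bash
python3 -m creep '[{"fingers":-0.4,"dx":0,"dy":0,"dz":0,"wx":0,"wy":0,"wz":0},{"fingers":-0.4,"dx":0,"dy":0,"dz":0,"wx":0,"wy":0,"wz":0},{"fingers":-0.4,"dx":0,"dy":0,"dz":0,"wx":0,"wy":0,"wz":0},{"fingers":-0.4,"dx":0,"dy":0,"dz":0,"wx":0,"wy":0,"wz":0},{"fingers":-0.4,"dx":0,"dy":0,"dz":0,"wx":0,"wy":0,"wz":0},{"fingers":-0.4,"dx":0,"dy":0,"dz":0,"wx":0,"wy":0,"wz":0},{"fingers":-0.4,"dx":0,"dy":0,"dz":0,"wx":0,"wy":0,"wz":0}]'
python3 -c "
from fit import *
for n in('scene',):
  P,im=cloud(n)
  nn=np.array([np.cos(np.radians(-17.26)),np.sin(np.radians(-17.26))]);t=np.array([-nn[1],nn[0]])
  L=np.c_[P[:,:2]@nn-.5056,P[:,:2]@t-.235,P[:,2]]
  m=(abs(L[:,0])<.12)&(abs(L[:,1])<.1)&((abs(L[:,0])>.02)|(L[:,2]>.22))
  for z in np.arange(.17,.33,.01):
    k=m&(abs(L[:,2]-z)<.005)
    if k.sum()>3: print(n,z.round(3),k.sum(),'n',np.percentile(L[k,0],[0,10,50,90,100]).round(3),'t',np.percentile(L[k,1],[0,50,100]).round(3))
a=cv2.resize(im[130:310,150:350],(800,600))
cv2.imwrite('pics/g2.png',a[:,:,::-1])"
```

```text
time: 4.67
tcp_pos: [0.5525, 0.0745, 0.1918]
tcp_rot: [180.0, -0.0, 72.7]
force: [0.2, 1.3, 0.1]
finger_gap: 0.0444
gripper_force: 0.0
scene 0.21 5 n [-0.026 -0.025  0.022  0.023  0.023] t [-0.006  0.004  0.008]
scene 0.22 63 n [-0.036 -0.034  0.02   0.024  0.03 ] t [-0.007  0.005  0.012]
scene 0.23 86 n [-0.038 -0.036 -0.033  0.024  0.031] t [-0.007  0.005  0.012]
scene 0.24 88 n [-0.038 -0.036 -0.033  0.023  0.03 ] t [-0.007  0.005  0.012]
scene 0.25 88 n [-0.038 -0.036 -0.033  0.023  0.032] t [-0.007  0.005  0.011]
scene 0.26 93 n [-0.038 -0.036 -0.034  0.023  0.032] t [-0.008  0.004  0.012]
scene 0.27 70 n [-0.037 -0.036 -0.035  0.022  0.034] t [-0.008  0.005  0.012]
scene 0.28 63 n [-0.039 -0.037 -0.035 -0.03   0.032] t [-0.007  0.004  0.011]
scene 0.29 47 n [-0.037 -0.036 -0.035 -0.032 -0.026] t [-0.007  0.003  0.011]
scene 0.31 67 n [-0.083 -0.082 -0.08  -0.077  0.072] t [-0.031  0.003  0.034]
scene 0.32 303 n [-0.084 -0.082 -0.08   0.024  0.078] t [-0.031  0.015  0.034]
```

View pics/g2.png

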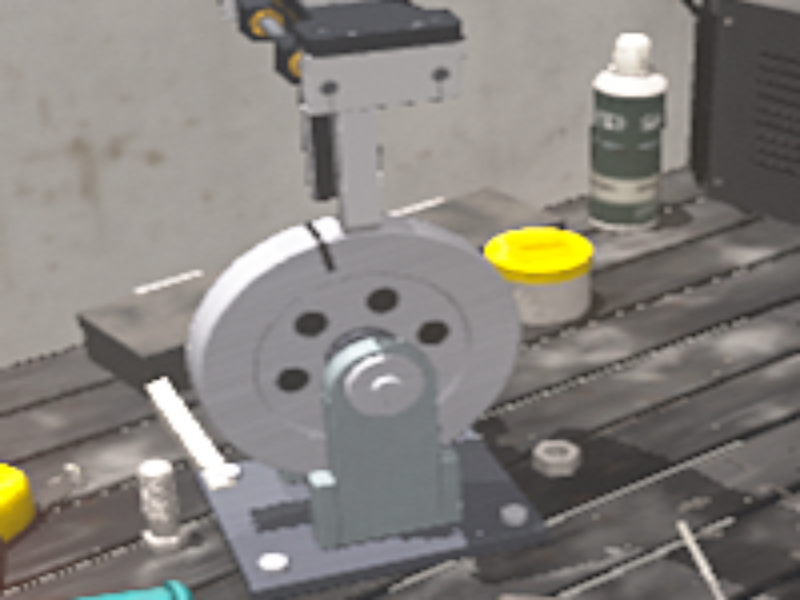

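The picture shows both fingertips straddling the wheel but ending at z≈0.213, just above the rim. That is about 35 mm higher than the reported TCP implies. I'll lower by that much and check the real tip height in the image.

```bash
python3 -m creep '[{"fingers":-0.4,"dx":0,"dy":0,"dz":0.28,"wx":0,"wy":0,"wz":0},{"fingers":-0.4,"dx":0,"dy":0,"dz":0.28,"wx":0,"wy":0,"wz":0},{"fingers":-0.4,"dx":0,"dy":0,"dz":0.28,"wx":0,"wy":0,"wz":0},{"fingers":-0.4,"dx":0,"dy":0,"dz":0.28,"wx":0,"wy":0,"wz":0},{"fingers":-0.4,"dx":0,"dy":0,"dz":0.28,"wx":0,"wy":0,"wz":0},{"fingers":-0.4,"dx":0,"dy":0,"dz":0,"wx":0,"wy":0,"wz":0}]'
python3 log.py
cat > tip.py <<'E'
from fit import *
P,im=cloud('scene');n=np.array([np.cos(np.radians(-17.26)),np.sin(np.radians(-17.26))]);t=np.array([-n[1],n[0]])
L=np.c_[P[:,:2]@n-.5056,P[:,:2]@t-.235,P[:,2]]
k=(L[:,0]<-.02)&(L[:,0]>-.05)&(abs(L[:,1])<.03)&(L[:,2]>.153);print('tip near z',np.sort(L[k,2])[:6].round(4),np.percentile(L[k],[5,50,95],axis=0).round(3).tolist())
s=ctrl.get_state();p=cam('wrist');Rm=R.from_euler('xyz',s['tcp_rot'],degrees=True)
print('cam in tool',Rm.inv().apply(np.array(p['position'])-s['tcp_pos']).round(4))
cv2.imwrite('pics/g3.png',cv2.resize(im[130:310,150:350],(600,450))[:,:,::-1])
E
python3 tip.py
```

```text
time: 5.22
tcp_pos: [0.5512, 0.0744, 0.1549]
tcp_rot: [-179.8, 0.1, 72.8]
force: [-0.5, -1.1, 0.2]
finger_gap: 0.0655
gripper_force: 0.0
{'t': 5.22, 'pos': np.float64(0.97), 'tilt': np.float64(-0.08), 'r': np.float64(29.9), 'off': np.float64(-1.2), 'skew': np.float64(0.0), 'tau': np.float64(0.034), 'Mn': -0.025, 'Frad': 0.2, 'Fn': -0.1, 'Fm': 1.2, 'gap': 65.5, 'g': 0.0}
tip near z [0.1779 0.1779 0.1782 0.1786 0.1797 0.1798] [[-0.047, -0.024, 0.23], [-0.036, 0.004, 0.431], [-0.024, 0.027, 0.534]]
cam in tool [ 0.0653 -0.0003 -0.2023]
```

View pics/g3.png

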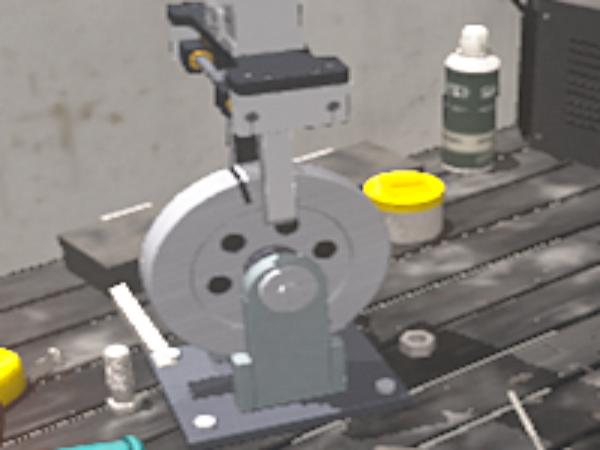

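The near fingertip is now over the rim face at z≈0.178, as wanted. Closing.

```bash
cat >> log.py <<'E'
rec["F"]=[float(F@t),float(F[2]),float(F@n)];rec["M"]=float(M@n);rec["p"]=[float(p@t),float(p[2])];rec["zt"]=[float(z@t),float(z[2])]
open("raw.txt","a").write(json.dumps(rec)+"\n")
E
sed -i 's/^print(rec).*/print({k:float(v) for k,v in rec.items()})/' log.py
python3 -m creep '[{"fingers":1,"dx":0,"dy":0,"dz":0,"wx":0,"wy":0,"wz":0},{"fingers":1,"dx":0,"dy":0,"dz":0,"wx":0,"wy":0,"wz":0},{"fingers":1,"dx":0,"dy":0,"dz":0,"wx":0,"wy":0,"wz":0},{"fingers":1,"dx":0,"dy":0,"dz":0,"wx":0,"wy":0,"wz":0},{"fingers":1,"dx":0,"dy":0,"dz":0,"wx":0,"wy":0,"wz":0},{"fingers":1,"dx":0,"dy":0,"dz":0,"wx":0,"wy":0,"wz":0},{"fingers":1,"dx":0,"dy":0,"dz":0,"wx":0,"wy":0,"wz":0}]' 55; python3 log.py
```

```text
time: 5.85
tcp_pos: [0.5521, 0.0747, 0.1569]
tcp_rot: [-180.0, 0.0, 72.8]
force: [-2.3, 0.0, 2.6]
finger_gap: 0.0258
gripper_force: 55.0
{'t': 5.85, 'pos': -0.1, 'tilt': -0.0, 'r': 31.9, 'off': -0.4, 'skew': 0.0, 'tau': 0.021, 'Mn': -0.145, 'Frad': 2.6, 'Fn': -2.2, 'Fm': 3.4, 'gap': 25.8, 'g': 55.0}
```

Gripped: 25.8 mm gap at 55 N. First test turn is +10°.

```bash

A='x'
python3 -m creep '[{"fingers":1,"dx":-0.045,"dy":0,"dz":0.001,"wx":0,"wy":0.4,"wz":0},{"fingers":1,"dx":-0.045,"dy":0,"dz":0.001,"wx":0,"wy":0.4,"wz":0}]' >/dev/null; python3 log.py
python3 -m creep '[{"fingers":1,"dx":-0.045,"dy":0,"dz":0.001,"wx":0,"wy":0.4,"wz":0},{"fingers":1,"dx":-0.045,"dy":0,"dz":0.001,"wx":0,"wy":0.4,"wz":0}]'>/dev/null; python3 log.py
python3 -m creep '[{"fingers":1,"dx":-0.045,"dy":0,"dz":0.001,"wx":0,"wy":0.4,"wz":0}]'; python3 log.py; python3 tip.py; python3 -c "
from h import *
print(ctrl.get_state()['joints'].round(1))"; tail -3 raw.txt
```

```text
{'t': 6.02, 'pos': -0.52, 'tilt': 4.18, 'r': 32.0, 'off': -0.4, 'skew': 0.2, 'tau': -0.159, 'Mn': 0.542, 'Frad': -0.5, 'Fn': -0.7, 'Fm': 5.0, 'gap': 25.7, 'g': 55.0}
{'t': 6.18, 'pos': 3.53, 'tilt': 8.23, 'r': 32.1, 'off': -0.4, 'skew': 0.2, 'tau': -0.162, 'Mn': 0.576, 'Frad': -0.3, 'Fn': -0.0, 'Fm': 5.1, 'gap': 25.4, 'g': 55.0}
time: 6.27
tcp_pos: [0.5512, 0.0716, 0.157]
tcp_rot: [180.0, -10.2, 72.9]
force: [0.8, 5.4, 0.7]
finger_gap: 0.0259
gripper_force: 55.0
{'t': 6.27, 'pos': 5.57, 'tilt': 10.24, 'r': 32.2, 'off': -0.3, 'skew': 0.2, 'tau': -0.174, 'Mn': 0.594, 'Frad': 0.2, 'Fn': -0.8, 'Fm': 5.5, 'gap': 25.9, 'g': 55.0}
tip near z [0.1833 0.1834 0.1842 0.1848 0.1851 0.1854] [[-0.043, -0.029, 0.2], [-0.028, -0.018, 0.343], [-0.021, 0.002, 0.448]]
cam in tool [ 0.0651 -0.0003 -0.2023]
[ -1.7  28.5  -2.3 108.1 -13.2  40.5 -11.1]
{"t": 6.02, "pos": -0.52, "tilt": 4.18, "r": 32.0, "off": -0.4, "skew": 0.2, "tau": -0.159, "Mn": 0.542, "Frad": -0.5, "Fn": -0.7, "Fm": 5.0, "gap": 25.7, "g": 55.0, "F": [4.963938422175351, -0.5359885037203467, -0.690871378275785], "M": 0.5417806017537873, "p": [0.00029195460628126866, 0.03199215507723702], "zt": [0.07296717962142722, -0.9973343306648116]}
{"t": 6.18, "pos": 3.53, "tilt": 8.23, "r": 32.1, "off": -0.4, "skew": 0.2, "tau": -0.162, "Mn": 0.576, "Frad": -0.3, "Fn": -0.0, "Fm": 5.1, "gap": 25.4, "g": 55.0, "F": [5.055127616100189, 0.03210662114627161, -0.0008424042071570834], "M": 0.575641105094812, "p": [-0.001978166826837243, 0.032036146607545585], "zt": [0.14320744721470716, -0.9896926861665892]}
{"t": 6.27, "pos": 5.57, "tilt": 10.24, "r": 32.2, "off": -0.3, "skew": 0.2, "tau": -0.174, "Mn": 0.594, "Frad": 0.2, "Fn": -0.8, "Fm": 5.5, "gap": 25.9, "g": 55.0, "F": [5.359015710335668, 0.7250312151152513, -0.8216862345265551], "M": 0.5936499949302326, "p": [-0.003120150539316932, 0.03200094296846048], "zt": [0.17772732225697996, -0.9840797709566901]}
```

```bash
sed -i 's/^print({k.*/rec["w"]=float(np.degrees(np.arctan2(-(p-.04*z)@t,(p-.04*z)[2])));rec["q"]=s["joints"].round(1).tolist()\nprint(rec["t"],"w",round(rec["w"],1),"tilt",float(tilt.round(1)),"rg",float((np.hypot((p-.04*z)@t,(p-.04*z)[2])*1e3).round(1)),"off",float(rec["off"]),"Ftan",float(-(np.cross(n,(p-.04*z))@F\/.072).round(2)),"Frad",float(rec["Frad"]),"M",float(rec["Mn"]),"q456",rec["q"][3:6],"gap",float(rec["gap"]))/' log.py
python3 -m creep '[{"fingers":1,"dx":-0.045,"dy":0,"dz":0.001,"wx":0,"wy":0.4,"wz":0},{"fingers":1,"dx":-0.045,"dy":0,"dz":0.001,"wx":0,"wy":0.4,"wz":0},{"fingers":1,"dx":-0.045,"dy":0,"dz":0.001,"wx":0,"wy":0.4,"wz":0}]'>/dev/null; python3 log.py
python3 -m creep '[{"fingers":1,"dx":-0.045,"dy":0,"dz":0.001,"wx":0,"wy":0.4,"wz":0},{"fingers":1,"dx":-0.045,"dy":0,"dz":0.001,"wx":0,"wy":0.4,"wz":0},{"fingers":1,"dx":-0.045,"dy":0,"dz":0.001,"wx":0,"wy":0.4,"wz":0}]'>/dev/null; python3 log.py
python3 -m creep '[{"fingers":1,"dx":-0.045,"dy":0,"dz":0.001,"wx":0,"wy":0.4,"wz":0},{"fingers":1,"dx":-0.045,"dy":0,"dz":0.001,"wx":0,"wy":0.4,"wz":0},{"fingers":1,"dx":-0.045,"dy":0,"dz":0.001,"wx":0,"wy":0.4,"wz":0}]'>/dev/null; python3 log.py
python3 -m creep '[{"fingers":1,"dx":-0.045,"dy":0,"dz":0.001,"wx":0,"wy":0.4,"wz":0},{"fingers":1,"dx":-0.045,"dy":0,"dz":0.001,"wx":0,"wy":0.4,"wz":0},{"fingers":1,"dx":-0.045,"dy":0,"dz":0.001,"wx":0,"wy":0.4,"wz":0}]'>/dev/null; python3 log.py
```

```text
6.57 w 13.7 tilt 16.3 rg 72.2 off -0.3 Ftan 6.6 Frad 1.5 M 0.854 q456 [110.2, -19.4, 38.1] gap 25.8
6.82 w 19.7 tilt 22.3 rg 72.4 off -0.3 Ftan 6.22 Frad 2.4 M 0.828 q456 [112.1, -25.8, 36.4] gap 25.8
7.07 w 25.7 tilt 28.3 rg 72.5 off -0.3 Ftan 6.59 Frad 5.3 M 0.901 q456 [113.6, -31.7, 35.5] gap 25.9
7.32 w 31.7 tilt 34.3 rg 72.6 off -0.2 Ftan 7.44 Frad 8.0 M 0.943 q456 [114.7, -36.8, 35.3] gap 25.7
```

```bash

python3 -m creep '[{"fingers":1,"dx":-0.045,"dy":0,"dz":-0.02,"wx":0,"wy":0.4,"wz":0},{"fingers":1,"dx":-0.045,"dy":0,"dz":-0.02,"wx":0,"wy":0.4,"wz":0},{"fingers":1,"dx":-0.045,"dy":0,"dz":-0.02,"wx":0,"wy":0.4,"wz":0}]'>/dev/null; python3 log.py
python3 -m creep '[{"fingers":1,"dx":-0.045,"dy":0,"dz":-0.02,"wx":0,"wy":0.4,"wz":0},{"fingers":1,"dx":-0.045,"dy":0,"dz":-0.02,"wx":0,"wy":0.4,"wz":0},{"fingers":1,"dx":-0.045,"dy":0,"dz":-0.02,"wx":0,"wy":0.4,"wz":0}]'>/dev/null; python3 log.py
python3 -m creep '[{"fingers":1,"dx":-0.045,"dy":0,"dz":-0.02,"wx":0,"wy":0.4,"wz":0},{"fingers":1,"dx":-0.045,"dy":0,"dz":-0.02,"wx":0,"wy":0.4,"wz":0},{"fingers":1,"dx":-0.045,"dy":0,"dz":-0.02,"wx":0,"wy":0.4,"wz":0}]'>/dev/null; python3 log.py
```

```text
7.57 w 37.6 tilt 40.3 rg 72.8 off -0.2 Ftan 6.46 Frad -13.8 M 0.481 q456 [115.3, -40.7, 35.6] gap 25.6
7.82 w 43.5 tilt 46.3 rg 73.0 off -0.2 Ftan 5.34 Frad -27.7 M -0.108 q456 [115.6, -43.5, 36.3] gap 25.6
8.07 w 49.2 tilt 52.3 rg 73.1 off -0.2 Ftan 4.03 Frad -40.2 M -0.849 q456 [115.5, -45.3, 37.6] gap 25.6
```

```bash

python3 -m creep '[{"fingers":1,"dx":0.045,"dy":0,"dz":0.02,"wx":0,"wy":-0.4,"wz":0},{"fingers":1,"dx":0.045,"dy":0,"dz":0.02,"wx":0,"wy":-0.4,"wz":0},{"fingers":1,"dx":0.045,"dy":0,"dz":0.02,"wx":0,"wy":-0.4,"wz":0},{"fingers":1,"dx":0.045,"dy":0,"dz":0.02,"wx":0,"wy":-0.4,"wz":0}]'>/dev/null; python3 log.py
python3 -m creep '[{"fingers":1,"dx":0.045,"dy":0,"dz":0.02,"wx":0,"wy":-0.4,"wz":0},{"fingers":1,"dx":0.045,"dy":0,"dz":0.02,"wx":0,"wy":-0.4,"wz":0},{"fingers":1,"dx":0.045,"dy":0,"dz":0.02,"wx":0,"wy":-0.4,"wz":0}]'>/dev/null; python3 log.py
python3 -m creep '[{"fingers":1,"dx":0.045,"dy":0,"dz":0,"wx":0,"wy":-0.4,"wz":0},{"fingers":1,"dx":0.045,"dy":0,"dz":0,"wx":0,"wy":-0.4,"wz":0},{"fingers":1,"dx":0.045,"dy":0,"dz":0,"wx":0,"wy":-0.4,"wz":0}]'>/dev/null; python3 log.py
python3 -m creep '[{"fingers":1,"dx":0.045,"dy":0,"dz":0,"wx":0,"wy":-0.4,"wz":0},{"fingers":1,"dx":0.045,"dy":0,"dz":0,"wx":0,"wy":-0.4,"wz":0},{"fingers":1,"dx":0.045,"dy":0,"dz":0,"wx":0,"wy":-0.4,"wz":0}]'>/dev/null; python3 log.py
python3 -m creep '[{"fingers":1,"dx":0.045,"dy":0,"dz":0,"wx":0,"wy":-0.4,"wz":0},{"fingers":1,"dx":0.045,"dy":0,"dz":0,"wx":0,"wy":-0.4,"wz":0},{"fingers":1,"dx":0.045,"dy":0,"dz":0,"wx":0,"wy":-0.4,"wz":0}]'>/dev/null; python3 log.py
python3 -m creep '[{"fingers":1,"dx":0.045,"dy":0,"dz":0,"wx":0,"wy":-0.4,"wz":0},{"fingers":1,"dx":0.045,"dy":0,"dz":0,"wx":0,"wy":-0.4,"wz":0},{"fingers":1,"dx":0.045,"dy":0,"dz":0,"wx":0,"wy":-0.4,"wz":0}]'>/dev/null; python3 log.py
python3 -m creep '[{"fingers":1,"dx":0.045,"dy":0,"dz":0,"wx":0,"wy":-0.4,"wz":0},{"fingers":1,"dx":0.045,"dy":0,"dz":0,"wx":0,"wy":-0.4,"wz":0},{"fingers":1,"dx":0.045,"dy":0,"dz":0,"wx":0,"wy":-0.4,"wz":0}]'>/dev/null; python3 log.py
```

```text
8.4 w 44.2 tilt 43.9 rg 73.1 off -0.1 Ftan -1.39 Frad -14.7 M -1.016 q456 [115.6, -42.4, 35.9] gap 25.5
8.65 w 38.3 tilt 37.9 rg 73.0 off -0.1 Ftan -0.99 Frad -0.3 M -0.593 q456 [115.2, -39.2, 35.3] gap 25.5
8.9 w 32.3 tilt 31.9 rg 72.9 off -0.2 Ftan -1.2 Frad -9.1 M -0.616 q456 [114.4, -34.9, 35.3] gap 26.1
9.15 w 26.4 tilt 25.9 rg 72.7 off -0.2 Ftan -0.56 Frad -9.6 M -0.45 q456 [113.1, -29.5, 35.8] gap 25.6
9.4 w 20.5 tilt 19.9 rg 72.6 off -0.3 Ftan -0.39 Frad -10.1 M -0.284 q456 [111.5, -23.4, 37.0] gap 25.8
9.65 w 14.5 tilt 13.9 rg 72.5 off -0.3 Ftan 0.6 Frad -9.6 M -0.019 q456 [109.5, -17.0, 39.0] gap 25.8
9.9 w 8.5 tilt 7.9 rg 72.3 off -0.4 Ftan -0.27 Frad -10.3 M 0.216 q456 [107.2, -10.8, 41.7] gap 25.8
```

```bash

python3 -m creep '[{"fingers":1,"dx":0.045,"dy":0,"dz":0.02,"wx":0,"wy":-0.4,"wz":0},{"fingers":1,"dx":0.045,"dy":0,"dz":0.01,"wx":0,"wy":-0.4,"wz":0},{"fingers":1,"dx":0.045,"dy":0,"dz":0,"wx":0,"wy":-0.4,"wz":0}]'>/dev/null; python3 log.py
python3 -m creep '[{"fingers":1,"dx":0.045,"dy":0,"dz":0.001,"wx":0,"wy":-0.4,"wz":0},{"fingers":1,"dx":0.045,"dy":0,"dz":0.001,"wx":0,"wy":-0.4,"wz":0},{"fingers":1,"dx":0.045,"dy":0,"dz":0.001,"wx":0,"wy":-0.4,"wz":0}]'>/dev/null; python3 log.py
python3 -m creep '[{"fingers":1,"dx":0.045,"dy":0,"dz":0.001,"wx":0,"wy":-0.4,"wz":0},{"fingers":1,"dx":0.045,"dy":0,"dz":0.001,"wx":0,"wy":-0.4,"wz":0},{"fingers":1,"dx":0.045,"dy":0,"dz":0.001,"wx":0,"wy":-0.4,"wz":0}]'>/dev/null; python3 log.py
python3 -m creep '[{"fingers":1,"dx":0.045,"dy":0,"dz":0.001,"wx":0,"wy":-0.4,"wz":0},{"fingers":1,"dx":0.045,"dy":0,"dz":0.001,"wx":0,"wy":-0.4,"wz":0},{"fingers":1,"dx":0.045,"dy":0,"dz":0.001,"wx":0,"wy":-0.4,"wz":0}]'>/dev/null; python3 log.py
python3 -m creep '[{"fingers":1,"dx":0.045,"dy":0,"dz":0.001,"wx":0,"wy":-0.4,"wz":0},{"fingers":1,"dx":0.045,"dy":0,"dz":0.001,"wx":0,"wy":-0.4,"wz":0},{"fingers":1,"dx":0.045,"dy":0,"dz":0.001,"wx":0,"wy":-0.4,"wz":0}]'>/dev/null; python3 log.py
python3 -m creep '[{"fingers":1,"dx":0.045,"dy":0,"dz":0.001,"wx":0,"wy":-0.4,"wz":0},{"fingers":1,"dx":0.045,"dy":0,"dz":0.001,"wx":0,"wy":-0.4,"wz":0},{"fingers":1,"dx":0.045,"dy":0,"dz":0.001,"wx":0,"wy":-0.4,"wz":0}]'>/dev/null; python3 log.py
python3 -m creep '[{"fingers":1,"dx":0.045,"dy":0,"dz":0.001,"wx":0,"wy":-0.4,"wz":0},{"fingers":1,"dx":0.045,"dy":0,"dz":0.001,"wx":0,"wy":-0.4,"wz":0},{"fingers":1,"dx":0.045,"dy":0,"dz":0.001,"wx":0,"wy":-0.4,"wz":0}]'>/dev/null; python3 log.py
python3 -c "
from h import *
print(ctrl.get_state()['joints'].round(1))"
```

```text
10.15 w 2.6 tilt 1.9 rg 72.1 off -0.4 Ftan -0.31 Frad -5.2 M 0.208 q456 [104.6, -5.2, 45.1] gap 25.5
10.4 w -3.4 tilt -4.1 rg 72.0 off -0.5 Ftan 0.24 Frad -5.3 M 0.218 q456 [101.7, -0.5, 49.2] gap 25.9
10.65 w -9.5 tilt -10.1 rg 71.8 off -0.5 Ftan -0.23 Frad -4.4 M 0.314 q456 [98.6, 3.4, 53.6] gap 26.0
10.9 w -15.5 tilt -16.1 rg 71.7 off -0.5 Ftan -0.29 Frad -4.7 M 0.363 q456 [95.3, 6.7, 58.4] gap 25.3
11.15 w -21.5 tilt -22.1 rg 71.5 off -0.6 Ftan -0.42 Frad -4.5 M 0.43 q456 [91.8, 9.3, 63.3] gap 25.9
11.4 w -27.5 tilt -28.2 rg 71.4 off -0.6 Ftan 0.74 Frad -4.9 M 0.494 q456 [88.2, 11.4, 68.4] gap 25.9
11.65 w -33.6 tilt -34.2 rg 71.2 off -0.7 Ftan -1.8 Frad -4.4 M 0.516 q456 [84.5, 13.2, 73.5] gap 25.5
[-37.8  46.9  17.5  84.5  13.2  73.5 -46.7]
```

```bash

python3 -m creep '[{"fingers":1,"dx":0.045,"dy":0,"dz":0.001,"wx":0,"wy":-0.4,"wz":0},{"fingers":1,"dx":0.045,"dy":0,"dz":0.001,"wx":0,"wy":-0.4,"wz":0},{"fingers":1,"dx":0.045,"dy":0,"dz":0.001,"wx":0,"wy":-0.4,"wz":0}]'>/dev/null; python3 log.py
python3 -m creep '[{"fingers":1,"dx":0.045,"dy":0,"dz":0.001,"wx":0,"wy":-0.4,"wz":0},{"fingers":1,"dx":0.045,"dy":0,"dz":0.001,"wx":0,"wy":-0.4,"wz":0},{"fingers":1,"dx":0.045,"dy":0,"dz":0.001,"wx":0,"wy":-0.4,"wz":0}]'>/dev/null; python3 log.py
python3 -m creep '[{"fingers":1,"dx":0.045,"dy":0,"dz":0.001,"wx":0,"wy":-0.4,"wz":0},{"fingers":1,"dx":0.045,"dy":0,"dz":0.001,"wx":0,"wy":-0.4,"wz":0},{"fingers":1,"dx":0.045,"dy":0,"dz":0.001,"wx":0,"wy":-0.4,"wz":0}]'>/dev/null; python3 log.py
echo rev
python3 -m creep '[{"fingers":1,"dx":-0.045,"dy":0,"dz":0.001,"wx":0,"wy":0.4,"wz":0},{"fingers":1,"dx":-0.045,"dy":0,"dz":0.001,"wx":0,"wy":0.4,"wz":0},{"fingers":1,"dx":-0.045,"dy":0,"dz":0.001,"wx":0,"wy":0.4,"wz":0},{"fingers":1,"dx":-0.045,"dy":0,"dz":0.001,"wx":0,"wy":0.4,"wz":0}]'>/dev/null; python3 log.py
python3 -m creep '[{"fingers":1,"dx":-0.045,"dy":0,"dz":0.001,"wx":0,"wy":0.4,"wz":0},{"fingers":1,"dx":-0.045,"dy":0,"dz":0.001,"wx":0,"wy":0.4,"wz":0},{"fingers":1,"dx":-0.045,"dy":0,"dz":0.001,"wx":0,"wy":0.4,"wz":0}]'>/dev/null; python3 log.py
python3 -m creep '[{"fingers":1,"dx":-0.045,"dy":0,"dz":0.001,"wx":0,"wy":0.4,"wz":0},{"fingers":1,"dx":-0.045,"dy":0,"dz":0.001,"wx":0,"wy":0.4,"wz":0},{"fingers":1,"dx":-0.045,"dy":0,"dz":0.001,"wx":0,"wy":0.4,"wz":0}]'>/dev/null; python3 log.py
python3 -m creep '[{"fingers":1,"dx":-0.045,"dy":0,"dz":0.001,"wx":0,"wy":0.4,"wz":0},{"fingers":1,"dx":-0.045,"dy":0,"dz":0.001,"wx":0,"wy":0.4,"wz":0},{"fingers":1,"dx":-0.045,"dy":0,"dz":0.001,"wx":0,"wy":0.4,"wz":0}]'>/dev/null; python3 log.py
python3 -m creep '[{"fingers":1,"dx":-0.045,"dy":0,"dz":0.001,"wx":0,"wy":0.4,"wz":0},{"fingers":1,"dx":-0.045,"dy":0,"dz":0.001,"wx":0,"wy":0.4,"wz":0},{"fingers":1,"dx":-0.045,"dy":0,"dz":0.001,"wx":0,"wy":0.4,"wz":0}]'>/dev/null; python3 log.py
python3 -m creep '[{"fingers":1,"dx":-0.045,"dy":0,"dz":0.001,"wx":0,"wy":0.4,"wz":0},{"fingers":1,"dx":-0.045,"dy":0,"dz":0.001,"wx":0,"wy":0.4,"wz":0},{"fingers":1,"dx":-0.045,"dy":0,"dz":0.001,"wx":0,"wy":0.4,"wz":0}]'>/dev/null; python3 log.py
python3 -m creep '[{"fingers":1,"dx":-0.045,"dy":0,"dz":0.001,"wx":0,"wy":0.4,"wz":0},{"fingers":1,"dx":-0.045,"dy":0,"dz":0.001,"wx":0,"wy":0.4,"wz":0},{"fingers":1,"dx":-0.045,"dy":0,"dz":0.001,"wx":0,"wy":0.4,"wz":0}]'>/dev/null; python3 log.py
cat > fitg.py <<'E'
import json,numpy as np
from scipy.optimize import least_squares
D=[json.loads(l) for l in open("raw.txt")];D=[d for d in D if d["t"]>6 and d["g"]>40]
T=np.array([d["t"] for d in D]);p=np.array([d["p"] for d in D]);z=np.array([d["zt"] for d in D]);F=np.array([d["F"] for d in D]);M=np.array([d["M"] for d in D])
g=p-.04*z;w=np.arctan2(-g[:,0],g[:,1])
sg=np.where(np.r_[w[1]-w[0],np.diff(w)]>0,1,-1)
ok=np.ones(len(T),bool)
def tau(d,h,e0,e1):
    ref=p-d*z+h*np.c_[-z[:,1],z[:,0]]  # ref point
    r=ref-np.array([e0,e1])
    return M+r[:,0]*F[:,1]-r[:,1]*F[:,0]
# unknown: d,h ; axle error e ; wheel on tool torque = -sg*Dd + a sin w + b cos w
def f(x):
    d,h,e0,e1,Dd,a,b,c=x
    return np.r_[(tau(d,h,e0,e1)-(-sg*Dd+a*np.sin(w)+b*np.cos(w)+c))[ok]/.03,(e0/.002),(e1/.002),h/.003,c/.02]
for fr in(1,0):
    r=least_squares(f,[.15,0,0,0,.5,0,0,0],loss='soft_l1');d,h,e0,e1,Dd,a,b,c=r.x
    J=np.linalg.inv(r.jac.T@r.jac);print(np.round(r.x,4),np.sqrt(np.diag(J)).round(4),"rms",np.std(r.fun[:len(T)]*.03).round(3),"G",np.hypot(a,b))
    break
for i in range(len(T)): print(T[i],round(np.degrees(w[i]),1),sg[i],"tau",round(tau(d,h,e0,e1)[i],3),"res",round(r.fun[i]*.03,3))
# gravity torque on wheel about n: heavy at wheel-angle a_h from top (pos sense): torque = +G sin(a_h) ; on tool the same
# a sin w+b cos w = G sin(w+phi)
phi=np.arctan2(b,a);print("phi of heavy from grip point (deg, + sense):",np.degrees(phi),"-> grip angle for heavy down:",np.degrees((np.pi-phi+np.pi)%(2*np.pi)-np.pi))
E
python3 fitg.py
```

```text
11.9 w -39.7 tilt -40.2 rg 71.1 off -0.7 Ftan 0.07 Frad -4.1 M 0.643 q456 [80.7, 14.7, 78.6] gap 25.6
12.15 w -45.8 tilt -46.2 rg 70.9 off -0.8 Ftan -0.58 Frad -4.3 M 0.729 q456 [76.8, 16.2, 83.6] gap 25.5
12.4 w -51.9 tilt -52.2 rg 70.9 off -0.8 Ftan -1.37 Frad -5.7 M 0.799 q456 [72.9, 17.5, 88.6] gap 25.9
rev
12.73 w -46.3 tilt -43.7 rg 70.8 off -0.7 Ftan 7.41 Frad -7.0 M 2.122 q456 [78.2, 15.5, 81.5] gap 26.0
12.98 w -40.2 tilt -37.7 rg 70.9 off -0.7 Ftan 7.05 Frad -7.1 M 2.004 q456 [82.0, 14.1, 76.4] gap 25.8
13.23 w -34.1 tilt -31.7 rg 71.0 off -0.6 Ftan 7.12 Frad -8.2 M 1.916 q456 [85.8, 12.4, 71.4] gap 25.7
13.48 w -28.1 tilt -25.7 rg 71.2 off -0.6 Ftan 7.34 Frad -7.4 M 1.789 q456 [89.5, 10.6, 66.3] gap 26.0
13.73 w -22.1 tilt -19.7 rg 71.4 off -0.6 Ftan 7.46 Frad -7.5 M 1.66 q456 [93.1, 8.3, 61.3] gap 25.4
13.98 w -16.0 tilt -13.7 rg 71.5 off -0.5 Ftan 7.31 Frad -7.1 M 1.624 q456 [96.5, 5.5, 56.4] gap 25.5
14.23 w -10.0 tilt -7.7 rg 71.6 off -0.4 Ftan 7.19 Frad -7.1 M 1.486 q456 [99.7, 2.0, 51.8] gap 25.7
[ 2.061e-01  2.100e-03 -9.000e-04  1.540e-02  2.289e-01 -9.260e-01
 -1.
[... 678 characters left out ...]
15 2.6 -1 tau 0.256 res 0.166
10.4 -3.4 -1 tau 0.132 res -0.055
10.65 -9.5 -1 tau 0.331 res 0.046
10.9 -15.5 -1 tau 0.386 res 0.003
11.15 -21.5 -1 tau 0.476 res -0.002
11.4 -27.5 -1 tau 0.267 res -0.304
11.65 -33.6 -1 tau 0.867 res 0.206
11.9 -39.7 -1 tau 0.567 res -0.179
12.15 -45.8 -1 tau 0.798 res -0.027
12.4 -51.9 -1 tau 1.026 res 0.128
12.73 -46.3 1 tau 0.365 res -0.009
12.98 -40.2 1 tau 0.346 res 0.051
13.23 -34.1 1 tau 0.256 res 0.046
13.48 -28.1 1 tau 0.101 res -0.021
13.73 -22.1 1 tau -0.036 res -0.065
13.98 -16.0 1 tau -0.022 res 0.045
14.23 -10.0 1 tau -0.115 res 0.049
phi of heavy from grip point (deg, + sense): -173.73385244522098 -> grip angle for heavy down: -6.266147554779037
```

The readings suggest the moment carries a tilt-dependent offset. I'll open slightly and sweep in free air to calibrate it; the drag holds the wheel in place.

```bash
mv raw.txt raw1.txt
python3 -m creep '[{"fingers":-0.1,"dx":0,"dy":0,"dz":0,"wx":0,"wy":0,"wz":0},{"fingers":-0.1,"dx":0,"dy":0,"dz":0,"wx":0,"wy":0,"wz":0},{"fingers":-0.1,"dx":0,"dy":0,"dz":0,"wx":0,"wy":0,"wz":0},{"fingers":-0.1,"dx":0,"dy":0,"dz":0,"wx":0,"wy":0,"wz":0},{"fingers":-0.1,"dx":0,"dy":0,"dz":0,"wx":0,"wy":0,"wz":0}]' >/dev/null; python3 log.py
python3 -m creep '[{"fingers":-0.1,"dx":-0.09,"dy":0,"dz":0.003,"wx":0,"wy":0.8,"wz":0},{"fingers":-0.1,"dx":-0.09,"dy":0,"dz":0.003,"wx":0,"wy":0.8,"wz":0},{"fingers":-0.1,"dx":-0.09,"dy":0,"dz":0.003,"wx":0,"wy":0.8,"wz":0},{"fingers":-0.1,"dx":-0.09,"dy":0,"dz":0.003,"wx":0,"wy":0.8,"wz":0}]' >/dev/null; python3 log.py
python3 -m creep '[{"fingers":-0.1,"dx":-0.09,"dy":0,"dz":0.003,"wx":0,"wy":0.8,"wz":0},{"fingers":-0.1,"dx":-0.09,"dy":0,"dz":0.003,"wx":0,"wy":0.8,"wz":0},{"fingers":-0.1,"dx":-0.09,"dy":0,"dz":0.003,"wx":0,"wy":0.8,"wz":0},{"fingers":-0.1,"dx":-0.09,"dy":0,"dz":0.003,"wx":0,"wy":0.8,"wz":0}]' >/dev/null; python3 log.py
python3 -m creep '[{"fingers":-0.1,"dx":-0.09,"dy":0,"dz":0.003,"wx":0,"wy":0.8,"wz":0},{"fingers":-0.1,"dx":-0.09,"dy":0,"dz":0.003,"wx":0,"wy":0.8,"wz":0},{"fingers":-0.1,"dx":-0.09,"dy":0,"dz":0.003,"wx":0,"wy":0.8,"wz":0},{"fingers":-0.1,"dx":-0.09,"dy":0,"dz":0.003,"wx":0,"wy":0.8,"wz":0}]' >/dev/null; python3 log.py
python3 -m creep '[{"fingers":-0.1,"dx":0,"dy":0,"dz":0,"wx":0,"wy":0,"wz":0},{"fingers":-0.1,"dx":0,"dy":0,"dz":0,"wx":0,"wy":0,"wz":0}]' >/dev/null; python3 log.py
mv raw.txt rawair.txt; cut -d'"' -f 27- rawair.txt; cat > fitg2.py <<'E'
E
```

```text
14.65 w -7.7 tilt -8.0 rg 72.1 off 0.1 Ftan 0.13 Frad -0.4 M 0.142 q456 [99.7, 2.2, 52.0] gap 51.4
14.98 w 8.3 tilt 8.2 rg 72.6 off 0.3 Ftan -0.12 Frad 0.4 M -0.183 q456 [107.3, -11.0, 41.5] gap 51.6
15.32 w 24.5 tilt 24.2 rg 73.1 off 0.5 Ftan -0.29 Frad -0.7 M -0.399 q456 [112.7, -27.8, 36.0] gap 51.6
15.65 w 40.6 tilt 40.2 rg 73.4 off 0.8 Ftan 0.13 Frad 0.0 M -0.617 q456 [115.4, -40.8, 35.4] gap 51.5
15.82 w 41.7 tilt 40.0 rg 73.0 off 0.3 Ftan 0.22 Frad -0.8 M -0.587 q456 [115.4, -40.6, 35.4] gap 51.9
: 0.0, "w": -7.679295361854562, "q": [-21.8, 32.8, 9.5, 99.7, 2.2, 52.0, -32.3], "F": [0.08265250012437994, -0.370774611336766, 0.4508919482893719], "M": 0.14218247620237942, "p": [0.004050255211106912, 0.031835868907516496], "zt": [-0.13957766870189384, -0.9902110904879695]}
: 0.0, "w": 8.250254575807832, "q": [-4.3, 28.6, -0.6, 107.3, -11.0, 41.5, -13.9], "F": [-0.177994076305926, 0.3739263222840816, -1.0736030835928405], "M": -0.18289623793952434, "p": [-0.004747291541900344, 0.03229474518668621], "zt": [0.14191422791946362, -0.9898780254835999]}
: 0.0, "w": 24.478438569515188, "q": [18.2, 30.1, -15.4, 112.7, -27.8, 36.0, 10.3], "F": [0.02706878353814653, -0.7603942197662054, 0.18884465187797825], "M": -0.39942924159258614, "p": [-0.013896856653181643, 0.029999499014020464], "zt": [0.40939646979948136, -0.9123552997937905]}
: 0.0, "w": 40.63770219487853, "q": [38.9, 38.3, -29.7, 115.4, -40.8, 35.4, 32.6], "F": [0.08571934359429374, 0.09552830092683717, -0.5582312582528928], "M": -0.6168038661057492, "p": [-0.021975310798735912, 0.025101802702472642], "zt": [0.6450346264496576, -0.7641512083207117]}
: 0.0, "w": 41.73580100121877, "q": [38.8, 38.3, -29.5, 115.4, -40.6, 35.4, 32.2], "F": [0.6634604342627163, -0.4169168207163907, -0.44860559886774226], "M": -0.5866923534244659, "p": [-0.02288480767263769, 0.02379486101840539], "zt": [0.642301555930338, -0.7664520265128973]}
```

Confirmed: free-air M ≈ −0.95·sin(tilt). Refitting with that removed.

```bash
sed -e 's/raw.txt/raw1.txt/' -e 's/^g=p/M=M+.95*z[:,0]\ng=p/' fitg.py > fitg2.py; python3 fitg2.py
sed -e "s/^ok=.*/ok=(abs(F[:,1])<11)\&(abs(F[:,0])<13)/" fitg2.py > fitg3.py; python3 fitg3.py | sed -n '1,2p;$p'
sed -e "s/h\/.003/h\/.0003,(d-.15)\/.0003/" fitg2.py > f4.py;for d in .08 .1 .12 .14 .16 .18 .2; do echo $d; sed "s/d-.15/d-$d/" f4.py > f5.py; python3 f5.py | sed -n '1,2p;$p';done
```

```text
[ 0.2073  0.002  -0.0008  0.0149  0.212   0.0227 -0.0918  0.0045] [0.0304 0.0033 0.0019 0.0082 0.1299 0.0485 0.1257 0.0205] rms 0.113 G 0.09457445061140118
6.02 2.1 1 tau -0.494 res -0.196
6.18 6.1 1 tau -0.414 res -0.118
6.27 8.2 1 tau -0.451 res -0.156
6.57 13.7 1 tau -0.369 res -0.078
6.82 19.7 1 tau -0.227 res 0.06
7.07 25.7 1 tau -0.183 res 0.097
7.32 31.7 1 tau -0.292 res -0.018
7.57 37.6 1 tau -0.153 res 0.114
7.82 43.5 1 tau -0.176 res 0.082
8.07 49.2 1 tau -0.291 res -0.041
8.4 44.2 -1 tau 0.06 res -0.107
8.65 38.3 -1 tau 0.215 res 0.057
8.9 32.3 -1 tau 0.192 res 0.041
9.15 26.4 -1 tau 0.112 res -0.033
9.4 20.5 -1 tau 0.133 res -0.006
9.65 14.5 -1 tau 0.066 res -0.067
9.9 8.5 -1 tau 0.38 res 0.25
10.15 2.6 -1 tau 0.288 res 0.162
10.4 -3.4 -1 tau 0.064 res -0.06
10.65 -9.5 -1 tau 0.165 res 0.043
10.9 -15.5 -1 tau 0.123 res 0.001
11.15 -21.5 -1 tau 0.12 res -0.002
11.4 -27.5 -1 tau -0.18 res -0.305
11.65 -33.6 -1 tau 0.338 res 0.21
11.9 -39.7 -1 tau -0.044 res -0.176
12.15 -45.8 -1 tau 0.116 res -0.021
12.4 -51.9 -1 tau 0.28 res 0.138
12.73 -46.3 1 tau -0.298 res -0.011
12.98 
[... 2365 characters left out ...]

.2
[ 0.2     0.     -0.0014  0.0136  0.1879  0.0113 -0.0603  0.0055] [0.0003 0.0003 0.0019 0.0034 0.014  0.036  0.028  0.0207] rms 0.115 G 0.06131851811715649
6.02 2.1 1 tau -0.463 res -0.221
phi of heavy from grip point (deg, + sense): -79.35735855339614 -> grip angle for heavy down: -100.64264144660386Traceback (most recent call last):
  File "fitg3.py", line 21, in <module>
    for i in range(len(T)): print(T[i],round(np.degrees(w[i]),1),sg[i],"tau",round(tau(d,h,e0,e1)[i],3),"res",round(r.fun[i]*.03,3))
                                                                                                                    ~~~~~^^^
IndexError: index 33 is out of bounds for axis 0 with size 33
```

With the moment corrected, turning positive takes much more effort than negative. The heavy side is therefore roughly level on the +t side, and it has to go down by a further turn of about −90°. I'm regripping here and turning negative with denser logging.

```bash
rm -f raw.txt
python3 -m creep '[{"fingers":1,"dx":0,"dy":0,"dz":0,"wx":0,"wy":0,"wz":0},{"fingers":1,"dx":0,"dy":0,"dz":0,"wx":0,"wy":0,"wz":0},{"fingers":1,"dx":0,"dy":0,"dz":0,"wx":0,"wy":0,"wz":0},{"fingers":1,"dx":0,"dy":0,"dz":0,"wx":0,"wy":0,"wz":0},{"fingers":1,"dx":0,"dy":0,"dz":0,"wx":0,"wy":0,"wz":0}]' 58 >/dev/null; python3 log.py
python3 -m creep '[{"fingers":1,"dx":0.056,"dy":0,"dz":0.001,"wx":0,"wy":-0.5,"wz":0},{"fingers":1,"dx":0.056,"dy":0,"dz":0.001,"wx":0,"wy":-0.5,"wz":0},{"fingers":1,"dx":0.056,"dy":0,"dz":0.001,"wx":0,"wy":-0.5,"wz":0}]' >/dev/null; python3 log.py
python3 -m creep '[{"fingers":1,"dx":0.056,"dy":0,"dz":0.001,"wx":0,"wy":-0.5,"wz":0},{"fingers":1,"dx":0.056,"dy":0,"dz":0.001,"wx":0,"wy":-0.5,"wz":0}]' >/dev/null; python3 log.py
python3 -m creep '[{"fingers":1,"dx":0.056,"dy":0,"dz":0.001,"wx":0,"wy":-0.5,"wz":0},{"fingers":1,"dx":0.056,"dy":0,"dz":0.001,"wx":0,"wy":-0.5,"wz":0}]' >/dev/null; python3 log.py
python3 -m creep '[{"fingers":1,"dx":0.056,"dy":0,"dz":0.001,"wx":0,"wy":-0.5,"wz":0},{"fingers":1,"dx":0.056,"dy":0,"dz":0.001,"wx":0,"wy":-0.5,"wz":0}]' >/dev/null; python3 log.py
python3 -m creep '[{"fingers":1,"dx":0.056,"dy":0,"dz":0.001,"wx":0,"wy":-0.5,"wz":0},{"fingers":1,"dx":0.056,"dy":0,"dz":0.001,"wx":0,"wy":-0.5,"wz":0}]' >/dev/null; python3 log.py
python3 -m creep '[{"fingers":1,"dx":0.056,"dy":0,"dz":0.001,"wx":0,"wy":-0.5,"wz":0},{"fingers":1,"dx":0.056,"dy":0,"dz":0.001,"wx":0,"wy":-0.5,"wz":0}]' >/dev/null; python3 log.py
python3 -m creep '[{"fingers":1,"dx":0.056,"dy":0,"dz":0.001,"wx":0,"wy":-0.5,"wz":0},{"fingers":1,"dx":0.056,"dy":0,"dz":0.001,"wx":0,"wy":-0.5,"wz":0}]' >/dev/null; python3 log.py
python3 -m creep '[{"fingers":1,"dx":0.056,"dy":0,"dz":0.001,"wx":0,"wy":-0.5,"wz":0},{"fingers":1,"dx":0.056,"dy":0,"dz":0.001,"wx":0,"wy":-0.5,"wz":0}]' >/dev/null; python3 log.py
python3 -m creep '[{"fingers":1,"dx":0.056,"dy":0,"dz":0.001,"wx":0,"wy":-0.5,"wz":0},{"fingers":1,"dx":0.056,"dy":0,"dz":0.001,"wx":0,"wy":-0.5,"wz":0}]' >/dev/null; python3 log.py
```

```text
16.23 w 39.4 tilt 40.0 rg 72.4 off -0.2 Ftan 1.74 Frad -0.5 M -0.302 q456 [115.4, -40.7, 35.4] gap 25.4
16.48 w 32.8 tilt 32.4 rg 72.2 off -0.2 Ftan -2.27 Frad -13.5 M -0.932 q456 [114.5, -35.4, 35.2] gap 26.1
16.65 w 27.8 tilt 27.3 rg 72.2 off -0.2 Ftan -1.5 Frad -14.3 M -0.767 q456 [113.5, -31.0, 35.5] gap 25.8
16.82 w 22.9 tilt 22.3 rg 72.0 off -0.3 Ftan -2.08 Frad -13.4 M -0.596 q456 [112.3, -26.1, 36.3] gap 25.7
16.98 w 18.0 tilt 17.3 rg 71.9 off -0.3 Ftan -0.95 Frad -13.5 M -0.381 q456 [110.8, -20.8, 37.6] gap 25.8
17.15 w 13.0 tilt 12.3 rg 71.8 off -0.3 Ftan -1.41 Frad -13.0 M -0.162 q456 [109.0, -15.5, 39.5] gap 25.7
17.32 w 8.1 tilt 7.3 rg 71.7 off -0.4 Ftan -1.32 Frad -13.0 M 0.003 q456 [107.1, -10.4, 41.9] gap 25.4
17.48 w 3.1 tilt 2.3 rg 71.6 off -0.4 Ftan 0.35 Frad -11.6 M 0.15 q456 [104.9, -5.8, 44.7] gap 25.4
17.65 w -1.9 tilt -2.7 rg 71.4 off -0.4 Ftan -0.4 Frad -11.7 M 0.351 q456 [102.5, -1.7, 48.0] gap 25.6
17.82 w -6.9 tilt -7.7 rg 71.3 off -0.5 Ftan 0.2 Frad -12.3 M 0.386 q456 [100.0, 1.8, 51.6] gap 25.4
```

```bash

python3 -m creep '[{"fingers":1,"dx":0.056,"dy":0,"dz":0.02,"wx":0,"wy":-0.5,"wz":0},{"fingers":1,"dx":0.056,"dy":0,"dz":0.01,"wx":0,"wy":-0.5,"wz":0}]' >/dev/null; python3 log.py
python3 -m creep '[{"fingers":1,"dx":0.056,"dy":0,"dz":0.001,"wx":0,"wy":-0.5,"wz":0},{"fingers":1,"dx":0.056,"dy":0,"dz":0.001,"wx":0,"wy":-0.5,"wz":0}]' >/dev/null; python3 log.py
python3 -m creep '[{"fingers":1,"dx":0.056,"dy":0,"dz":0.001,"wx":0,"wy":-0.5,"wz":0},{"fingers":1,"dx":0.056,"dy":0,"dz":0.001,"wx":0,"wy":-0.5,"wz":0}]' >/dev/null; python3 log.py
python3 -m creep '[{"fingers":1,"dx":0.056,"dy":0,"dz":0.001,"wx":0,"wy":-0.5,"wz":0},{"fingers":1,"dx":0.056,"dy":0,"dz":0.001,"wx":0,"wy":-0.5,"wz":0}]' >/dev/null; python3 log.py
python3 -m creep '[{"fingers":1,"dx":0.056,"dy":0,"dz":0.001,"wx":0,"wy":-0.5,"wz":0},{"fingers":1,"dx":0.056,"dy":0,"dz":0.001,"wx":0,"wy":-0.5,"wz":0}]' >/dev/null; python3 log.py
python3 -m creep '[{"fingers":1,"dx":0.056,"dy":0,"dz":0.001,"wx":0,"wy":-0.5,"wz":0},{"fingers":1,"dx":0.056,"dy":0,"dz":0.001,"wx":0,"wy":-0.5,"wz":0}]' >/dev/null; python3 log.py
python3 -m creep '[{"fingers":1,"dx":0.056,"dy":0,"dz":0.001,"wx":0,"wy":-0.5,"wz":0},{"fingers":1,"dx":0.056,"dy":0,"dz":0.001,"wx":0,"wy":-0.5,"wz":0}]' >/dev/null; python3 log.py
python3 -m creep '[{"fingers":1,"dx":0.056,"dy":0,"dz":0.001,"wx":0,"wy":-0.5,"wz":0},{"fingers":1,"dx":0.056,"dy":0,"dz":0.001,"wx":0,"wy":-0.5,"wz":0}]' >/dev/null; python3 log.py
python3 -m creep '[{"fingers":1,"dx":0.056,"dy":0,"dz":0.001,"wx":0,"wy":-0.5,"wz":0},{"fingers":1,"dx":0.056,"dy":0,"dz":0.001,"wx":0,"wy":-0.5,"wz":0}]' >/dev/null; python3 log.py
python3 -m creep '[{"fingers":1,"dx":0.056,"dy":0,"dz":0.001,"wx":0,"wy":-0.5,"wz":0},{"fingers":1,"dx":0.056,"dy":0,"dz":0.001,"wx":0,"wy":-0.5,"wz":0}]' >/dev/null; python3 log.py
```

```text
17.98 w -11.9 tilt -12.7 rg 71.1 off -0.5 Ftan -1.27 Frad -5.7 M 0.268 q456 [97.3, 4.8, 55.4] gap 25.4
18.15 w -16.9 tilt -17.7 rg 71.0 off -0.6 Ftan -0.07 Frad -7.2 M 0.432 q456 [94.5, 7.3, 59.5] gap 25.9
18.32 w -21.9 tilt -22.7 rg 70.9 off -0.6 Ftan -1.28 Frad -6.7 M 0.484 q456 [91.6, 9.3, 63.6] gap 25.5
18.48 w -26.9 tilt -27.7 rg 70.8 off -0.6 Ftan -0.05 Frad -7.3 M 0.535 q456 [88.6, 11.1, 67.8] gap 25.5
18.65 w -32.0 tilt -32.7 rg 70.7 off -0.7 Ftan -0.92 Frad -7.6 M 0.599 q456 [85.5, 12.7, 72.1] gap 25.6
18.82 w -37.1 tilt -37.7 rg 70.5 off -0.7 Ftan -1.35 Frad -7.7 M 0.658 q456 [82.4, 14.0, 76.3] gap 25.5
18.98 w -42.1 tilt -42.7 rg 70.5 off -0.7 Ftan -2.12 Frad -6.8 M 0.752 q456 [79.2, 15.2, 80.5] gap 25.7
19.15 w -47.1 tilt -47.7 rg 70.3 off -0.7 Ftan -0.38 Frad -7.4 M 0.739 q456 [75.9, 16.4, 84.7] gap 25.6
19.32 w -52.2 tilt -52.8 rg 70.2 off -0.8 Ftan -0.77 Frad -8.0 M 0.669 q456 [72.7, 17.5, 88.9] gap 25.6
19.48 w -57.3 tilt -57.8 rg 70.1 off -0.8 Ftan -2.15 Frad -8.4 M 0.848 q456 [69.4, 18.6, 93.0] gap 25.8
```

```bash

python3 -m creep '[{"fingers":1,"dx":-0.056,"dy":0,"dz":0.01,"wx":0,"wy":0.5,"wz":0},{"fingers":1,"dx":-0.056,"dy":0,"dz":0.01,"wx":0,"wy":0.5,"wz":0},{"fingers":1,"dx":-0.056,"dy":0,"dz":0.001,"wx":0,"wy":0.5,"wz":0}]' >/dev/null; python3 log.py
python3 -m creep '[{"fingers":1,"dx":-0.056,"dy":0,"dz":0.001,"wx":0,"wy":0.5,"wz":0},{"fingers":1,"dx":-0.056,"dy":0,"dz":0.001,"wx":0,"wy":0.5,"wz":0}]' >/dev/null; python3 log.py
python3 -m creep '[{"fingers":1,"dx":-0.056,"dy":0,"dz":0.001,"wx":0,"wy":0.5,"wz":0},{"fingers":1,"dx":-0.056,"dy":0,"dz":0.001,"wx":0,"wy":0.5,"wz":0}]' >/dev/null; python3 log.py
python3 -m creep '[{"fingers":1,"dx":-0.056,"dy":0,"dz":0.001,"wx":0,"wy":0.5,"wz":0},{"fingers":1,"dx":-0.056,"dy":0,"dz":0.001,"wx":0,"wy":0.5,"wz":0}]' >/dev/null; python3 log.py
python3 -m creep '[{"fingers":1,"dx":-0.056,"dy":0,"dz":0.001,"wx":0,"wy":0.5,"wz":0},{"fingers":1,"dx":-0.056,"dy":0,"dz":0.001,"wx":0,"wy":0.5,"wz":0}]' >/dev/null; python3 log.py
python3 -m creep '[{"fingers":1,"dx":-0.056,"dy":0,"dz":0.001,"wx":0,"wy":0.5,"wz":0},{"fingers":1,"dx":-0.056,"dy":0,"dz":0.001,"wx":0,"wy":0.5,"wz":0}]' >/dev/null; python3 log.py
python3 -m creep '[{"fingers":1,"dx":-0.056,"dy":0,"dz":0.001,"wx":0,"wy":0.5,"wz":0},{"fingers":1,"dx":-0.056,"dy":0,"dz":0.001,"wx":0,"wy":0.5,"wz":0}]' >/dev/null; python3 log.py
python3 -m creep '[{"fingers":1,"dx":-0.056,"dy":0,"dz":0.001,"wx":0,"wy":0.5,"wz":0},{"fingers":1,"dx":-0.056,"dy":0,"dz":0.001,"wx":0,"wy":0.5,"wz":0}]' >/dev/null; python3 log.py
python3 -m creep '[{"fingers":1,"dx":-0.056,"dy":0,"dz":0.001,"wx":0,"wy":0.5,"wz":0},{"fingers":1,"dx":-0.056,"dy":0,"dz":0.001,"wx":0,"wy":0.5,"wz":0}]' >/dev/null; python3 log.py
python3 -m creep '[{"fingers":1,"dx":-0.056,"dy":0,"dz":0.001,"wx":0,"wy":0.5,"wz":0},{"fingers":1,"dx":-0.056,"dy":0,"dz":0.001,"wx":0,"wy":0.5,"wz":0}]' >/dev/null; python3 log.py
python3 -m creep '[{"fingers":1,"dx":-0.056,"dy":0,"dz":0.001,"wx":0,"wy":0.5,"wz":0},{"fingers":1,"dx":-0.056,"dy":0,"dz":0.001,"wx":0,"wy":0.5,"wz":0}]' >/dev/null; python3 log.py
python3 -m creep '[{"fingers":1,"dx":-0.056,"dy":0,"dz":0.001,"wx":0,"wy":0.5,"wz":0},{"fingers":1,"dx":-0.056,"dy":0,"dz":0.001,"wx":0,"wy":0.5,"wz":0}]' >/dev/null; python3 log.py
cat > fit6.py <<'E'
import json,numpy as np,sys
from scipy.optimize import least_squares
segs=[("raw1.txt",0.),("raw.txt",None)]
off=float(sys.argv[1]) if len(sys.argv)>1 else np.radians(-49.4)
P=[];
for i,(fn,o) in enumerate(segs):
    D=[json.loads(l) for l in open(fn)];D=[d for d in D if d["t"]>6 and d["g"]>40 and abs(d["t"]-16.23)>.01]
    a=lambda k:np.array([d[k] for d in D])
    p,z=a("p"),a("zt");g=p-.04*z;w=np.arctan2(-g[:,0],g[:,1])
    sg=np.where(np.r_[w[1]-w[0],np.diff(w)]>0,1,-1)
    P.append(dict(p=p,z=z,w=w,th=w+(off if i else 0),sg=sg,F=a("F"),M=a("M")+.95*z[:,0],T=a("t"),i=np.full(len(w),i)))
C={k:np.concatenate([q[k] for q in P]) for k in P[0]}
p,z,F,M,th,sg=[C[k] for k in("p","z","F","M","th","sg")]
def tau(d,h,e0,e1):
    r=p-d*z+h*np.c_[-z[:,1],z[:,0]]-np.array([e0,e1]);return M+r[:,0]*F[:,1]-r[:,1]*F[:,0]
def f(x):
    d,h,e0,e1,Dd,a,b,c=x
    sig=np.hypot(.03,.45*(d-.03))
    return np.r_[(tau(d,h,e0,e1)+sg*Dd-a*np.sin(th)-b*np.cos(th)-c)/.12,e0/.002,e1/.002,h/.002,c/.02,(Dd-.5)/.03,(np.hypot(a,b)-.35)/.05]
r=least_squares(f,[.3,0,0,0,.5,0,-.3,0],loss='soft_l1');x=r.x;J=np.linalg.inv(r.jac.T@r.jac)
print(np.round(x,4));print(np.sqrt(np.diag(J)).round(4),"rms",np.std(r.fun[:len(th)]*.12))
a,b=x[5:7];phi=np.arctan2(b,a);G=np.hypot(a,b)
print("G",G,"phi",np.degrees(phi),"+-",np.degrees(np.sqrt(np.array([b,-a])@J[5:7,5:7]@np.array([b,-a]))/G**2))
print("theta (grip1 angle) for heavy down",np.degrees((np.pi-phi+np.pi)%(2*np.pi)-np.pi),"w2:",np.degrees((np.pi-phi-off+np.pi)%(2*np.pi)-np.pi))
t=tau(*x[:4])
for s in(1,-1):
  for lo in range(-120,60,15):
    k=(sg==s)&(np.degrees(th)>=lo)&(np.degrees(th)<lo+15)
    if k.any(): print(s,lo,k.sum(),"tau-drag",(t[k]+s*x[4]).mean().round(3),"model",(a*np.sin(th[k])+b*np.cos(th[k])).mean().round(3))
E
python3 fit6.py
```

```text
19.73 w -52.9 tilt -49.7 rg 69.8 off -0.7 Ftan 7.42 Frad -10.5 M 2.503 q456 [74.4, 16.8, 86.3] gap 25.4
19.9 w -47.6 tilt -44.6 rg 69.9 off -0.7 Ftan 8.19 Frad -10.5 M 2.564 q456 [77.7, 15.6, 82.1] gap 25.4
20.07 w -42.6 tilt -39.6 rg 70.0 off -0.7 Ftan 8.16 Frad -11.5 M 2.504 q456 [80.9, 14.4, 77.9] gap 25.3
20.23 w -37.5 tilt -34.6 rg 70.1 off -0.6 Ftan 8.3 Frad -11.0 M 2.411 q456 [84.1, 13.2, 73.6] gap 25.7
20.4 w -32.4 tilt -29.6 rg 70.2 off -0.6 Ftan 8.28 Frad -11.8 M 2.408 q456 [87.2, 11.7, 69.4] gap 25.9
20.57 w -27.4 tilt -24.6 rg 70.3 off -0.6 Ftan 9.08 Frad -12.5 M 2.353 q456 [90.2, 10.1, 65.2] gap 25.6
20.73 w -22.4 tilt -19.6 rg 70.4 off -0.5 Ftan 8.77 Frad -12.2 M 2.202 q456 [93.2, 8.1, 61.0] gap 25.8
20.9 w -17.4 tilt -14.6 rg 70.6 off -0.5 Ftan 8.3 Frad -12.2 M 2.156 q456 [96.1, 5.8, 57.0] gap 25.6
21.07 w -12.3 tilt -9.6 rg 70.7 off -0.4 Ftan 8.94 Frad -12.0 M 2.055 q456 [98.8, 3.1, 53.0] gap 25.5
21.23 w -7.4 tilt -4.6 rg 70.8 off -0.4 Ftan 8.92 Frad -13.1 M 2.011 q456 [101.4, -0.1, 49.3] gap 25.7
21.4 w -2.4 tilt 0.4 rg 70.9 off -0.3 Ftan 8.98 Frad -13.0 M 1.868 q45
[... 554 characters left out ...]
15
1 -60 4 tau-drag -0.197 model -0.192
1 -45 2 tau-drag -0.152 model -0.244
1 -30 3 tau-drag -0.281 model -0.286
1 -15 1 tau-drag -0.237 model -0.307
1 0 4 tau-drag -0.355 model -0.311
1 15 2 tau-drag -0.185 model -0.292
1 30 3 tau-drag -0.225 model -0.253
1 45 1 tau-drag -0.295 model -0.211
-1 -120 1 tau-drag 0.208 model 0.098
-1 -105 3 tau-drag -0.14 model 0.044
-1 -90 3 tau-drag -0.173 model -0.038
-1 -75 3 tau-drag -0.12 model -0.118
-1 -60 5 tau-drag -0.215 model -0.193
-1 -45 5 tau-drag -0.154 model -0.246
-1 -30 6 tau-drag -0.327 model -0.287
-1 -15 2 tau-drag -0.336 model -0.31
-1 0 3 tau-drag -0.225 model -0.31
-1 15 2 tau-drag -0.346 model -0.29
-1 30 3 tau-drag -0.285 model -0.25
```

The data agree: the pull crosses zero at about w2 = −39°, ±8°. To sharpen that I'll regrip further round, sweep past the bottom both ways, and end near the top.

```bash
mv raw.txt raw2.txt
python3 -m creep '[{"fingers":-0.1,"dx":0,"dy":0,"dz":0,"wx":0,"wy":0,"wz":0},{"fingers":-0.1,"dx":0,"dy":0,"dz":0,"wx":0,"wy":0,"wz":0},{"fingers":-0.1,"dx":0,"dy":0,"dz":0.03,"wx":0,"wy":0,"wz":0},{"fingers":-0.1,"dx":0,"dy":0,"dz":0,"wx":0,"wy":0,"wz":0}]' >/dev/null; python3 log.py
python3 -m creep '[{"fingers":-0.1,"dx":-0.09,"dy":0,"dz":0.003,"wx":0,"wy":0.8,"wz":0},{"fingers":-0.1,"dx":-0.09,"dy":0,"dz":0.003,"wx":0,"wy":0.8,"wz":0},{"fingers":-0.1,"dx":-0.09,"dy":0,"dz":0.003,"wx":0,"wy":0.8,"wz":0},{"fingers":-0.1,"dx":-0.09,"dy":0,"dz":0.003,"wx":0,"wy":0.8,"wz":0},{"fingers":-0.1,"dx":-0.09,"dy":0,"dz":0.003,"wx":0,"wy":0.8,"wz":0}]' >/dev/null; python3 log.py
python3 -m creep '[{"fingers":-0.1,"dx":-0.09,"dy":0,"dz":0.003,"wx":0,"wy":0.8,"wz":0},{"fingers":-0.1,"dx":-0.09,"dy":0,"dz":0.003,"wx":0,"wy":0.8,"wz":0},{"fingers":-0.1,"dx":-0.09,"dy":0,"dz":0.003,"wx":0,"wy":0.8,"wz":0},{"fingers":-0.1,"dx":-0.09,"dy":0,"dz":0.003,"wx":0,"wy":0.8,"wz":0},{"fingers":-0.1,"dx":0,"dy":0,"dz":0,"wx":0,"wy":0,"wz":0},{"fingers":-0.1,"dx":0,"dy":0,"dz":0,"wx":0,"wy":0,"wz":0},{"fingers":-0.1,"dx":0,"dy":0,"dz":0,"wx":0,"wy":0,"wz":0}]' >/dev/null; python3 log.py
mv raw.txt rawair2.txt
python3 -m creep '[{"fingers":1,"dx":0,"dy":0,"dz":0,"wx":0,"wy":0,"wz":0},{"fingers":1,"dx":0,"dy":0,"dz":0,"wx":0,"wy":0,"wz":0},{"fingers":1,"dx":0,"dy":0,"dz":0,"wx":0,"wy":0,"wz":0},{"fingers":1,"dx":0,"dy":0,"dz":0,"wx":0,"wy":0,"wz":0},{"fingers":1,"dx":0,"dy":0,"dz":0,"wx":0,"wy":0,"wz":0},{"fingers":1,"dx":0,"dy":0,"dz":0,"wx":0,"wy":0,"wz":0}]' 58 >/dev/null; python3 log.py; mv raw.txt rawgrip3.txt
python3 -c "
from h import *
p=cam('scene');im,d=ctrl.capture('scene')
r=ctrl.place_of('mark','scene');print([(k['confidence'],k['location']) for k in r[:2]])"
```

```text
21.9 w 5.6 tilt 5.0 rg 71.0 off -0.1 Ftan -0.67 Frad 0.4 M -0.149 q456 [106.0, -8.1, 43.1] gap 48.9
22.32 w 25.8 tilt 25.2 rg 71.8 off 0.4 Ftan -0.48 Frad 0.4 M -0.369 q456 [113.0, -28.9, 35.7] gap 51.8
22.9 w 41.4 tilt 41.0 rg 71.5 off -0.1 Ftan 0.56 Frad 0.0 M -0.596 q456 [115.5, -41.2, 35.4] gap 51.5
23.4 w 41.8 tilt 41.0 rg 71.8 off -0.2 Ftan 2.06 Frad -1.3 M -0.283 q456 [115.5, -41.2, 35.4] gap 26.0
[(0.84, [204.6, 219.1])]
```

```bash
python3 -m creep '[{"fingers":1,"dx":0.045,"dy":0,"dz":0.001,"wx":0,"wy":-0.4,"wz":0},{"fingers":1,"dx":0.045,"dy":0,"dz":0.001,"wx":0,"wy":-0.4,"wz":0},{"fingers":1,"dx":0.045,"dy":0,"dz":0.001,"wx":0,"wy":-0.4,"wz":0}]' >/dev/null; python3 log.py
python3 -m creep '[{"fingers":1,"dx":0.056,"dy":0,"dz":0.002,"wx":0,"wy":-0.5,"wz":0}]' >/dev/null; python3 log.py
python3 -m creep '[{"fingers":1,"dx":0.056,"dy":0,"dz":0.002,"wx":0,"wy":-0.5,"wz":0}]' >/dev/null; python3 log.py
python3 -m creep '[{"fingers":1,"dx":0.056,"dy":0,"dz":0.002,"wx":0,"wy":-0.5,"wz":0}]' >/dev/null; python3 log.py
python3 -m creep '[{"fingers":1,"dx":0.056,"dy":0,"dz":0.002,"wx":0,"wy":-0.5,"wz":0}]' >/dev/null; python3 log.py
python3 -m creep '[{"fingers":1,"dx":0.056,"dy":0,"dz":0.002,"wx":0,"wy":-0.5,"wz":0}]' >/dev/null; python3 log.py
python3 -m creep '[{"fingers":1,"dx":0.056,"dy":0,"dz":0.002,"wx":0,"wy":-0.5,"wz":0}]' >/dev/null; python3 log.py
python3 -m creep '[{"fingers":1,"dx":0.056,"dy":0,"dz":0.002,"wx":0,"wy":-0.5,"wz":0}]' >/dev/null; python3 log.py
python3 -m creep '[{"fingers":1,"dx":0.056,"dy":0,"dz":0.002,"wx":0,"wy":-0.5,"wz":0}]' >/dev/null; python3 log.py
python3 -m creep '[{"fingers":1,"dx":0.056,"dy":0,"dz":0.002,"wx":0,"wy":-0.5,"wz":0}]' >/dev/null; python3 log.py
python3 -m creep '[{"fingers":1,"dx":0.056,"dy":0,"dz":0.002,"wx":0,"wy":-0.5,"wz":0}]' >/dev/null; python3 log.py
python3 -m creep '[{"fingers":1,"dx":0.056,"dy":0,"dz":0.002,"wx":0,"wy":-0.5,"wz":0}]' >/dev/null; python3 log.py
python3 -m creep '[{"fingers":1,"dx":0.056,"dy":0,"dz":0.002,"wx":0,"wy":-0.5,"wz":0}]' >/dev/null; python3 log.py
python3 -m creep '[{"fingers":1,"dx":0.056,"dy":0,"dz":0.002,"wx":0,"wy":-0.5,"wz":0}]' >/dev/null; python3 log.py
python3 -m creep '[{"fingers":1,"dx":0.056,"dy":0,"dz":0.002,"wx":0,"wy":-0.5,"wz":0}]' >/dev/null; python3 log.py
python3 -m creep '[{"fingers":1,"dx":0.056,"dy":0,"dz":0.002,"wx":0,"wy":-0.5,"wz":0}]' >/dev/null; python3 log.py
python3 -m creep '[{"fingers":1,"dx":0.056,"dy":0,"dz":0.002,"wx":0,"wy":-0.5,"wz":0}]' >/dev/null; python3 log.py
```

```text
23.75 w 36.5 tilt 35.0 rg 71.7 off -0.2 Ftan -0.07 Frad -6.5 M -0.348 q456 [114.9, -37.4, 35.1] gap 25.7
23.83 w 34.0 tilt 32.5 rg 71.6 off -0.2 Ftan 0.6 Frad -8.2 M -0.448 q456 [114.5, -35.5, 35.1] gap 25.5
23.92 w 31.5 tilt 29.9 rg 71.6 off -0.2 Ftan -1.1 Frad -7.0 M -0.359 q456 [114.1, -33.4, 35.2] gap 25.4
24.0 w 29.0 tilt 27.4 rg 71.5 off -0.2 Ftan 0.35 Frad -7.7 M -0.3 q456 [113.6, -31.1, 35.4] gap 25.7
24.08 w 26.5 tilt 24.9 rg 71.5 off -0.2 Ftan -0.2 Frad -6.4 M -0.26 q456 [113.0, -28.7, 35.8] gap 25.6
24.17 w 24.0 tilt 22.4 rg 71.4 off -0.2 Ftan -0.0 Frad -5.2 M -0.174 q456 [112.3, -26.2, 36.2] gap 25.8
24.25 w 21.6 tilt 19.9 rg 71.3 off -0.2 Ftan -1.43 Frad -4.8 M -0.169 q456 [111.6, -23.6, 36.8] gap 25.7
24.33 w 19.1 tilt 17.4 rg 71.3 off -0.3 Ftan -0.43 Frad -3.9 M -0.11 q456 [110.9, -21.0, 37.5] gap 25.6
24.42 w 16.6 tilt 14.8 rg 71.2 off -0.3 Ftan -0.24 Frad -3.4 M -0.017 q456 [110.0, -18.3, 38.4] gap 25.4
24.5 w 14.1 tilt 12.3 rg 71.1 off -0.3 Ftan -1.17 Frad -3.3 M 0.034 q456 [109.1, -15.7, 39.4] gap 25.5
24.58 w 11.7 tilt 9.8 rg 71.1 off -0.3 Ftan -1.57 Frad -2.1 M -0.039 q456 [108.2, -13.1, 40.5] gap 25.5
24.67 w 9.2 tilt 7.3 rg 71.0 off -0.3 Ftan -0.64 Frad -0.6 M 0.052 q456 [107.2, -10.6, 41.8] gap 25.6
24.75 w 6.7 tilt 4.8 rg 71.0 off -0.4 Ftan -0.25 Frad -1.1 M 0.026 q456 [106.1, -8.2, 43.1] gap 25.8
24.83 w 4.1 tilt 2.3 rg 70.9 off -0.4 Ftan -1.12 Frad -0.2 M -0.02 q456 [105.0, -6.0, 44.6] gap 25.3
24.92 w 1.7 tilt -0.2 rg 70.8 off -0.4 Ftan -0.55 Frad 0.4 M -0.015 q456 [103.8, -3.8, 46.2] gap 25.8
25.0 w -0.8 tilt -2.7 rg 70.8 off -0.4 Ftan -2.15 Frad 0.5 M 0.012 q456 [102.6, -1.9, 47.9] gap 25.6
25.08 w -3.4 tilt -5.2 rg 70.7 off -0.4 Ftan -2.3 Frad 1.4 M -0.013 q456 [101.4, -0.1, 49.7] gap 25.7
```

```bash

python3 -m creep '[{"fingers":1,"dx":0.056,"dy":0,"dz":0,"wx":0,"wy":-0.5,"wz":0}]' >/dev/null; python3 log.py >/dev/null
python3 -m creep '[{"fingers":1,"dx":0.056,"dy":0,"dz":0,"wx":0,"wy":-0.5,"wz":0}]' >/dev/null; python3 log.py >/dev/null
python3 -m creep '[{"fingers":1,"dx":0.056,"dy":0,"dz":0,"wx":0,"wy":-0.5,"wz":0}]' >/dev/null; python3 log.py
python3 -m creep '[{"fingers":1,"dx":0.056,"dy":0,"dz":0,"wx":0,"wy":-0.5,"wz":0}]' >/dev/null; python3 log.py >/dev/null
python3 -m creep '[{"fingers":1,"dx":0.056,"dy":0,"dz":0,"wx":0,"wy":-0.5,"wz":0}]' >/dev/null; python3 log.py
python3 -m creep '[{"fingers":1,"dx":0.056,"dy":0,"dz":0,"wx":0,"wy":-0.5,"wz":0}]' >/dev/null; python3 log.py >/dev/null
python3 -m creep '[{"fingers":1,"dx":0.056,"dy":0,"dz":0,"wx":0,"wy":-0.5,"wz":0}]' >/dev/null; python3 log.py
python3 -m creep '[{"fingers":1,"dx":0.056,"dy":0,"dz":0,"wx":0,"wy":-0.5,"wz":0}]' >/dev/null; python3 log.py >/dev/null
python3 -m creep '[{"fingers":1,"dx":0.056,"dy":0,"dz":0,"wx":0,"wy":-0.5,"wz":0}]' >/dev/null; python3 log.py
python3 -m creep '[{"fingers":1,"dx":0.056,"dy":0,"dz":0,"wx":0,"wy":-0.5,"wz":0}]' >/dev/null; python3 log.py >/dev/null
python3 -m creep '[{"fingers":1,"dx":0.056,"dy":0,"dz":0,"wx":0,"wy":-0.5,"wz":0}]' >/dev/null; python3 log.py
python3 -m creep '[{"fingers":1,"dx":0.056,"dy":0,"dz":0,"wx":0,"wy":-0.5,"wz":0}]' >/dev/null; python3 log.py >/dev/null
python3 -m creep '[{"fingers":1,"dx":0.056,"dy":0,"dz":0,"wx":0,"wy":-0.5,"wz":0}]' >/dev/null; python3 log.py
python3 -m creep '[{"fingers":1,"dx":0.056,"dy":0,"dz":0,"wx":0,"wy":-0.5,"wz":0}]' >/dev/null; python3 log.py >/dev/null
python3 -m creep '[{"fingers":1,"dx":0.056,"dy":0,"dz":0,"wx":0,"wy":-0.5,"wz":0}]' >/dev/null; python3 log.py
python3 -m creep '[{"fingers":1,"dx":0.056,"dy":0,"dz":0,"wx":0,"wy":-0.5,"wz":0}]' >/dev/null; python3 log.py >/dev/null
python3 -m creep '[{"fingers":1,"dx":0.056,"dy":0,"dz":0,"wx":0,"wy":-0.5,"wz":0}]' >/dev/null; python3 log.py
python3 -m creep '[{"fingers":1,"dx":0.056,"dy":0,"dz":0,"wx":0,"wy":-0.5,"wz":0}]' >/dev/null; python3 log.py
```

```text
25.33 w -10.9 tilt -12.7 rg 70.5 off -0.5 Ftan -1.68 Frad 0.6 M -0.026 q456 [97.4, 4.6, 55.4] gap 25.7
25.5 w -15.9 tilt -17.7 rg 70.4 off -0.6 Ftan -3.26 Frad 0.5 M -0.121 q456 [94.6, 7.1, 59.4] gap 25.8
25.67 w -21.0 tilt -22.8 rg 70.3 off -0.6 Ftan -3.41 Frad -1.1 M -0.197 q456 [91.7, 9.2, 63.6] gap 25.4
25.83 w -26.0 tilt -27.8 rg 70.1 off -0.7 Ftan -3.46 Frad -1.6 M -0.076 q456 [88.7, 11.0, 67.8] gap 25.4
26.0 w -31.1 tilt -32.8 rg 70.0 off -0.7 Ftan -4.47 Frad -1.2 M -0.132 q456 [85.6, 12.5, 72.1] gap 25.9
26.17 w -36.2 tilt -37.8 rg 69.9 off -0.7 Ftan -4.83 Frad -1.9 M -0.162 q456 [82.4, 13.9, 76.3] gap 25.8
26.33 w -41.2 tilt -42.9 rg 69.8 off -0.8 Ftan -5.27 Frad -1.6 M -0.099 q456 [79.2, 15.1, 80.6] gap 25.5
26.5 w -46.3 tilt -47.9 rg 69.6 off -0.8 Ftan -5.31 Frad -1.9 M -0.06 q456 [75.9, 16.2, 84.8] gap 25.9
26.58 w -48.8 tilt -50.4 rg 69.6 off -0.9 Ftan -5.57 Frad -3.1 M -0.152 q456 [74.3, 16.8, 86.9] gap 25.8
```

```bash
echo rev
python3 -m creep '[{"fingers":1,"dx":-0.045,"dy":0,"dz":0,"wx":0,"wy":0.4,"wz":0},{"fingers":1,"dx":-0.045,"dy":0,"dz":0,"wx":0,"wy":0.4,"wz":0},{"fingers":1,"dx":-0.045,"dy":0,"dz":0,"wx":0,"wy":0.4,"wz":0}]' >/dev/null; python3 log.py
python3 -m creep '[{"fingers":1,"dx":-0.056,"dy":0,"dz":0,"wx":0,"wy":0.5,"wz":0}]' >/dev/null; python3 log.py >/dev/null
python3 -m creep '[{"fingers":1,"dx":-0.056,"dy":0,"dz":0,"wx":0,"wy":0.5,"wz":0}]' >/dev/null; python3 log.py >/dev/null
python3 -m creep '[{"fingers":1,"dx":-0.056,"dy":0,"dz":0,"wx":0,"wy":0.5,"wz":0}]' >/dev/null; python3 log.py
python3 -m creep '[{"fingers":1,"dx":-0.056,"dy":0,"dz":0,"wx":0,"wy":0.5,"wz":0}]' >/dev/null; python3 log.py >/dev/null
python3 -m creep '[{"fingers":1,"dx":-0.056,"dy":0,"dz":0,"wx":0,"wy":0.5,"wz":0}]' >/dev/null; python3 log.py
python3 -m creep '[{"fingers":1,"dx":-0.056,"dy":0,"dz":0,"wx":0,"wy":0.5,"wz":0}]' >/dev/null; python3 log.py >/dev/null
python3 -m creep '[{"fingers":1,"dx":-0.056,"dy":0,"dz":0,"wx":0,"wy":0.5,"wz":0}]' >/dev/null; python3 log.py
python3 -m creep '[{"fingers":1,"dx":-0.056,"dy":0,"dz":0,"wx":0,"wy":0.5,"wz":0}]' >/dev/null; python3 log.py >/dev/null
python3 -m creep '[{"fingers":1,"dx":-0.056,"dy":0,"dz":0,"wx":0,"wy":0.5,"wz":0}]' >/dev/null; python3 log.py
python3 -m creep '[{"fingers":1,"dx":-0.056,"dy":0,"dz":0,"wx":0,"wy":0.5,"wz":0}]' >/dev/null; python3 log.py >/dev/null
python3 -m creep '[{"fingers":1,"dx":-0.056,"dy":0,"dz":0,"wx":0,"wy":0.5,"wz":0}]' >/dev/null; python3 log.py
python3 -m creep '[{"fingers":1,"dx":-0.056,"dy":0,"dz":0,"wx":0,"wy":0.5,"wz":0}]' >/dev/null; python3 log.py >/dev/null
python3 -m creep '[{"fingers":1,"dx":-0.056,"dy":0,"dz":0,"wx":0,"wy":0.5,"wz":0}]' >/dev/null; python3 log.py
python3 -m creep '[{"fingers":1,"dx":-0.056,"dy":0,"dz":0,"wx":0,"wy":0.5,"wz":0}]' >/dev/null; python3 log.py >/dev/null
python3 -m creep '[{"fingers":1,"dx":-0.056,"dy":0,"dz":0,"wx":0,"wy":0.5,"wz":0}]' >/dev/null; python3 log.py
python3 -m creep '[{"fingers":1,"dx":-0.056,"dy":0,"dz":0,"wx":0,"wy":0.5,"wz":0}]' >/dev/null; python3 log.py >/dev/null
python3 -m creep '[{"fingers":1,"dx":-0.056,"dy":0,"dz":0,"wx":0,"wy":0.5,"wz":0}]' >/dev/null; python3 log.py
python3 -m creep '[{"fingers":1,"dx":-0.056,"dy":0,"dz":0,"wx":0,"wy":0.5,"wz":0}]' >/dev/null; python3 log.py >/dev/null
python3 -m creep '[{"fingers":1,"dx":-0.056,"dy":0,"dz":0,"wx":0,"wy":0.5,"wz":0}]' >/dev/null; python3 log.py
cp raw.txt raw3.txt
sed -e 's/("raw.txt",None)/("raw2.txt",-49.4),("raw3.txt",-88.6)/' -e 's/th=w+(off if i else 0)/th=w+np.radians(o)/' -e 's/"w2:".*/"w3:",np.degrees((np.pi-phi+np.pi)%(2*np.pi)-np.pi)+88.6)/' fit6.py > fit7.py; python3 fit7.py
for k in 0 1 2; do sed "s/^C=/P=[P[$k]]\nC=/" fit7.py > f8.py; echo grip $k; python3 f8.py | head -4; done
```

```text
rev
26.83 w -45.5 tilt -43.9 rg 69.4 off -0.8 Ftan 2.61 Frad -5.5 M 1.326 q456 [78.3, 15.3, 81.4] gap 25.7
27.08 w -37.7 tilt -36.3 rg 69.5 off -0.7 Ftan 3.5 Frad -7.6 M 1.435 q456 [83.1, 13.4, 75.0] gap 25.9
27.25 w -32.6 tilt -31.3 rg 69.7 off -0.7 Ftan 4.39 Frad -7.1 M 1.451 q456 [86.3, 12.0, 70.8] gap 25.5
27.42 w -27.6 tilt -26.3 rg 69.8 off -0.6 Ftan 4.11 Frad -8.6 M 1.458 q456 [89.3, 10.4, 66.6] gap 25.7
27.58 w -22.5 tilt -21.3 rg 69.9 off -0.6 Ftan 5.67 Frad -8.9 M 1.368 q456 [92.3, 8.6, 62.4] gap 25.3
27.75 w -17.5 tilt -16.3 rg 70.0 off -0.5 Ftan 5.6 Frad -10.5 M 1.374 q456 [95.2, 6.4, 58.3] gap 25.5
27.92 w -12.5 tilt -11.3 rg 70.2 off -0.5 Ftan 6.1 Frad -9.7 M 1.362 q456 [98.0, 3.8, 54.3] gap 25.6
28.08 w -7.5 tilt -6.3 rg 70.3 off -0.5 Ftan 5.95 Frad -10.4 M 1.366 q456 [100.6, 0.7, 50.5] gap 25.4
28.25 w -2.5 tilt -1.3 rg 70.4 off -0.4 Ftan 5.42 Frad -11.2 M 1.29 q456 [103.1, -2.9, 47.0] gap 26.0
28.42 w 2.5 tilt 3.7 rg 70.5 off -0.4 Ftan 6.31 Frad -11.7 M 1.215 q456 [105.4, -7.1, 43.8] gap 25.9
[ 2.399e-01  3.000e-04 -5.000e-04  2.900e-03  3.643e-01 -2.130e-02
 -2.466e
[... 1115 characters left out ...]
.000e-04  3.000e-04  4.934e-01 -2.520e-02
 -3.442e-01  9.000e-04]
[0.0099 0.0017 0.0018 0.0019 0.0279 0.0637 0.0384 0.0192] rms 0.1308230614185365
G 0.3451068896608305 phi -94.1929969131508 +- 10.630951517857945
grip 1
[ 2.655e-01  4.000e-04 -5.000e-04 -1.000e-04  4.863e-01  1.530e-02
 -3.316e-01  1.900e-03]
[0.0106 0.002  0.002  0.002  0.0339 0.0716 0.0458 0.02  ] rms 0.16389494273272837
G 0.33196004358100345 phi -87.36393975222532 +- 12.4054349869568
grip 2
[ 2.429e-01  2.000e-04 -3.000e-04  2.000e-04  4.083e-01  2.530e-02
 -3.520e-01  2.000e-04]
[0.0165 0.002  0.002  0.002  0.0668 0.0467 0.0465 0.0199] rms 0.1428749231547178
G 0.3528741543620576 phi -85.89163460905408 +- 7.335114595428125
```

```bash
cat > fit9.py <<'E'
import re
src=open("fit7.py").read().split("def tau")[0];exec(src)
seg=np.cumsum(np.r_[0,(np.diff(C["sg"])!=0)|(np.diff(C["i"])!=0)|(abs(np.diff(C["T"]))>1)])
w=C["w"];ur=np.c_[-np.sin(w),np.cos(w)];ut=np.c_[np.cos(w),np.sin(w)]
Fr=(F*ur).sum(1);Ft=(F*ut).sum(1)
# total about axle (e=0): tau = M + M-part: r_ref x F with ref=p-d z
def tau(d,e0,e1):
    r=p-d*z-np.array([e0,e1]);return M+r[:,0]*F[:,1]-r[:,1]*F[:,0]
use=np.ones(len(w),bool)
use[(C["i"]==0)&(C["sg"]==1)&(C["T"]>7.4)&(C["T"]<8.5)]=0   # radial overload part
# instrument variables instead of raw regressors: predicted (smooth) F
Fs=np.zeros_like(F);
for s in set(seg):
    k=seg==s
    for j,q in enumerate((Ft,Fr)):
        c=np.polyfit(w[k],q[k],2 if k.sum()>6 else 1);v=np.polyval(c,w[k])
        Fs[k]+=v[:,None]*(ut if j==0 else ur)[k]
noise=np.std(F-Fs,axis=0);print("F noise",noise)
F=Fs
def f(x,u=None):
    d,e0,e1,Dd,a,b=x
    u=use if u is None else u
    return np.r_[((tau(d,e0,e1)+sg*Dd-a*np.sin(th)-b*np.cos(th))/.06)[u],e0/.0015,e1/.0015,(Dd-.5)/.03]
def run(u,lab):
    r=least_squares(lambda x:f(x,u),[.3,0,0,.5,0,-.3],loss='soft_l1');x=r.x;J=np.linalg.inv(r.jac.T@r.jac);a,b=x[4:];G=np.hypot(a,b);phi=np.degrees(np.arctan2(b,a))
    print(lab,np.round(x,4),"G",G.round(3),"phi",phi.round(1),"+-",np.degrees(np.sqrt(np.array([b,-a])@J[4:,4:]@np.array([b,-a]))/G**2).round(1),"rms",np.std(r.fun[:-3]*.06).round(3),"w3",(180-phi+88.6-360).round(1));return x
x=run(use,"all")
for g in range(3): run(use&(C["i"]==g),g)
rng=np.random.default_rng(0)
for s in set(seg): run(use&(seg!=s),f"drop{s}")
E
python3 fit9.py
```

```text
Traceback (most recent call last):
  File "fit9.py", line 5, in <module>
    Fr=(F*ur).sum(1);Ft=(F*ut).sum(1)
        ~^~~
ValueError: operands could not be broadcast together with shapes (120,3) (120,2)
```

```bash
sed -i 's/^Fr=/F=F[:,:2];Fr=/' fit9.py; python3 fit9.py
```

```text
F noise [0.94695435 1.60106363]
all [ 0.2487 -0.0015  0.0016  0.3933  0.004  -0.2654] G 0.265 phi -89.1 +- 5.6 rms 0.087 w3 -2.3
0 [ 0.279  -0.0007 -0.      0.5002 -0.0266 -0.3793] G 0.38 phi -94.0 +- 6.2 rms 0.095 w3 2.6
1 [ 2.783e-01 -7.000e-04  4.000e-04  4.978e-01  1.103e-01 -2.604e-01] G 0.283 phi -67.0 +- 8.1 rms 0.075 w3 -24.4
2 [ 2.659e-01  2.000e-04  4.000e-04  4.837e-01  6.670e-02 -4.271e-01] G 0.432 phi -81.1 +- 2.8 rms 0.077 w3 -10.3
drop0 [ 0.2459 -0.0005  0.0018  0.3762 -0.0098 -0.2431] G 0.243 phi -92.3 +- 6.7 rms 0.083 w3 0.9
drop1 [ 0.2539 -0.0021  0.0013  0.419   0.0227 -0.2816] G 0.283 phi -85.4 +- 6.1 rms 0.085 w3 -6.0
drop2 [ 0.2543 -0.0017  0.0009  0.424   0.0223 -0.2989] G 0.3 phi -85.7 +- 5.2 rms 0.09 w3 -5.7
drop3 [ 2.641e-01 -3.000e-04  4.100e-03  4.465e-01  2.680e-02 -3.131e-01] G 0.314 phi -85.1 +- 4.4 rms 0.084 w3 -6.3
drop4 [ 0.2288 -0.0008  0.0012  0.3254 -0.0287 -0.2089] G 0.211 phi -97.8 +- 8.6 rms 0.088 w3 6.4
drop5 [ 0.2577 -0.002   0.0006  0.4269  0.0399 -0.2846] G 0.287 phi -82.0 +- 6.4 rms 0.085 w3 -9.4
drop6 [ 0.2488 -0.0023  0.0006  0.3885 -0.006  -0.2801] G 0.28 phi -91.2 +- 5.8 rms 0.09 w3 -0.2
```

Pad torsion is muddying the split between force and moment. A cleaner test is a lighter grip with the tool kept upright while it follows the arc. Pad torsion then acts as plain drag, and the tangential force alone gives the torque.

```bash
rm -f raw.txt
r(){ python3 log.py >/dev/null; }
python3 -m creep '[{"fingers":1,"dx":0,"dy":0,"dz":0.02,"wx":0,"wy":0,"wz":0},{"fingers":1,"dx":0,"dy":0,"dz":0.02,"wx":0,"wy":0,"wz":0}]' 30 >/dev/null; python3 log.py
python3 -m creep '[{"fingers":1,"dx":0.151,"dy":0,"dz":-0.001,"wx":0,"wy":0,"wz":0}]' >/dev/null; python3 log.py
python3 -m creep '[{"fingers":1,"dx":0.151,"dy":0,"dz":0.007,"wx":0,"wy":0,"wz":0}]' >/dev/null; python3 log.py
python3 -m creep '[{"fingers":1,"dx":0.150,"dy":0,"dz":0.014,"wx":0,"wy":0,"wz":0}]' >/dev/null; python3 log.py
python3 -m creep '[{"fingers":1,"dx":0.149,"dy":0,"dz":0.022,"wx":0,"wy":0,"wz":0}]' >/dev/null; python3 log.py
python3 -m creep '[{"fingers":1,"dx":0.148,"dy":0,"dz":0.030,"wx":0,"wy":0,"wz":0}]' >/dev/null; python3 log.py
python3 -m creep '[{"fingers":1,"dx":0.146,"dy":0,"dz":0.038,"wx":0,"wy":0,"wz":0}]' >/dev/null; python3 log.py
```

```text
28.58 w 4.4 tilt 3.5 rg 70.6 off -0.4 Ftan -0.26 Frad 4.9 M 0.262 q456 [105.4, -7.0, 44.0] gap 25.9
28.67 w 3.5 tilt 3.2 rg 70.6 off -0.4 Ftan -11.13 Frad 6.4 M -2.941 q456 [105.2, -6.7, 44.2] gap 25.9
28.75 w 2.4 tilt 3.0 rg 70.6 off -0.5 Ftan -11.04 Frad 7.2 M -3.005 q456 [105.0, -6.5, 44.4] gap 25.6
28.83 w -0.4 tilt 3.0 rg 70.4 off -0.5 Ftan -11.11 Frad 5.4 M -2.846 q456 [104.8, -6.5, 44.5] gap 25.5
28.92 w -3.6 tilt 3.0 rg 70.4 off -0.5 Ftan -11.0 Frad 5.5 M -2.774 q456 [104.6, -6.6, 44.6] gap 26.0
29.0 w -6.9 tilt 3.0 rg 70.3 off -0.6 Ftan -11.21 Frad 5.2 M -2.719 q456 [104.4, -6.6, 44.6] gap 25.6
29.08 w -10.1 tilt 3.0 rg 70.3 off -0.6 Ftan -10.9 Frad 4.4 M -2.57 q456 [104.2, -6.6, 44.6] gap 25.8
```

Much cleaner: Ftan holds steady at about −11 N. Continuing this sweep both ways.

```bash

python3 -m creep '[{"fingers":1,"dx":0.144,"dy":0,"dz":0.045,"wx":0,"wy":0,"wz":0}]' >/dev/null; python3 log.py
python3 -m creep '[{"fingers":1,"dx":0.141,"dy":0,"dz":0.053,"wx":0,"wy":0,"wz":0}]' >/dev/null; python3 log.py
python3 -m creep '[{"fingers":1,"dx":0.138,"dy":0,"dz":0.060,"wx":0,"wy":0,"wz":0}]' >/dev/null; python3 log.py
python3 -m creep '[{"fingers":1,"dx":0.135,"dy":0,"dz":0.067,"wx":0,"wy":0,"wz":0}]' >/dev/null; python3 log.py
python3 -m creep '[{"fingers":1,"dx":0.131,"dy":0,"dz":0.074,"wx":0,"wy":0,"wz":0}]' >/dev/null; python3 log.py
python3 -m creep '[{"fingers":1,"dx":0.127,"dy":0,"dz":0.081,"wx":0,"wy":0,"wz":0}]' >/dev/null; python3 log.py
python3 -m creep '[{"fingers":1,"dx":0.123,"dy":0,"dz":0.088,"wx":0,"wy":0,"wz":0}]' >/dev/null; python3 log.py
echo rev
python3 -m creep '[{"fingers":1,"dx":-0.123,"dy":0,"dz":-0.088,"wx":0,"wy":0,"wz":0},{"fingers":1,"dx":-0.127,"dy":0,"dz":-0.081,"wx":0,"wy":0,"wz":0}]' >/dev/null; python3 log.py
python3 -m creep '[{"fingers":1,"dx":-0.131,"dy":0,"dz":-0.074,"wx":0,"wy":0,"wz":0}]' >/dev/null; python3 log.py
python3 -m creep '[{"fingers":1,"dx":-0.135,"dy":0,"dz":-0.067,"wx":0,"wy":0,"wz":0}]' >/dev/null; python3 log.py
python3 -m creep '[{"fingers":1,"dx":-0.138,"dy":0,"dz":-0.060,"wx":0,"wy":0,"wz":0}]' >/dev/null; python3 log.py
python3 -m creep '[{"fingers":1,"dx":-0.141,"dy":0,"dz":-0.053,"wx":0,"wy":0,"wz":0}]' >/dev/null; python3 log.py
python3 -m creep '[{"fingers":1,"dx":-0.144,"dy":0,"dz":-0.045,"wx":0,"wy":0,"wz":0}]' >/dev/null; python3 log.py
python3 -m creep '[{"fingers":1,"dx":-0.146,"dy":0,"dz":-0.038,"wx":0,"wy":0,"wz":0}]' >/dev/null; python3 log.py
python3 -m creep '[{"fingers":1,"dx":-0.148,"dy":0,"dz":-0.030,"wx":0,"wy":0,"wz":0}]' >/dev/null; python3 log.py
python3 -m creep '[{"fingers":1,"dx":-0.149,"dy":0,"dz":-0.022,"wx":0,"wy":0,"wz":0}]' >/dev/null; python3 log.py
python3 -m creep '[{"fingers":1,"dx":-0.150,"dy":0,"dz":-0.014,"wx":0,"wy":0,"wz":0}]' >/dev/null; python3 log.py
python3 -m creep '[{"fingers":1,"dx":-0.151,"dy":0,"dz":-0.007,"wx":0,"wy":0,"wz":0}]' >/dev/null; python3 log.py
python3 -m creep '[{"fingers":1,"dx":-0.151,"dy":0,"dz":0.001,"wx":0,"wy":0,"wz":0}]' >/dev/null; python3 log.py
```

```text
29.17 w -13.4 tilt 3.0 rg 70.3 off -0.6 Ftan -11.01 Frad 3.3 M -2.485 q456 [104.0, -6.6, 44.6] gap 25.8
29.25 w -16.7 tilt 3.1 rg 70.4 off -0.6 Ftan -11.12 Frad 3.8 M -2.421 q456 [103.8, -6.6, 44.6] gap 25.7
29.33 w -20.0 tilt 3.1 rg 70.6 off -0.7 Ftan -11.73 Frad 2.5 M -2.289 q456 [103.7, -6.7, 44.5] gap 26.1
29.42 w -23.3 tilt 3.1 rg 70.7 off -0.7 Ftan -12.53 Frad 1.7 M -2.064 q456 [103.5, -6.7, 44.4] gap 25.7
29.5 w -26.6 tilt 3.2 rg 71.0 off -0.7 Ftan -12.95 Frad 1.0 M -1.971 q456 [103.4, -6.7, 44.3] gap 26.1
29.58 w -29.9 tilt 3.2 rg 71.3 off -0.7 Ftan -12.18 Frad 0.8 M -1.812 q456 [103.2, -6.8, 44.1] gap 25.6
29.67 w -33.1 tilt 3.2 rg 71.5 off -0.7 Ftan -12.56 Frad 0.5 M -1.719 q456 [103.1, -6.8, 44.0] gap 25.8
rev
29.83 w -30.9 tilt 3.5 rg 71.5 off -0.7 Ftan 12.1 Frad -1.9 M 1.353 q456 [103.4, -7.0, 43.8] gap 25.5
29.92 w -28.2 tilt 3.6 rg 71.3 off -0.7 Ftan 11.3 Frad -2.9 M 1.477 q456 [103.5, -7.0, 43.9] gap 25.9
30.0 w -25.3 tilt 3.6 rg 71.2 off -0.6 Ftan 12.48 Frad -4.1 M 1.62 q456 [103.6, -7.1, 44.0] gap 25.6
30.08 w -22.5 tilt 3.6 rg 71.0 off -0.6 Ftan 11.82 Frad -4.0 M 1
[... 157 characters left out ...]
ilt 3.7 rg 70.9 off -0.6 Ftan 11.67 Frad -5.1 M 2.108 q456 [104.1, -7.1, 44.1] gap 25.9
30.33 w -14.4 tilt 3.7 rg 70.8 off -0.6 Ftan 12.84 Frad -5.6 M 2.387 q456 [104.3, -7.1, 44.1] gap 25.8
30.42 w -11.8 tilt 3.8 rg 70.8 off -0.5 Ftan 12.66 Frad -5.9 M 2.576 q456 [104.5, -7.1, 44.1] gap 25.7
30.5 w -9.2 tilt 3.8 rg 70.8 off -0.5 Ftan 11.64 Frad -5.9 M 2.786 q456 [104.7, -7.2, 44.0] gap 25.6
30.58 w -6.6 tilt 3.9 rg 70.8 off -0.5 Ftan 12.79 Frad -3.9 M 3.065 q456 [104.9, -7.2, 43.9] gap 25.4
30.67 w -4.0 tilt 3.9 rg 70.7 off -0.5 Ftan 13.69 Frad -3.6 M 3.286 q456 [105.1, -7.3, 43.9] gap 25.7
30.75 w -1.5 tilt 4.0 rg 70.7 off -0.4 Ftan 14.03 Frad -0.5 M 3.451 q456 [105.3, -7.3, 43.8] gap 25.8
```

```bash

python3 -m creep '[{"fingers":1,"dx":-0.151,"dy":0,"dz":0.009,"wx":0,"wy":0,"wz":0}]' >/dev/null; python3 log.py
python3 -m creep '[{"fingers":1,"dx":-0.150,"dy":0,"dz":0.017,"wx":0,"wy":0,"wz":0}]' >/dev/null; python3 log.py
python3 -m creep '[{"fingers":1,"dx":-0.149,"dy":0,"dz":0.025,"wx":0,"wy":0,"wz":0}]' >/dev/null; python3 log.py
python3 -m creep '[{"fingers":1,"dx":-0.147,"dy":0,"dz":0.033,"wx":0,"wy":0,"wz":0}]' >/dev/null; python3 log.py
python3 -m creep '[{"fingers":1,"dx":-0.146,"dy":0,"dz":0.040,"wx":0,"wy":0,"wz":0}]' >/dev/null; python3 log.py
python3 -m creep '[{"fingers":1,"dx":-0.143,"dy":0,"dz":0.048,"wx":0,"wy":0,"wz":0}]' >/dev/null; python3 log.py
python3 -m creep '[{"fingers":1,"dx":-0.140,"dy":0,"dz":0.055,"wx":0,"wy":0,"wz":0}]' >/dev/null; python3 log.py
python3 -m creep '[{"fingers":1,"dx":-0.137,"dy":0,"dz":0.063,"wx":0,"wy":0,"wz":0}]' >/dev/null; python3 log.py
python3 -m creep '[{"fingers":1,"dx":-0.134,"dy":0,"dz":0.070,"wx":0,"wy":0,"wz":0}]' >/dev/null; python3 log.py
python3 -m creep '[{"fingers":1,"dx":-0.130,"dy":0,"dz":0.077,"wx":0,"wy":0,"wz":0}]' >/dev/null; python3 log.py
python3 -m creep '[{"fingers":1,"dx":-0.126,"dy":0,"dz":0.083,"wx":0,"wy":0,"wz":0}]' >/dev/null; python3 log.py
echo rev
python3 -m creep '[{"fingers":1,"dx":0.126,"dy":0,"dz":-0.083,"wx":0,"wy":0,"wz":0},{"fingers":1,"dx":0.130,"dy":0,"dz":-0.077,"wx":0,"wy":0,"wz":0}]' >/dev/null; python3 log.py
python3 -m creep '[{"fingers":1,"dx":0.134,"dy":0,"dz":-0.070,"wx":0,"wy":0,"wz":0}]' >/dev/null; python3 log.py
python3 -m creep '[{"fingers":1,"dx":0.137,"dy":0,"dz":-0.063,"wx":0,"wy":0,"wz":0}]' >/dev/null; python3 log.py
python3 -m creep '[{"fingers":1,"dx":0.140,"dy":0,"dz":-0.055,"wx":0,"wy":0,"wz":0}]' >/dev/null; python3 log.py
python3 -m creep '[{"fingers":1,"dx":0.143,"dy":0,"dz":-0.048,"wx":0,"wy":0,"wz":0}]' >/dev/null; python3 log.py
python3 -m creep '[{"fingers":1,"dx":0.146,"dy":0,"dz":-0.040,"wx":0,"wy":0,"wz":0}]' >/dev/null; python3 log.py
python3 -m creep '[{"fingers":1,"dx":0.147,"dy":0,"dz":-0.033,"wx":0,"wy":0,"wz":0}]' >/dev/null; python3 log.py
python3 -m creep '[{"fingers":1,"dx":0.149,"dy":0,"dz":-0.025,"wx":0,"wy":0,"wz":0}]' >/dev/null; python3 log.py
python3 -m creep '[{"fingers":1,"dx":0.150,"dy":0,"dz":-0.017,"wx":0,"wy":0,"wz":0}]' >/dev/null; python3 log.py
```

```text
30.83 w 1.1 tilt 4.0 rg 70.7 off -0.4 Ftan 12.89 Frad -0.4 M 3.602 q456 [105.5, -7.3, 43.6] gap 26.0
30.92 w 3.8 tilt 4.1 rg 70.7 off -0.3 Ftan 13.98 Frad 2.1 M 3.618 q456 [105.7, -7.4, 43.5] gap 26.0
31.0 w 6.6 tilt 4.1 rg 70.7 off -0.3 Ftan 14.65 Frad 4.4 M 3.568 q456 [105.9, -7.4, 43.3] gap 25.7
31.08 w 9.5 tilt 4.1 rg 70.7 off -0.2 Ftan 14.54 Frad 7.5 M 3.476 q456 [106.2, -7.4, 43.2] gap 25.9
31.17 w 12.6 tilt 4.1 rg 70.6 off -0.2 Ftan 14.05 Frad 10.1 M 3.224 q456 [106.4, -7.4, 43.0] gap 25.7
31.25 w 15.9 tilt 4.1 rg 70.6 off -0.2 Ftan 14.82 Frad 11.1 M 2.965 q456 [106.7, -7.4, 42.8] gap 26.0
31.33 w 19.3 tilt 4.0 rg 70.6 off -0.2 Ftan 14.24 Frad 11.4 M 2.591 q456 [107.0, -7.4, 42.6] gap 25.7
31.42 w 22.9 tilt 4.0 rg 70.6 off -0.2 Ftan 15.2 Frad 11.1 M 2.247 q456 [107.2, -7.4, 42.3] gap 25.6
31.5 w 26.5 tilt 3.9 rg 70.6 off -0.1 Ftan 15.23 Frad 11.2 M 1.886 q456 [107.5, -7.4, 42.0] gap 25.6
31.58 w 30.1 tilt 3.9 rg 70.6 off -0.1 Ftan 15.27 Frad 9.9 M 1.572 q456 [107.8, -7.4, 41.7] gap 26.0
31.67 w 33.7 tilt 3.8 rg 70.6 off -0.1 Ftan 15.16 Frad 9.2 M 1.292 q456 [108.1, -7.4, 41.3]
[... 242 characters left out ...]
rg 70.2 off -0.3 Ftan -9.49 Frad -3.0 M -1.682 q456 [107.3, -6.9, 42.4] gap 25.7
32.08 w 25.8 tilt 3.2 rg 69.9 off -0.3 Ftan -9.66 Frad -3.7 M -1.819 q456 [107.0, -6.8, 42.7] gap 25.6
32.17 w 22.9 tilt 3.1 rg 69.7 off -0.4 Ftan -10.07 Frad -4.1 M -1.952 q456 [106.8, -6.8, 42.9] gap 25.9
32.25 w 20.1 tilt 3.1 rg 69.6 off -0.4 Ftan -10.41 Frad -4.5 M -2.081 q456 [106.5, -6.8, 43.2] gap 25.5
32.33 w 17.2 tilt 3.1 rg 69.4 off -0.4 Ftan -9.52 Frad -5.2 M -2.214 q456 [106.3, -6.7, 43.4] gap 25.8
32.42 w 14.4 tilt 3.1 rg 69.3 off -0.4 Ftan -10.34 Frad -4.8 M -2.434 q456 [106.0, -6.7, 43.6] gap 25.9
32.5 w 11.7 tilt 3.0 rg 69.2 off -0.5 Ftan -9.91 Frad -5.0 M -2.584 q456 [105.8, -6.6, 43.8] gap 25.8
```

```bash
cp raw.txt raw4.txt; cat > fit10.py <<'E'
src=open("fit7.py").read().split("def tau")[0].replace('("raw3.txt",-88.6)','("raw3.txt",-88.6),("raw4.txt",-88.6)').replace("abs(d[\"t\"]-16.23)>.01","abs(d[\"t\"]-16.23)>.01 and abs(d[\"t\"]-28.6)>.05").replace('d["g"]>40','d["g"]>20');src=src.replace('+.95*z[:,0]','')
exec(src)
F=F[:,:2];i=C["i"];T=C["T"]
sd=np.full(len(T),.13)
use=~((T>7.4)&(T<8.5))
for t0 in(8.4,12.73,19.73,26.83,28.67,28.75,29.83,31.83): use&=abs(T-t0)>.01
def tau(x):
    d,h,e0,e1,k=x[:5];r=p-d*z+h*np.c_[-z[:,1],z[:,0]]-np.array([e0,e1]);return M+k*z[:,0]+r[:,0]*F[:,1]-r[:,1]*F[:,0]
def run(u,lab,Dp=.5):
    def f(x):
        d,h,e0,e1,k,Dd,a,b,c=x
        return np.r_[((tau(x)+sg*Dd-a*np.sin(th)-b*np.cos(th)-c)/.13)[u],e0/.0015,e1/.0015,(Dd-Dp)/.02,h/.002,(k-.95)/.04,c/.03]
    r=least_squares(f,[.28,0,0,0,.95,.5,0,-.3,0],loss='soft_l1');x=r.x;J=np.linalg.inv(r.jac.T@r.jac);a,b=x[6:8];G=np.hypot(a,b);phi=np.degrees(np.arctan2(b,a))
    print(lab,np.round(x,4),"G",G.round(3),"phi",phi.round(1),"+-",np.degrees(np.sqrt(np.array([b,-a])@J[6:8,6:8]@np.array([b,-a]))/G**2).round(1),"rms",np.std(r.fun[:-6]*.13).round(3),"w3",(180-phi+88.6-360).round(1));return x
x=run(use,"all")
run(use,"all.45",.45);run(use,"all.55",.55)
run(use&(i==3),"g3'");run(use&(i>=2),"g2+3");run(use&(i<3),"old")
y=tau(x)+sg*x[5]-x[8]
for lo in range(-140,50,15):
    o=[]
    for s in(1,-1):
        k=use&(sg==s)&(np.degrees(th)>=lo)&(np.degrees(th)<lo+15); o.append((k.sum(),y[k].mean().round(3) if k.any() else None))
    m=np.radians(lo+7.5);print(lo+7.5,o,(x[6]*np.sin(m)+x[7]*np.cos(m)).round(3))
E
python3 fit10.py
python3 -c "
from h import *
im,d=ctrl.capture('scene')
print([(k['confidence'],k['location']) for k in ctrl.place_of('mark','scene')[:2]])
p=cam('scene');C=np.array([.5525,.0745,.125]);A=np.radians(-17.26);n=np.array([np.cos(A),np.sin(A),0]);t=np.array([-n[1],n[0],0]);K=np.array(p['camera_matrix'])
Rm=rot(p['attitude'])
def ang(uv):
  best=None
  for a in np.radians(np.arange(-120,120,.25)):
    for off in(0,):
      q=C+n*off+.085*(-np.sin(a)*t+np.array([0,0,np.cos(a)]));uvp=cv2.projectPoints(q[None],cv2.Rodrigues(Rm.T)[0],-Rm.T@p['position'],K,np.array(p['distortion']))[0].ravel()
      e=np.hypot(*(uvp-uv));
      if best is None or e<best[0]: best=(e,np.degrees(a))
  return best
print('start',ang([229,197]),'grip3',ang([204.6,219.1]),'now',[ang(k['location']) for k in ctrl.place_of('mark','scene')[:1]])
"; python3 log.py
```

```text
all [ 2.663e-01  8.000e-04 -2.000e-04  1.000e-04  9.937e-01  4.767e-01
  6.000e-02 -3.086e-01 -2.000e-04] G 0.314 phi -79.0 +- 5.4 rms 0.147 w3 -12.4
all.45 [ 2.618e-01  9.000e-04 -2.000e-04 -0.000e+00  9.927e-01  4.470e-01
  5.270e-02 -2.965e-01  1.000e-03] G 0.301 phi -79.9 +- 5.6 rms 0.146 w3 -11.5
all.55 [ 2.678e-01  8.000e-04 -3.000e-04  1.000e-04  9.939e-01  4.864e-01
  6.240e-02 -3.126e-01 -7.000e-04] G 0.319 phi -78.7 +- 5.3 rms 0.148 w3 -12.7
g3' [ 2.705e-01  8.000e-04 -4.000e-04 -0.000e+00  9.499e-01  4.945e-01
  8.030e-02 -2.555e-01  1.000e-04] G 0.268 phi -72.5 +- 10.5 rms 0.126 w3 -18.9
g2+3 [ 2.681e-01  5.000e-04 -1.000e-04  1.000e-04  9.782e-01  4.889e-01
  7.180e-02 -3.498e-01  2.800e-03] G 0.357 phi -78.4 +- 6.3 rms 0.146 w3 -13.0
old [ 2.476e-01  6.000e-04 -4.000e-04  4.000e-04  9.811e-01  4.130e-01
  1.380e-02 -2.575e-01  4.500e-03] G 0.258 phi -86.9 +- 11.2 rms 0.145 w3 -4.5
-132.5 [(np.int64(3), np.float64(0.291)), (np.int64(5), np.float64(0.226))] 0.164
-117.5 [(np.int64(9), np.float64(0.015)), (np.int64(10), np.float64(0.121))] 0.089
-102.5 [(np.int64(13), np.f
[... 467 characters left out ...]
04))] -0.301
-12.5 [(np.int64(2), np.float64(-0.263)), (np.int64(3), np.float64(-0.281))] -0.314
2.5 [(np.int64(3), np.float64(-0.347)), (np.int64(3), np.float64(-0.223))] -0.306
17.5 [(np.int64(2), np.float64(-0.274)), (np.int64(2), np.float64(-0.406))] -0.276
32.5 [(np.int64(2), np.float64(-0.222)), (np.int64(3), np.float64(-0.254))] -0.228
47.5 [(np.int64(0), None), (np.int64(0), None)] -0.164
[(0.72, [202.4, 244.9])]
start (np.float64(0.9898674238312727), np.float64(-9.25)) grip3 (np.float64(1.8789777795330207), np.float64(-53.5)) now [(np.float64(4.870730493657774), np.float64(-96.5))]
32.65 w 10.7 tilt 3.1 rg 69.2 off -0.5 Ftan -7.64 Frad -5.5 M -1.982 q456 [105.8, -6.7, 43.8] gap 26.5
```

```bash
cat > mark.py <<'E'
from h import *
import sys
im,d=ctrl.capture('scene')
p=cam('scene');C=np.array([.5525,.0745,.125]);A=np.radians(-17.26);n=np.array([np.cos(A),np.sin(A),0]);t=np.array([-n[1],n[0],0]);K=np.array(p['camera_matrix']);Rm=rot(p['attitude'])
def proj(q): return cv2.projectPoints(np.atleast_2d(q),cv2.Rodrigues(Rm.T)[0],-Rm.T@p['position'],K,np.array(p['distortion']))[0][:,0]
def pt(a,r,off=-.013): return C+n*off+r*(-np.sin(a)*t+np.array([0,0,np.cos(a)]))
g=cv2.cvtColor(im,cv2.COLOR_RGB2GRAY).astype(np.float32)
aa=np.radians(np.arange(-150,30,.5));rows=[]
for rr in(.08,.0775,.075,.0725,.070,.067,.064):
    uv=proj(np.array([pt(a,rr) for a in aa])).astype(np.float32);rows.append(cv2.remap(g,uv[:,0].copy(),uv[:,1].copy(),cv2.INTER_LINEAR).ravel())
m=np.median(rows,0);b=cv2.medianBlur(m.reshape(1,-1).astype(np.uint8),31).ravel() if 0 else np.array([np.median(m[max(0,i-20):i+21]) for i in range(len(m))])
dk=b-m
for i in np.argsort(-dk)[:8]: print(round(np.degrees(aa[i]),1),round(dk[i],1))
cv2.imwrite(sys.argv[1],cv2.resize(im[160:300,170:330],(800,700),interpolation=cv2.INTER_CUBIC)[:600,:,::-1])
E
python3 mark.py pics/m1.png
python3 - <<'E'
# start picture with the same reading
import re
s=open('mark.py').read().replace("im,d=ctrl.capture('scene')","im=cv2.imread('pics/scene0.png')[:,:,::-1].copy()").split("cv2.imwrite")[0]
import os;os.chdir('.');exec(s)
E
```

```text
-93.5 71.0
-92.5 70.0
-93.0 69.8
-92.0 61.0
-94.0 59.7
-91.5 49.2
-94.5 46.4
-91.0 33.5
-11.5 79.3
-11.0 76.6
-12.0 72.3
-10.5 63.6
-12.5 59.2
-10.0 47.7
-13.0 39.1
-9.5 32.7
```

View pics/m1.png

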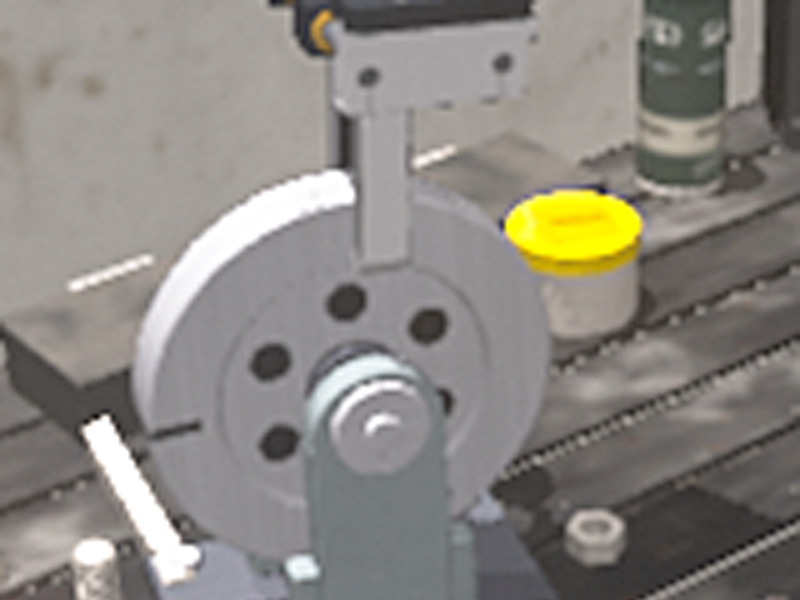

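The mark reader gives −11.3° at the start and −92.8° now. The current estimate for heavy-down is a mark angle near −115°, ±6°. To cancel the systematic bias I'll repeat the same upright-tool test with the wheel half a turn round.

```bash
rm -f raw.txt
python3 -m creep '[{"fingers":0.1,"dx":0,"dy":0,"dz":0,"wx":0,"wy":0,"wz":0},{"fingers":0.1,"dx":0,"dy":0,"dz":0,"wx":0,"wy":0,"wz":0},{"fingers":0.1,"dx":0.18,"dy":0,"dz":-0.07,"wx":0,"wy":0,"wz":0},{"fingers":0.1,"dx":0.19,"dy":0,"dz":-0.07,"wx":0,"wy":0,"wz":0},{"fingers":0.1,"dx":-0.112,"dy":0,"dz":0.005,"wx":0,"wy":1,"wz":0},{"fingers":0.1,"dx":-0.112,"dy":0,"dz":0.005,"wx":0,"wy":1,"wz":0},{"fingers":0.1,"dx":-0.112,"dy":0,"dz":0.005,"wx":0,"wy":1,"wz":0},{"fingers":0.1,"dx":-0.112,"dy":0,"dz":0.005,"wx":0,"wy":1,"wz":0},{"fingers":0.1,"dx":-0.112,"dy":0,"dz":0.005,"wx":0,"wy":1,"wz":0},{"fingers":0.1,"dx":-0.112,"dy":0,"dz":0.005,"wx":0,"wy":1,"wz":0}]' >/dev/null; python3 log.py
python3 -m creep '[{"fingers":0.1,"dx":-0.112,"dy":0,"dz":0.005,"wx":0,"wy":1,"wz":0},{"fingers":0.1,"dx":-0.112,"dy":0,"dz":0.005,"wx":0,"wy":1,"wz":0},{"fingers":0.1,"dx":-0.056,"dy":0,"dz":0.001,"wx":0,"wy":0.5,"wz":0},{"fingers":1,"dx":0,"dy":0,"dz":0,"wx":0,"wy":0,"wz":0},{"fingers":1,"dx":0,"dy":0,"dz":0,"wx":0,"wy":0,"wz":0},{"fingers":1,"dx":0,"dy":0,"dz":0,"wx":0,"wy":0,"wz":0},{"fingers":1,"dx":0,"dy":0,"dz":0,"wx":0,"wy":0,"wz":0}]' 58; python3 log.py
```

```text
33.53 w 28.5 tilt 33.8 rg 72.6 off 1.5 Ftan -0.82 Frad -1.0 M -0.542 q456 [114.5, -37.2, 35.3] gap 42.4
time: 34.12
tcp_pos: [0.5473, 0.0581, 0.1502]
tcp_rot: [179.8, -45.9, 73.1]
force: [-0.1, -1.5, 0.2]
finger_gap: 0.0264
gripper_force: 58.0
34.12 w 40.9 tilt 45.9 rg 70.2 off -0.1 Ftan -0.95 Frad 0.9 M -0.817 q456 [115.8, -44.5, 36.2] gap 26.4
```

```bash

python3 -m creep '[{"fingers":1,"dx":0.067,"dy":0,"dz":0.002,"wx":0,"wy":-0.6,"wz":0},{"fingers":1,"dx":0.112,"dy":0,"dz":0.005,"wx":0,"wy":-1,"wz":0},{"fingers":1,"dx":0.112,"dy":0,"dz":0.005,"wx":0,"wy":-1,"wz":0},{"fingers":1,"dx":0.112,"dy":0,"dz":0.005,"wx":0,"wy":-1,"wz":0},{"fingers":1,"dx":0.112,"dy":0,"dz":0.005,"wx":0,"wy":-1,"wz":0}]' >/dev/null; python3 log.py
python3 -m creep '[{"fingers":1,"dx":0.112,"dy":0,"dz":0.005,"wx":0,"wy":-1,"wz":0},{"fingers":1,"dx":0.112,"dy":0,"dz":0.005,"wx":0,"wy":-1,"wz":0},{"fingers":1,"dx":0.112,"dy":0,"dz":0.005,"wx":0,"wy":-1,"wz":0},{"fingers":1,"dx":0.112,"dy":0,"dz":0.005,"wx":0,"wy":-1,"wz":0},{"fingers":1,"dx":0.112,"dy":0,"dz":0.005,"wx":0,"wy":-1,"wz":0}]' >/dev/null; python3 log.py
python3 -m creep '[{"fingers":1,"dx":0.112,"dy":0,"dz":0.005,"wx":0,"wy":-1,"wz":0},{"fingers":1,"dx":0.112,"dy":0,"dz":0.005,"wx":0,"wy":-1,"wz":0},{"fingers":1,"dx":0.112,"dy":0,"dz":0.005,"wx":0,"wy":-1,"wz":0},{"fingers":1,"dx":0.112,"dy":0,"dz":0.005,"wx":0,"wy":-1,"wz":0},{"fingers":1,"dx":0.112,"dy":0,"dz":0.005,"wx":0,"wy":-1,"wz":0}]' >/dev/null; python3 log.py
python3 -m creep '[{"fingers":1,"dx":0.112,"dy":0,"dz":0.005,"wx":0,"wy":-1,"wz":0},{"fingers":1,"dx":0.112,"dy":0,"dz":0.005,"wx":0,"wy":-1,"wz":0},{"fingers":1,"dx":0.112,"dy":0,"dz":0.005,"wx":0,"wy":-1,"wz":0},{"fingers":1,"dx":0.112,"dy":0,"dz":0.005,"wx":0,"wy":-1,"wz":0},{"fingers":1,"dx":0.112,"dy":0,"dz":0.005,"wx":0,"wy":-1,"wz":0}]' >/dev/null; python3 log.py
```

```text
34.53 w 20.0 tilt 22.5 rg 69.8 off -0.2 Ftan -7.71 Frad -66.6 M -2.969 q456 [112.3, -26.9, 36.1] gap 25.4
34.95 w -4.1 tilt -2.7 rg 69.4 off -0.4 Ftan -0.8 Frad -58.7 M 0.083 q456 [102.5, -2.2, 47.8] gap 25.5
35.37 w -26.7 tilt -27.9 rg 69.9 off -0.7 Ftan -2.75 Frad -45.1 M 0.617 q456 [88.5, 10.8, 67.9] gap 25.6
35.78 w -49.9 tilt -53.1 rg 70.1 off -1.0 Ftan -5.45 Frad -43.2 M 0.498 q456 [72.5, 17.2, 89.3] gap 25.9
```

```bash

python3 -m creep '[{"fingers":0.1,"dx":0,"dy":0,"dz":0,"wx":0,"wy":0,"wz":0},{"fingers":0.1,"dx":0,"dy":0,"dz":0,"wx":0,"wy":0,"wz":0},{"fingers":0.1,"dx":0,"dy":0,"dz":0,"wx":0,"wy":0,"wz":0}]' >/dev/null; python3 log.py
python3 -m creep '[{"fingers":0.1,"dx":-0.112,"dy":0,"dz":0.005,"wx":0,"wy":1,"wz":0},{"fingers":0.1,"dx":-0.112,"dy":0,"dz":0.005,"wx":0,"wy":1,"wz":0},{"fingers":0.1,"dx":-0.112,"dy":0,"dz":0.005,"wx":0,"wy":1,"wz":0},{"fingers":0.1,"dx":-0.112,"dy":0,"dz":0.005,"wx":0,"wy":1,"wz":0},{"fingers":0.1,"dx":-0.112,"dy":0,"dz":0.005,"wx":0,"wy":1,"wz":0},{"fingers":0.1,"dx":-0.112,"dy":0,"dz":0.005,"wx":0,"wy":1,"wz":0},{"fingers":0.1,"dx":-0.112,"dy":0,"dz":0.005,"wx":0,"wy":1,"wz":0},{"fingers":0.1,"dx":-0.112,"dy":0,"dz":0.005,"wx":0,"wy":1,"wz":0},{"fingers":0.1,"dx":-0.112,"dy":0,"dz":0.005,"wx":0,"wy":1,"wz":0},{"fingers":0.1,"dx":-0.112,"dy":0,"dz":0.005,"wx":0,"wy":1,"wz":0}]' >/dev/null; python3 log.py
python3 -m creep '[{"fingers":0.1,"dx":-0.112,"dy":0,"dz":0.005,"wx":0,"wy":1,"wz":0},{"fingers":0.1,"dx":-0.112,"dy":0,"dz":0.005,"wx":0,"wy":1,"wz":0},{"fingers":0.1,"dx":-0.112,"dy":0,"dz":0.005,"wx":0,"wy":1,"wz":0},{"fingers":0.1,"dx":-0.112,"dy":0,"dz":0.005,"wx":0,"wy":1,"wz":0},{"fingers":0.1,"dx":-0.112,"dy":0,"dz":0.005,"wx":0,"wy":1,"wz":0},{"fingers":0.1,"dx":-0.112,"dy":0,"dz":0.005,"wx":0,"wy":1,"wz":0},{"fingers":0.1,"dx":-0.112,"dy":0,"dz":0.005,"wx":0,"wy":1,"wz":0},{"fingers":0.1,"dx":-0.112,"dy":0,"dz":0.005,"wx":0,"wy":1,"wz":0}]' >/dev/null; python3 log.py
```

```text
36.03 w -53.6 tilt -51.8 rg 79.2 off -0.7 Ftan 0.04 Frad -0.2 M 0.758 q456 [71.9, 16.9, 89.2] gap 41.0
36.87 w -6.2 tilt -1.5 rg 79.2 off 1.3 Ftan -0.48 Frad -0.0 M 0.026 q456 [102.3, -2.7, 47.9] gap 42.3
37.53 w 32.8 tilt 38.1 rg 74.4 off 2.2 Ftan -0.17 Frad -1.3 M -0.629 q456 [115.2, -40.7, 35.5] gap 42.4
```

```bash

python3 -m creep '[{"fingers":0.1,"dx":0,"dy":0,"dz":0.08,"wx":0,"wy":0,"wz":0},{"fingers":1,"dx":0,"dy":0,"dz":0,"wx":0,"wy":0,"wz":0},{"fingers":1,"dx":0,"dy":0,"dz":0,"wx":0,"wy":0,"wz":0},{"fingers":1,"dx":0,"dy":0,"dz":0,"wx":0,"wy":0,"wz":0},{"fingers":1,"dx":0,"dy":0,"dz":0,"wx":0,"wy":0,"wz":0}]' >/dev/null; python3 log.py
python3 -m creep '[{"fingers":1,"dx":0.067,"dy":0,"dz":0.005,"wx":0,"wy":-0.6,"wz":0},{"fingers":1,"dx":0.067,"dy":0,"dz":0.005,"wx":0,"wy":-0.6,"wz":0},{"fingers":1,"dx":0.067,"dy":0,"dz":0.005,"wx":0,"wy":-0.6,"wz":0},{"fingers":1,"dx":0.067,"dy":0,"dz":0.005,"wx":0,"wy":-0.6,"wz":0},{"fingers":1,"dx":0.067,"dy":0,"dz":0.005,"wx":0,"wy":-0.6,"wz":0}]' >/dev/null; python3 log.py
python3 -m creep '[{"fingers":1,"dx":0.067,"dy":0,"dz":0.005,"wx":0,"wy":-0.6,"wz":0},{"fingers":1,"dx":0.067,"dy":0,"dz":0.005,"wx":0,"wy":-0.6,"wz":0},{"fingers":1,"dx":0.067,"dy":0,"dz":0.005,"wx":0,"wy":-0.6,"wz":0},{"fingers":1,"dx":0.067,"dy":0,"dz":0.005,"wx":0,"wy":-0.6,"wz":0},{"fingers":1,"dx":0.067,"dy":0,"dz":0.005,"wx":0,"wy":-0.6,"wz":0}]' >/dev/null; python3 log.py
python3 -m creep '[{"fingers":1,"dx":0.067,"dy":0,"dz":0.002,"wx":0,"wy":-0.6,"wz":0},{"fingers":1,"dx":0.067,"dy":0,"dz":0.002,"wx":0,"wy":-0.6,"wz":0},{"fingers":1,"dx":0.067,"dy":0,"dz":0.002,"wx":0,"wy":-0.6,"wz":0},{"fingers":1,"dx":0.067,"dy":0,"dz":0.002,"wx":0,"wy":-0.6,"wz":0},{"fingers":1,"dx":0.067,"dy":0,"dz":0.002,"wx":0,"wy":-0.6,"wz":0}]' >/dev/null; python3 log.py
python3 -m creep '[{"fingers":1,"dx":0.067,"dy":0,"dz":0.002,"wx":0,"wy":-0.6,"wz":0},{"fingers":1,"dx":0.067,"dy":0,"dz":0.002,"wx":0,"wy":-0.6,"wz":0},{"fingers":1,"dx":0.067,"dy":0,"dz":0.002,"wx":0,"wy":-0.6,"wz":0},{"fingers":1,"dx":0.067,"dy":0,"dz":0.002,"wx":0,"wy":-0.6,"wz":0},{"fingers":1,"dx":0.067,"dy":0,"dz":0.002,"wx":0,"wy":-0.6,"wz":0}]' >/dev/null; python3 log.py
python3 -m creep '[{"fingers":1,"dx":0.067,"dy":0,"dz":0.002,"wx":0,"wy":-0.6,"wz":0},{"fingers":1,"dx":0.067,"dy":0,"dz":0.002,"wx":0,"wy":-0.6,"wz":0},{"fingers":1,"dx":0.067,"dy":0,"dz":0.002,"wx":0,"wy":-0.6,"wz":0},{"fingers":1,"dx":0.067,"dy":0,"dz":0.002,"wx":0,"wy":-0.6,"wz":0},{"fingers":1,"dx":0.067,"dy":0,"dz":0.002,"wx":0,"wy":-0.6,"wz":0}]' >/dev/null; python3 log.py
sed -i 's/np.arange(-150,30,.5)/np.arange(-300,60,.5)/' mark.py; python3 mark.py pics/x.png
```

```text
37.95 w 31.8 tilt 38.0 rg 69.5 off -0.2 Ftan 0.79 Frad 8.9 M -0.347 q456 [115.2, -40.6, 35.3] gap 25.9
38.37 w 19.5 tilt 22.6 rg 69.1 off -0.2 Ftan -7.74 Frad -26.7 M -2.326 q456 [112.4, -27.2, 36.1] gap 25.7
38.78 w 4.6 tilt 7.5 rg 68.7 off -0.4 Ftan -6.16 Frad -34.8 M -1.259 q456 [107.1, -11.4, 41.5] gap 25.2
39.2 w -10.1 tilt -7.6 rg 68.5 off -0.5 Ftan -1.52 Frad -43.2 M 0.015 q456 [100.0, 0.9, 51.2] gap 25.5
39.62 w -23.9 tilt -22.8 rg 68.6 off -0.6 Ftan -2.47 Frad -43.3 M 0.406 q456 [91.6, 8.5, 63.4] gap 25.9
40.03 w -37.8 tilt -37.9 rg 68.7 off -0.8 Ftan -2.08 Frad -40.2 M 0.569 q456 [82.3, 13.2, 76.2] gap 25.4
-256.5 82.8
-257.0 77.1
-256.0 64.9
-257.5 60.4
-255.5 48.3
-258.0 43.6
-255.0 31.3
-258.5 28.0
```

```bash

python3 -m creep '[{"fingers":0.1,"dx":0,"dy":0,"dz":0,"wx":0,"wy":0,"wz":0},{"fingers":0.1,"dx":0,"dy":0,"dz":0,"wx":0,"wy":0,"wz":0},{"fingers":0.1,"dx":-0.112,"dy":0,"dz":0.005,"wx":0,"wy":1,"wz":0},{"fingers":0.1,"dx":-0.112,"dy":0,"dz":0.005,"wx":0,"wy":1,"wz":0},{"fingers":0.1,"dx":-0.112,"dy":0,"dz":0.005,"wx":0,"wy":1,"wz":0},{"fingers":0.1,"dx":-0.112,"dy":0,"dz":0.005,"wx":0,"wy":1,"wz":0},{"fingers":0.1,"dx":-0.112,"dy":0,"dz":0.005,"wx":0,"wy":1,"wz":0},{"fingers":0.1,"dx":-0.112,"dy":0,"dz":0.005,"wx":0,"wy":1,"wz":0},{"fingers":0.1,"dx":-0.112,"dy":0,"dz":0.005,"wx":0,"wy":1,"wz":0},{"fingers":0.1,"dx":-0.112,"dy":0,"dz":0.005,"wx":0,"wy":1,"wz":0}]' >/dev/null
python3 -m creep '[{"fingers":0.1,"dx":-0.034,"dy":0,"dz":0,"wx":0,"wy":0.3,"wz":0},{"fingers":0.1,"dx":0,"dy":0,"dz":0,"wx":0,"wy":0,"wz":0}]' >/dev/null; python3 log.py
```

```text
41.08 w 0.9 tilt 4.6 rg 74.0 off 0.8 Ftan 0.92 Frad -0.0 M -0.09 q456 [105.5, -8.4, 43.6] gap 42.6
```

```bash
rm -f raw.txt
python3 -m creep '[{"fingers":0.1,"dx":-0.14,"dy":0,"dz":0.135,"wx":0,"wy":-0.2,"wz":0},{"fingers":1,"dx":0,"dy":0,"dz":0,"wx":0,"wy":0,"wz":0},{"fingers":1,"dx":0,"dy":0,"dz":0,"wx":0,"wy":0,"wz":0},{"fingers":1,"dx":0,"dy":0,"dz":0,"wx":0,"wy":0,"wz":0},{"fingers":1,"dx":0,"dy":0,"dz":0,"wx":0,"wy":0,"wz":0}]' 30 >/dev/null; python3 log.py; rm raw.txt
python3 -m creep '[{"fingers":1,"dx":0.151,"dy":0,"dz":-0.001,"wx":0,"wy":0,"wz":0},{"fingers":1,"dx":0.151,"dy":0,"dz":0.007,"wx":0,"wy":0,"wz":0}]' >/dev/null; python3 log.py
python3 -m creep '[{"fingers":1,"dx":0.150,"dy":0,"dz":0.014,"wx":0,"wy":0,"wz":0}]' >/dev/null; python3 log.py
python3 -m creep '[{"fingers":1,"dx":0.149,"dy":0,"dz":0.022,"wx":0,"wy":0,"wz":0}]' >/dev/null; python3 log.py
python3 -m creep '[{"fingers":1,"dx":0.148,"dy":0,"dz":0.030,"wx":0,"wy":0,"wz":0}]' >/dev/null; python3 log.py
python3 -m creep '[{"fingers":1,"dx":0.146,"dy":0,"dz":0.038,"wx":0,"wy":0,"wz":0}]' >/dev/null; python3 log.py
python3 -m creep '[{"fingers":1,"dx":0.144,"dy":0,"dz":0.045,"wx":0,"wy":0,"wz":0}]' >/dev/null; python3 log.py
python3 -m creep '[{"fingers":1,"dx":0.141,"dy":0,"dz":0.053,"wx":0,"wy":0,"wz":0}]' >/dev/null; python3 log.py
python3 -m creep '[{"fingers":1,"dx":0.138,"dy":0,"dz":0.060,"wx":0,"wy":0,"wz":0}]' >/dev/null; python3 log.py
python3 -m creep '[{"fingers":1,"dx":0.135,"dy":0,"dz":0.067,"wx":0,"wy":0,"wz":0}]' >/dev/null; python3 log.py
python3 -m creep '[{"fingers":1,"dx":0.131,"dy":0,"dz":0.074,"wx":0,"wy":0,"wz":0}]' >/dev/null; python3 log.py
python3 -m creep '[{"fingers":1,"dx":0.127,"dy":0,"dz":0.081,"wx":0,"wy":0,"wz":0}]' >/dev/null; python3 log.py
python3 -m creep '[{"fingers":1,"dx":0.123,"dy":0,"dz":0.088,"wx":0,"wy":0,"wz":0}]' >/dev/null; python3 log.py
echo rev
python3 -m creep '[{"fingers":1,"dx":-0.123,"dy":0,"dz":-0.088,"wx":0,"wy":0,"wz":0},{"fingers":1,"dx":-0.127,"dy":0,"dz":-0.081,"wx":0,"wy":0,"wz":0}]' >/dev/null; python3 log.py
python3 -m creep '[{"fingers":1,"dx":-0.131,"dy":0,"dz":-0.074,"wx":0,"wy":0,"wz":0}]' >/dev/null; python3 log.py
python3 -m creep '[{"fingers":1,"dx":-0.135,"dy":0,"dz":-0.067,"wx":0,"wy":0,"wz":0}]' >/dev/null; python3 log.py
python3 -m creep '[{"fingers":1,"dx":-0.138,"dy":0,"dz":-0.060,"wx":0,"wy":0,"wz":0}]' >/dev/null; python3 log.py
python3 -m creep '[{"fingers":1,"dx":-0.141,"dy":0,"dz":-0.053,"wx":0,"wy":0,"wz":0}]' >/dev/null; python3 log.py
python3 -m creep '[{"fingers":1,"dx":-0.144,"dy":0,"dz":-0.045,"wx":0,"wy":0,"wz":0}]' >/dev/null; python3 log.py
python3 -m creep '[{"fingers":1,"dx":-0.146,"dy":0,"dz":-0.038,"wx":0,"wy":0,"wz":0}]' >/dev/null; python3 log.py
python3 -m creep '[{"fingers":1,"dx":-0.148,"dy":0,"dz":-0.030,"wx":0,"wy":0,"wz":0}]' >/dev/null; python3 log.py
python3 -m creep '[{"fingers":1,"dx":-0.149,"dy":0,"dz":-0.022,"wx":0,"wy":0,"wz":0}]' >/dev/null; python3 log.py
python3 -m creep '[{"fingers":1,"dx":-0.150,"dy":0,"dz":-0.014,"wx":0,"wy":0,"wz":0}]' >/dev/null; python3 log.py
python3 -m creep '[{"fingers":1,"dx":-0.151,"dy":0,"dz":-0.007,"wx":0,"wy":0,"wz":0}]' >/dev/null; python3 log.py
python3 -m creep '[{"fingers":1,"dx":-0.151,"dy":0,"dz":0.001,"wx":0,"wy":0,"wz":0}]' >/dev/null; python3 log.py
python3 mark.py pics/x.png | head -2
```

```text
41.5 w 0.1 tilt 3.5 rg 67.7 off -0.4 Ftan 1.82 Frad 0.8 M 0.385 q456 [105.4, -7.5, 43.7] gap 25.8
41.67 w -0.7 tilt 3.1 rg 67.7 off -0.5 Ftan -14.53 Frad 6.5 M -3.581 q456 [105.0, -7.2, 44.1] gap 25.8
41.75 w -1.8 tilt 2.9 rg 67.7 off -0.6 Ftan -15.26 Frad 7.3 M -3.976 q456 [104.9, -7.0, 44.3] gap 26.0
41.83 w -4.5 tilt 2.9 rg 67.6 off -0.6 Ftan -15.28 Frad 4.6 M -3.711 q456 [104.7, -7.1, 44.4] gap 25.8
41.92 w -7.8 tilt 2.9 rg 67.6 off -0.6 Ftan -13.85 Frad 4.0 M -3.549 q456 [104.5, -7.1, 44.4] gap 26.0
42.0 w -11.3 tilt 2.9 rg 67.7 off -0.7 Ftan -15.26 Frad 2.3 M -3.357 q456 [104.2, -7.1, 44.4] gap 25.6
42.08 w -14.8 tilt 3.0 rg 67.9 off -0.7 Ftan -13.22 Frad 1.4 M -3.181 q456 [104.1, -7.1, 44.4] gap 25.7
42.17 w -18.4 tilt 3.0 rg 68.1 off -0.7 Ftan -13.1 Frad 0.3 M -2.935 q456 [103.9, -7.2, 44.4] gap 25.8
42.25 w -21.9 tilt 3.0 rg 68.4 off -0.7 Ftan -14.1 Frad -0.8 M -2.791 q456 [103.7, -7.2, 44.3] gap 25.9
42.33 w -25.4 tilt 3.1 rg 68.7 off -0.7 Ftan -13.84 Frad -2.0 M -2.619 q456 [103.5, -7.3, 44.2] gap 25.7
42.42 w -28.9 tilt 3.1 rg 69.1 off -0.7 Ftan -12.93 Frad -1.5 M -2.37 q
[... 787 characters left out ...]
7 off -0.6 Ftan 9.98 Frad -5.8 M 1.658 q456 [104.1, -7.6, 44.0] gap 25.8
43.25 w -15.3 tilt 3.7 rg 69.7 off -0.6 Ftan 9.32 Frad -6.5 M 1.782 q456 [104.3, -7.6, 44.0] gap 25.7
43.33 w -12.6 tilt 3.7 rg 69.6 off -0.5 Ftan 9.3 Frad -6.1 M 1.959 q456 [104.5, -7.6, 44.0] gap 25.9
43.42 w -9.9 tilt 3.7 rg 69.6 off -0.5 Ftan 9.6 Frad -4.4 M 2.162 q456 [104.7, -7.7, 44.0] gap 25.8
43.5 w -7.2 tilt 3.8 rg 69.6 off -0.5 Ftan 10.47 Frad -2.4 M 2.32 q456 [104.9, -7.7, 43.9] gap 25.9
43.58 w -4.5 tilt 3.8 rg 69.5 off -0.4 Ftan 9.76 Frad -1.8 M 2.491 q456 [105.1, -7.7, 43.8] gap 25.7
43.67 w -1.7 tilt 3.9 rg 69.5 off -0.4 Ftan 9.54 Frad 0.4 M 2.499 q456 [105.3, -7.8, 43.7] gap 26.0
-256.5 89.3
-257.0 83.1
```

```bash
cp raw.txt raw5.txt
sed -e 's/("raw3.txt",-88.6),("raw4.txt",-88.6)/("raw3.txt",-87.5),("raw4.txt",-90.5),("raw5.txt",-245)/' -e 's/^for t0 in(/for t0 in(41.67,41.75,42.75,/' -e 's/"w3".*round(1))/"mark*",(180-phi-360-11.3).round(1))/' -e 's/c\/.03\]/c\/.03,(np.hypot(a,b)-.35)\/.05]/;s/\[:-6\]/[:-7]/' fit10.py | sed "s/run(use&(i==3).*/run(use\&(i>=3),'upright');run(use\&(i>=2),'i>=2');run(use\&(i<3),'old');run(use\&(i!=3),'no4')/" > fit11.py
sed -i 's/range(-140,50,15)/range(-290,50,15)/' fit11.py; python3 fit11.py
cat > fit12.py <<'E'
# upright tests only: tangential force x radius; pad torsion = extra drag
src=open("fit11.py").read().split("def tau")[0];
import re
L=src.split("\n");L[0]=L[0]
exec(src)
g=p-.04*z;w=C["w"];r=np.hypot(*g.T);ft=F[:,0]*np.cos(w)+F[:,1]*np.sin(w)
u=use&(i>=3)&~((i==3)&(T<28.85))
mk=th-np.radians(11.3)
for nb in(1,2):
  def f(x):
    m,G,D3,D4,b0,b1=x
    return np.r_[((ft*r)-(sg*np.where(i==3,D3,D4)+G*np.sin(mk-m)+b0+(b1*w if nb>1 else 0)))[u]/.04,(G-.35)/.04,b0/.1,b1/.1]
  q=least_squares(f,[-2,.35,.85,.85,0,0],loss='soft_l1');J=np.linalg.inv(q.jac.T@q.jac);print(nb,q.x.round(3),"mark*",np.degrees(q.x[0]).round(1),"+-",np.degrees(J[0,0]**.5).round(1),"rms",np.std(q.fun[:-3]*.04))
E
python3 fit12.py
```

```text
all [ 2.651e-01  1.500e-03 -5.000e-04  1.000e-04  9.956e-01  4.686e-01
  9.170e-02 -3.259e-01  2.280e-02] G 0.339 phi -74.3 +- 3.6 rms 0.149 mark* -117.0
all.45 [ 2.616e-01  1.600e-03 -4.000e-04 -0.000e+00  9.936e-01  4.441e-01
  8.690e-02 -3.191e-01  2.520e-02] G 0.331 phi -74.8 +- 3.7 rms 0.148 mark* -116.5
all.55 [ 2.659e-01  1.500e-03 -5.000e-04  1.000e-04  9.961e-01  4.740e-01
  9.280e-02 -3.273e-01  2.230e-02] G 0.34 phi -74.2 +- 3.6 rms 0.149 mark* -117.1
upright [ 2.694e-01  1.200e-03 -6.000e-04 -0.000e+00  9.481e-01  4.859e-01
  1.145e-01 -2.950e-01  1.930e-02] G 0.316 phi -68.8 +- 6.1 rms 0.14 mark* -122.5
i>=2 [ 2.671e-01  1.200e-03 -4.000e-04  0.000e+00  9.870e-01  4.814e-01
  1.014e-01 -3.361e-01  2.510e-02] G 0.351 phi -73.2 +- 4.4 rms 0.149 mark* -118.1
old [ 2.574e-01  7.000e-04 -4.000e-04  3.000e-04  9.776e-01  4.527e-01
  4.060e-02 -3.079e-01  1.210e-02] G 0.311 phi -82.5 +- 7.4 rms 0.15 mark* -108.8
no4 [ 2.571e-01  3.300e-03 -1.100e-03  2.000e-04  9.814e-01  4.496e-01
  8.600e-02 -3.282e-01  2.700e-02] G 0.339 phi -75.3 +- 4.4 rms 0.15 mark* -116.0
-282.5 [(np.int
[... 1252 characters left out ...]
4)), (np.int64(6), np.float64(-0.329))] -0.331
-12.5 [(np.int64(2), np.float64(-0.294)), (np.int64(3), np.float64(-0.304))] -0.338
2.5 [(np.int64(3), np.float64(-0.373)), (np.int64(3), np.float64(-0.244))] -0.322
17.5 [(np.int64(2), np.float64(-0.295)), (np.int64(2), np.float64(-0.429))] -0.283
32.5 [(np.int64(2), np.float64(-0.237)), (np.int64(3), np.float64(-0.275))] -0.226
47.5 [(np.int64(0), None), (np.int64(0), None)] -0.153Traceback (most recent call last):
  File "fit12.py", line 5, in <module>
    exec(src)
    ~~~~^^^^^
  File "<string>", line 1
    src=open("fit7.py").read().split("
                                     ^
SyntaxError: unterminated string literal (detected at line 1)
```

```bash
sed -i 's/split("def tau")\[0\];$/split("\\ndef tau")[0];/' fit12.py; python3 fit12.py
```

```text
1 [-2.215  0.26   0.878  0.862 -0.007  0.   ] mark* -126.9 +- 2.8 rms 0.035831941307275704
2 [-2.22   0.255  0.878  0.861 -0.006  0.006] mark* -127.2 +- 3.3 rms 0.03566794984912455
```

The full-wrench fit gives heavy-down at a mark angle of −117°, ±4. The force-only fit gives about −125°. I'll turn back that way and log the return for a final fit.

```bash
rm -f raw.txt
python3 -m creep '[{"fingers":0.1,"dx":0,"dy":0,"dz":0,"wx":0,"wy":0,"wz":0},{"fingers":0.1,"dx":0,"dy":0,"dz":0,"wx":0,"wy":0,"wz":0},{"fingers":0.1,"dx":-0.24,"dy":0,"dz":-0.06,"wx":0,"wy":0,"wz":0},{"fingers":0.1,"dx":0.09,"dy":0,"dz":0.003,"wx":0,"wy":-0.8,"wz":0},{"fingers":0.1,"dx":0.09,"dy":0,"dz":0.003,"wx":0,"wy":-0.8,"wz":0},{"fingers":0.1,"dx":0.09,"dy":0,"dz":0.003,"wx":0,"wy":-0.8,"wz":0},{"fingers":0.1,"dx":0.09,"dy":0,"dz":0.003,"wx":0,"wy":-0.8,"wz":0},{"fingers":0.1,"dx":0.09,"dy":0,"dz":0.003,"wx":0,"wy":-0.8,"wz":0},{"fingers":0.1,"dx":0.09,"dy":0,"dz":0.003,"wx":0,"wy":-0.8,"wz":0},{"fingers":0.1,"dx":0.09,"dy":0,"dz":0.003,"wx":0,"wy":-0.8,"wz":0}]' >/dev/null
python3 -m creep '[{"fingers":0.1,"dx":0.09,"dy":0,"dz":0.003,"wx":0,"wy":-0.8,"wz":0},{"fingers":0.1,"dx":0.09,"dy":0,"dz":0.003,"wx":0,"wy":-0.8,"wz":0},{"fingers":0.1,"dx":0.09,"dy":0,"dz":0.003,"wx":0,"wy":-0.8,"wz":0},{"fingers":0.1,"dx":0.09,"dy":0,"dz":0.003,"wx":0,"wy":-0.8,"wz":0},{"fingers":0.1,"dx":0.09,"dy":0,"dz":0.003,"wx":0,"wy":-0.8,"wz":0},{"fingers":0.1,"dx":0.09,"dy":0,"dz":0.003,"wx":0,"wy":-0.8,"wz":0},{"fingers":0.1,"dx":0,"dy":0,"dz":0,"wx":0,"wy":0,"wz":0}]' >/dev/null; python3 log.py
python3 -m creep '[{"fingers":1,"dx":0,"dy":0,"dz":0,"wx":0,"wy":0,"wz":0},{"fingers":1,"dx":0,"dy":0,"dz":0,"wx":0,"wy":0,"wz":0},{"fingers":1,"dx":0,"dy":0,"dz":0,"wx":0,"wy":0,"wz":0},{"fingers":1,"dx":0,"dy":0,"dz":0,"wx":0,"wy":0,"wz":0}]' 58 >/dev/null; python3 log.py; rm raw.txt;  python3 mark.py pics/x.png | head -1
python3 -m creep '[{"fingers":1,"dx":-0.067,"dy":0,"dz":0.003,"wx":0,"wy":0.6,"wz":0},{"fingers":1,"dx":-0.067,"dy":0,"dz":0.003,"wx":0,"wy":0.6,"wz":0},{"fingers":1,"dx":-0.067,"dy":0,"dz":0.003,"wx":0,"wy":0.6,"wz":0}]' >/dev/null; python3 log.py
python3 -m creep '[{"fingers":1,"dx":-0.067,"dy":0,"dz":0.003,"wx":0,"wy":0.6,"wz":0},{"fingers":1,"dx":-0.067,"dy":0,"dz":0.003,"wx":0,"wy":0.6,"wz":0}]' >/dev/null; python3 log.py
python3 -m creep '[{"fingers":1,"dx":-0.067,"dy":0,"dz":0.003,"wx":0,"wy":0.6,"wz":0},{"fingers":1,"dx":-0.067,"dy":0,"dz":0.003,"wx":0,"wy":0.6,"wz":0}]' >/dev/null; python3 log.py
```

```text
45.13 w -51.9 tilt -48.7 rg 66.3 off -1.6 Ftan 0.54 Frad -0.5 M 0.79 q456 [75.6, 15.9, 84.8] gap 42.1
45.47 w -46.4 tilt -48.5 rg 67.2 off -0.9 Ftan -1.94 Frad -0.7 M 0.432 q456 [75.9, 15.9, 84.8] gap 25.9
-256.5 77.7
45.77 w -38.3 tilt -39.2 rg 67.3 off -0.7 Ftan 3.4 Frad -6.8 M 1.383 q456 [81.8, 13.7, 77.0] gap 26.1
45.93 w -32.1 tilt -33.2 rg 67.5 off -0.7 Ftan 3.94 Frad -8.6 M 1.608 q456 [85.6, 12.2, 71.9] gap 25.7
46.1 w -25.9 tilt -27.1 rg 67.6 off -0.6 Ftan 4.69 Frad -11.5 M 1.788 q456 [89.3, 10.3, 66.8] gap 25.5
```

```bash

python3 -m creep '[{"fingers":1,"dx":-0.067,"dy":0,"dz":0.02,"wx":0,"wy":0.6,"wz":0},{"fingers":1,"dx":-0.067,"dy":0,"dz":0.01,"wx":0,"wy":0.6,"wz":0}]' >/dev/null; python3 log.py
python3 -m creep '[{"fingers":1,"dx":-0.067,"dy":0,"dz":0.006,"wx":0,"wy":0.6,"wz":0},{"fingers":1,"dx":-0.067,"dy":0,"dz":0.006,"wx":0,"wy":0.6,"wz":0}]' >/dev/null; python3 log.py
python3 -m creep '[{"fingers":1,"dx":-0.067,"dy":0,"dz":0.006,"wx":0,"wy":0.6,"wz":0},{"fingers":1,"dx":-0.067,"dy":0,"dz":0.006,"wx":0,"wy":0.6,"wz":0}]' >/dev/null; python3 log.py
python3 -m creep '[{"fingers":1,"dx":-0.067,"dy":0,"dz":0.006,"wx":0,"wy":0.6,"wz":0},{"fingers":1,"dx":-0.067,"dy":0,"dz":0.006,"wx":0,"wy":0.6,"wz":0}]' >/dev/null; python3 log.py
python3 -m creep '[{"fingers":1,"dx":-0.067,"dy":0,"dz":0.006,"wx":0,"wy":0.6,"wz":0},{"fingers":1,"dx":-0.067,"dy":0,"dz":0.006,"wx":0,"wy":0.6,"wz":0}]' >/dev/null; python3 log.py
python3 -m creep '[{"fingers":1,"dx":-0.067,"dy":0,"dz":0.006,"wx":0,"wy":0.6,"wz":0},{"fingers":1,"dx":-0.067,"dy":0,"dz":0.006,"wx":0,"wy":0.6,"wz":0}]' >/dev/null; python3 log.py
python3 -m creep '[{"fingers":1,"dx":-0.067,"dy":0,"dz":0.006,"wx":0,"wy":0.6,"wz":0},{"fingers":1,"dx":-0.067,"dy":0,"dz":0.006,"wx":0,"wy":0.6,"wz":0}]' >/dev/null; python3 log.py
python3 -m creep '[{"fingers":1,"dx":-0.067,"dy":0,"dz":0.006,"wx":0,"wy":0.6,"wz":0},{"fingers":1,"dx":-0.067,"dy":0,"dz":0.006,"wx":0,"wy":0.6,"wz":0}]' >/dev/null; python3 log.py
python3 -m creep '[{"fingers":1,"dx":-0.067,"dy":0,"dz":0.006,"wx":0,"wy":0.6,"wz":0},{"fingers":1,"dx":-0.067,"dy":0,"dz":0.006,"wx":0,"wy":0.6,"wz":0}]' >/dev/null; python3 log.py
python3 -m creep '[{"fingers":1,"dx":-0.067,"dy":0,"dz":0.006,"wx":0,"wy":0.6,"wz":0},{"fingers":1,"dx":-0.067,"dy":0,"dz":0.006,"wx":0,"wy":0.6,"wz":0}]' >/dev/null; python3 log.py
python3 mark.py pics/x.png | head -2; cp raw.txt raw6.txt
```

```text
46.27 w -19.8 tilt -21.1 rg 67.7 off -0.5 Ftan 5.25 Frad -10.0 M 1.887 q456 [92.9, 8.1, 61.7] gap 25.6
46.43 w -13.7 tilt -15.1 rg 67.9 off -0.5 Ftan 5.5 Frad -12.0 M 2.067 q456 [96.4, 5.5, 56.8] gap 26.0
46.6 w -7.7 tilt -9.1 rg 68.1 off -0.4 Ftan 6.52 Frad -12.5 M 2.304 q456 [99.6, 2.2, 52.1] gap 25.8
46.77 w -1.6 tilt -3.1 rg 68.2 off -0.3 Ftan 7.27 Frad -14.8 M 2.397 q456 [102.7, -1.9, 47.7] gap 25.4
46.93 w 4.4 tilt 2.9 rg 68.4 off -0.3 Ftan 7.95 Frad -17.4 M 2.426 q456 [105.5, -6.8, 43.8] gap 25.6
47.1 w 10.4 tilt 8.9 rg 68.6 off -0.2 Ftan 7.65 Frad -19.8 M 2.522 q456 [108.0, -12.4, 40.5] gap 25.6
47.27 w 16.4 tilt 14.9 rg 68.7 off -0.2 Ftan 7.93 Frad -22.2 M 2.373 q456 [110.2, -18.7, 37.9] gap 25.6
47.43 w 22.4 tilt 20.9 rg 68.9 off -0.2 Ftan 7.88 Frad -26.1 M 2.234 q456 [112.1, -25.0, 36.1] gap 25.4
47.6 w 28.3 tilt 26.9 rg 69.0 off -0.2 Ftan 7.92 Frad -28.3 M 1.976 q456 [113.6, -31.0, 35.1] gap 25.9
47.77 w 34.2 tilt 32.9 rg 69.2 off -0.2 Ftan 6.63 Frad -31.7 M 1.618 q456 [114.8, -36.3, 34.8] gap 25.8
35.0 6.3
24.5 5.7
```

```bash
rm raw.txt
python3 -m creep '[{"fingers":0.1,"dx":0,"dy":0,"dz":0,"wx":0,"wy":0,"wz":0},{"fingers":0.1,"dx":0,"dy":0,"dz":0,"wx":0,"wy":0,"wz":0},{"fingers":0.1,"dx":0.09,"dy":0,"dz":0.003,"wx":0,"wy":-0.8,"wz":0},{"fingers":0.1,"dx":0.09,"dy":0,"dz":0.003,"wx":0,"wy":-0.8,"wz":0},{"fingers":0.1,"dx":0.09,"dy":0,"dz":0.003,"wx":0,"wy":-0.8,"wz":0},{"fingers":0.1,"dx":0.09,"dy":0,"dz":0.003,"wx":0,"wy":-0.8,"wz":0},{"fingers":0.1,"dx":0.09,"dy":0,"dz":0.003,"wx":0,"wy":-0.8,"wz":0},{"fingers":0.1,"dx":0.09,"dy":0,"dz":0.003,"wx":0,"wy":-0.8,"wz":0},{"fingers":0.1,"dx":0.09,"dy":0,"dz":0.003,"wx":0,"wy":-0.8,"wz":0},{"fingers":0.1,"dx":0.09,"dy":0,"dz":0.003,"wx":0,"wy":-0.8,"wz":0}]' >/dev/null
python3 -m creep '[{"fingers":0.1,"dx":0.09,"dy":0,"dz":0.003,"wx":0,"wy":-0.8,"wz":0},{"fingers":0.1,"dx":0.09,"dy":0,"dz":0.003,"wx":0,"wy":-0.8,"wz":0},{"fingers":0.1,"dx":0.09,"dy":0,"dz":0.003,"wx":0,"wy":-0.8,"wz":0},{"fingers":0.1,"dx":0.09,"dy":0,"dz":0.003,"wx":0,"wy":-0.8,"wz":0},{"fingers":0.1,"dx":0.09,"dy":0,"dz":0.003,"wx":0,"wy":-0.8,"wz":0},{"fingers":0.1,"dx":0.09,"dy":0,"dz":0.003,"wx":0,"wy":-0.8,"wz":0},{"fingers":0.1,"dx":0.09,"dy":0,"dz":0.003,"wx":0,"wy":-0.8,"wz":0},{"fingers":0.1,"dx":0.09,"dy":0,"dz":0.003,"wx":0,"wy":-0.8,"wz":0},{"fingers":0.1,"dx":0.09,"dy":0,"dz":0.003,"wx":0,"wy":-0.8,"wz":0},{"fingers":0.1,"dx":0.09,"dy":0,"dz":0.003,"wx":0,"wy":-0.8,"wz":0}]' >/dev/null; python3 log.py
python3 -m creep '[{"fingers":0.1,"dx":0.09,"dy":0,"dz":0.003,"wx":0,"wy":-0.8,"wz":0},{"fingers":0.1,"dx":0.09,"dy":0,"dz":0.003,"wx":0,"wy":-0.8,"wz":0},{"fingers":0.1,"dx":0.09,"dy":0,"dz":0.003,"wx":0,"wy":-0.8,"wz":0},{"fingers":0.1,"dx":0.09,"dy":0,"dz":0.003,"wx":0,"wy":-0.8,"wz":0},{"fingers":0.1,"dx":0,"dy":0,"dz":0,"wx":0,"wy":0,"wz":0},{"fingers":0.1,"dx":0,"dy":0,"dz":0,"wx":0,"wy":0,"wz":0}]' >/dev/null; python3 log.py
```

```text
49.48 w -39.2 tilt -39.6 rg 67.3 off 0.9 Ftan 0.34 Frad 0.4 M 0.575 q456 [81.5, 13.7, 77.1] gap 42.3
49.98 w -57.8 tilt -55.5 rg 65.9 off -0.0 Ftan -1.25 Frad -0.7 M 0.712 q456 [71.2, 17.3, 90.3] gap 42.0
```

```bash
rm raw.txt
python3 -m creep '[{"fingers":0.1,"dx":0,"dy":0,"dz":-0.18,"wx":0,"wy":0,"wz":0},{"fingers":0.1,"dx":0,"dy":0,"dz":0,"wx":0,"wy":0,"wz":0},{"fingers":1,"dx":0,"dy":0,"dz":0,"wx":0,"wy":0,"wz":0},{"fingers":1,"dx":0,"dy":0,"dz":0,"wx":0,"wy":0,"wz":0},{"fingers":1,"dx":0,"dy":0,"dz":0,"wx":0,"wy":0,"wz":0},{"fingers":1,"dx":0,"dy":0,"dz":0,"wx":0,"wy":0,"wz":0}]' 58 >/dev/null; python3 log.py; rm raw.txt
python3 -m creep '[{"fingers":1,"dx":-0.067,"dy":0,"dz":0,"wx":0,"wy":0.6,"wz":0},{"fingers":1,"dx":-0.067,"dy":0,"dz":0,"wx":0,"wy":0.6,"wz":0},{"fingers":1,"dx":-0.067,"dy":0,"dz":0,"wx":0,"wy":0.6,"wz":0}]' >/dev/null; python3 log.py
python3 -m creep '[{"fingers":1,"dx":-0.067,"dy":0,"dz":0,"wx":0,"wy":0.6,"wz":0},{"fingers":1,"dx":-0.067,"dy":0,"dz":0,"wx":0,"wy":0.6,"wz":0}]' >/dev/null; python3 log.py
python3 -m creep '[{"fingers":1,"dx":-0.067,"dy":0,"dz":0,"wx":0,"wy":0.6,"wz":0},{"fingers":1,"dx":-0.067,"dy":0,"dz":0,"wx":0,"wy":0.6,"wz":0}]' >/dev/null; python3 log.py
python3 -m creep '[{"fingers":1,"dx":-0.067,"dy":0,"dz":0.005,"wx":0,"wy":0.6,"wz":0},{"fingers":1,"dx":-0.067,"dy":0,"dz":0.005,"wx":0,"wy":0.6,"wz":0}]' >/dev/null; python3 log.py
python3 -m creep '[{"fingers":1,"dx":-0.067,"dy":0,"dz":0.005,"wx":0,"wy":0.6,"wz":0},{"fingers":1,"dx":-0.067,"dy":0,"dz":0.005,"wx":0,"wy":0.6,"wz":0}]' >/dev/null; python3 log.py
python3 -m creep '[{"fingers":1,"dx":-0.067,"dy":0,"dz":0.005,"wx":0,"wy":0.6,"wz":0},{"fingers":1,"dx":-0.067,"dy":0,"dz":0.005,"wx":0,"wy":0.6,"wz":0}]' >/dev/null; python3 log.py
python3 -m creep '[{"fingers":1,"dx":-0.067,"dy":0,"dz":0.005,"wx":0,"wy":0.6,"wz":0},{"fingers":1,"dx":-0.067,"dy":0,"dz":0.005,"wx":0,"wy":0.6,"wz":0}]' >/dev/null; python3 log.py
python3 mark.py pics/x.png | head -3; cp raw.txt raw7.txt
```

```text
50.48 w -56.6 tilt -55.5 rg 70.7 off -0.8 Ftan -3.56 Frad 2.5 M 0.048 q456 [70.6, 17.2, 91.1] gap 25.7
50.73 w -48.8 tilt -46.4 rg 70.8 off -0.7 Ftan 0.07 Frad 2.1 M 0.476 q456 [76.5, 15.1, 83.4] gap 26.1
50.9 w -42.7 tilt -40.3 rg 70.9 off -0.7 Ftan 0.2 Frad 1.8 M 0.503 q456 [80.4, 13.7, 78.3] gap 25.5
51.07 w -36.6 tilt -34.3 rg 71.0 off -0.7 Ftan 0.78 Frad 2.8 M 0.488 q456 [84.2, 12.2, 73.3] gap 25.4
51.23 w -30.5 tilt -28.2 rg 71.2 off -0.6 Ftan -0.01 Frad 7.6 M 0.26 q456 [88.0, 10.4, 68.2] gap 25.7
51.4 w -24.5 tilt -22.2 rg 71.3 off -0.5 Ftan 0.59 Frad 8.6 M 0.2 q456 [91.6, 8.3, 63.2] gap 25.6
51.57 w -18.4 tilt -16.2 rg 71.4 off -0.5 Ftan 0.54 Frad 11.2 M 0.143 q456 [95.1, 5.7, 58.3] gap 25.9
51.73 w -12.4 tilt -10.2 rg 71.6 off -0.5 Ftan 1.44 Frad 13.3 M 0.237 q456 [98.5, 2.6, 53.5] gap 25.6
-131.0 79.2
-130.5 77.4
-131.5 75.2
```

```bash
sed -e 's/("raw5.txt",-245)/("raw5.txt",-245),("raw6.txt",-198.8),("raw7.txt",-107.3)/' -e 's/^for t0 in(/for t0 in(45.77,50.73,/' -e "s/run(use&(i>=3),'upright')/run(use\&(i!=3)\&(i!=4),'rot only');run(use\&(i>=2),'i>=2');run(use\&(i>=4),'i>=4')/;s/run(use&(i>=2),'i>=2');run(use&(i<3).*//" fit11.py > fit13.py; sed -i 's/^for lo in/for lo in []:\n  pass\nfor lo in/' fit13.py; python3 fit13.py
```

```text
all [ 2.669e-01  2.100e-03 -6.000e-04  1.000e-04  9.821e-01  4.786e-01
  9.790e-02 -3.375e-01  2.360e-02] G 0.351 phi -73.8 +- 3.3 rms 0.145 mark* -117.5
all.45 [ 2.629e-01  2.300e-03 -5.000e-04  1.000e-04  9.777e-01  4.504e-01
  9.310e-02 -3.289e-01  2.540e-02] G 0.342 phi -74.2 +- 3.4 rms 0.144 mark* -117.1
all.55 [ 2.681e-01  2.000e-03 -6.000e-04  1.000e-04  9.834e-01  4.869e-01
  9.930e-02 -3.400e-01  2.310e-02] G 0.354 phi -73.7 +- 3.3 rms 0.146 mark* -117.6
rot only [ 2.657e-01  2.400e-03 -9.000e-04  2.000e-04  9.744e-01  4.851e-01
  8.570e-02 -3.480e-01  1.880e-02] G 0.358 phi -76.2 +- 4.7 rms 0.147 mark* -115.1
i>=2 [ 2.682e-01  1.700e-03 -5.000e-04  0.000e+00  9.714e-01  4.885e-01
  1.063e-01 -3.476e-01  2.570e-02] G 0.363 phi -73.0 +- 4.0 rms 0.143 mark* -118.3
i>=4 [ 2.676e-01  2.400e-03 -1.100e-03 -1.000e-04  9.492e-01  4.921e-01
  1.222e-01 -3.519e-01  1.190e-02] G 0.373 phi -70.8 +- 6.1 rms 0.13 mark* -120.5
-282.5 [(np.int64(1), np.float64(0.228)), (np.int64(2), np.float64(0.048))] 0.023
-267.5 [(np.int64(5), np.float64(0.194)), (np.int64(4), np.float64(0.09))] 0.113
-
[... 919 characters left out ...]
, np.float64(-0.143)), (np.int64(14), np.float64(-0.159))] -0.195
-57.5 [(np.int64(6), np.float64(-0.202)), (np.int64(13), np.float64(-0.297))] -0.264
-42.5 [(np.int64(2), np.float64(-0.283)), (np.int64(5), np.float64(-0.3))] -0.315
-27.5 [(np.int64(3), np.float64(-0.328)), (np.int64(6), np.float64(-0.343))] -0.345
-12.5 [(np.int64(2), np.float64(-0.3)), (np.int64(3), np.float64(-0.319))] -0.351
2.5 [(np.int64(3), np.float64(-0.375)), (np.int64(3), np.float64(-0.26))] -0.333
17.5 [(np.int64(2), np.float64(-0.301)), (np.int64(2), np.float64(-0.451))] -0.292
32.5 [(np.int64(2), np.float64(-0.244)), (np.int64(3), np.float64(-0.296))] -0.232
47.5 [(np.int64(0), None), (np.int64(0), None)] -0.156
```

The fits agree at a mark angle of about −118.5°. Turning the last 12° and settling.

```bash

python3 -m creep '[{"fingers":1,"dx":-0.045,"dy":0,"dz":-0.01,"wx":0,"wy":0.4,"wz":0},{"fingers":1,"dx":-0.045,"dy":0,"dz":-0.01,"wx":0,"wy":0.4,"wz":0},{"fingers":1,"dx":-0.045,"dy":0,"dz":-0.01,"wx":0,"wy":0.4,"wz":0},{"fingers":1,"dx":-0.045,"dy":0,"dz":0,"wx":0,"wy":0.4,"wz":0},{"fingers":1,"dx":-0.045,"dy":0,"dz":0,"wx":0,"wy":0.4,"wz":0},{"fingers":1,"dx":0,"dy":0,"dz":0,"wx":0,"wy":0,"wz":0},{"fingers":1,"dx":0,"dy":0,"dz":0,"wx":0,"wy":0,"wz":0},{"fingers":1,"dx":0,"dy":0,"dz":0,"wx":0,"wy":0,"wz":0}]' >/dev/null; python3 log.py; python3 mark.py pics/x.png | head -3
```

```text
52.45 w -1.2 tilt -0.4 rg 71.7 off -0.4 Ftan -0.73 Frad 15.8 M 0.408 q456 [103.5, -4.2, 46.5] gap 25.2
-120.0 79.1
-120.5 70.9
-119.5 68.8
```

View pics/x.png

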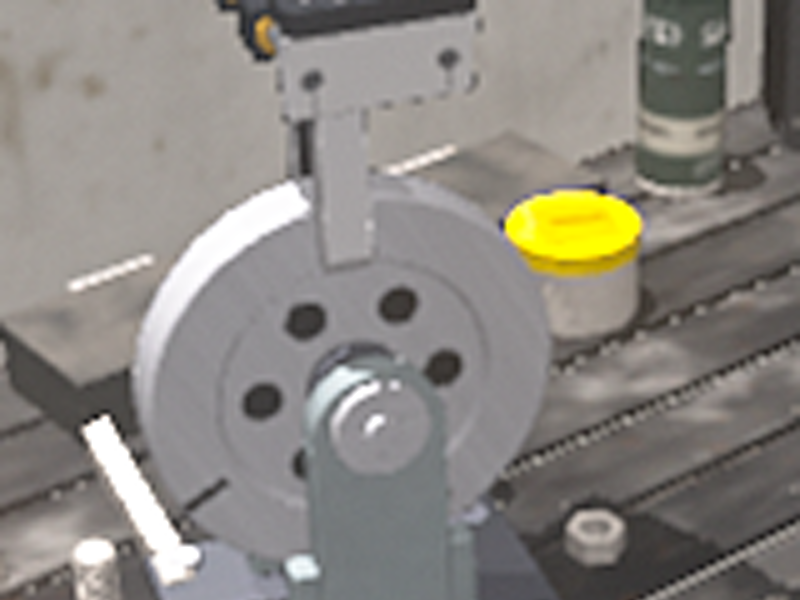

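```bash
python3 -m creep '[{"fingers":1,"dx":0,"dy":0,"dz":0,"wx":0,"wy":0,"wz":0},{"fingers":1,"dx":0,"dy":0,"dz":0,"wx":0,"wy":0,"wz":0}]'; python3 -c "
from h import *
print(ctrl.get_state()['dq'].round(2));print(ctrl.close_job())"
```

```text
time: 52.67
tcp_pos: [0.5525, 0.0758, 0.1567]
tcp_rot: [180.0, 0.4, 72.8]
force: [-6.0, 1.4, 15.9]
finger_gap: 0.0258
gripper_force: 58.0
[-0.1   0.02  0.03  0.11  0.15 -0.09  0.03]
the job is handed in; nothing more can be done
None
```

The job is handed in at 52.7 s: the wheel is gripped at the top and held still, mark at −120°, where the effort readings put the heavy side within about 5° of straight down (one cruder fit: 7° off); the bystanders in the last picture (tin, nut, bolt) look unmoved, and the pipe stub and tee were not re-checked.

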